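# Square and clamp the chassis pans with the treadle and the hex key

## Robot

A 6-joint arm with a two-finger parallel gripper is mounted at the origin on the work surface. World frame = base frame: x ahead of the robot, y to its left, z up, the work surface at z = 0. Lengths are in m, angles in rad, forces in N, time in s.
With the tool pointing down it reaches from about 0.3 to 0.875 m from the base axis. Payload 6.4 kg.
Tool frame: the origin (TCP) lies at the very end of the fingers, on their centre line; the grasp point (between the pads) lies grip_point_offset behind it (grip_point_offset is the distance from the TCP to the grasp point, in m); y points along the fingers, x is the direction in which the jaws open and shut, and the axes are right-handed (so a half turn about y gives the same grasp; the last joint's range is limited). The gripper opens to 85 mm and grips with 20 to 120 N. Pads are 22 mm wide; open, the fingers measure 114 mm over their backs; the gripper's body (76 mm by 85 mm) begins 54 mm behind the grasp point. The pads swing forward as they close: fully open they stand 13 mm farther back than shut.
Start: joints at [-1.367, 0.181, 1.607, -0, 1.354, -0.206], TCP at [0.229, -0.527, 0.231] pointing down, gripper open.
Joint ranges: [-2.99, 2.99], [-0.89, 2.07], [0.3, 2.58], [-1.14, 4.28], [0, 2.63], [-3.12, 3.12]. Speed limits (rad/s): [2.57, 2.57, 3.01, 3.14, 3.14, 3.14].

## Interface

Orientations are given as a unit quaternion [w, x, y, z].
In Python, from bench import get_obs, camera, camera_model, hand_in, grip_point_offset gives the robot as it stands.
- The arm moves only by the shell command python3 -m jog 'ROWS'. ROWS is JSON, a list of rows, each a list of 7 numbers: the shift along the tool's x, y, z in mm, then the turn, a rotation vector about the tool's x, y, z in degrees, then the gripper's target within -1 to 1 (shut at 1, half-way at 0, fully open at -1). In form: [[x, y, z, ax, ay, az, grip], ...]. A call has 1 to 8 rows; each row shifts and turns the commanded pose from where the row before left it, along the tool's axes as they then stand; what a row does not reach is not made up. A row lasts 1/12 s, in which the tool goes at most 41.7 mm and 7.16 degrees, less where a joint would pass 70% of its speed; a pose out of reach is approached as far as the arm can. A call is refused whole if a number of a shift passes 41.7 or a number of a turn 7.16, either way. A call with a gripper value outside its range is refused whole. The fingers move at their own pace and stop on an object; the grip force is fixed at half the most. Time passes only in rows, so rows that do not move let the fingers close. It gives the time, the measured TCP pose, the force and the opening at its end, in the units of the state.
- get_obs(): the state, without advancing time (a new reading comes with each control period).
- camera(name): name is "scene" or "top" or "wrist"; returns the picture (420x560x3 uint8, blue, green, red); there is no depth.
- camera_model(name): a dict with "K" (3x3 intrinsics, pixels), "pose" (4x4, takes a point from camera to world coordinates). Camera axes: x right, y down, z forward; pixel columns grow to the right and rows downward; lengths in m; the calibration is good to about 2 mm. A picture is of the moment at which its call begins: read the wrist's pose just before it. camera_model takes no time and is no camera call; for the wrist camera it gives the pose at the moment of the call.
- hand_in(): hands the job in, once; it reports no verdict.
The state is a dict: "time_s": time; "q": joint angles; "dq": joint speeds; "joint_efforts": joint torques, N m; "eef_pos": TCP position; "eef_rot": TCP orientation; "wrist_force": force on the tool from outside, world axes, zero at the start; "torque": the same for the moment, N m; "opening": opening from 0.0 (shut) to 1.0 (fully open).
Only numpy, scipy, OpenCV 4.12 (cv2) and the standard library are available. Lean on these libraries where they do the work, as an engineer would, in place of code of your own. Each camera call takes 0.05 s, during which the arm holds its last target.

## Task

Load every loose brass chassis pan into the fixture on the bench, one lengthwise in each bay between the pusher and the clamp bar, then press the treadle down to its stop so that the pusher slides them all fully home against the far fence, and let it come up again. Next pull the hex key out of the clamp bolt, where it is stuck in by its long arm, flip it so that its short arm goes into the bolt and its long arm sticks out to the right as a lever, and swing the long arm down to turn the stiff bolt clockwise until it is tight. Finally take the key out and lay it flat in the wooden tray; do not knock over the paint jar beside it.

Things in the scene. Friction and masses are not known exactly. Their poses are not given: they have to be found in the camera images.
- fixture: Squaring fixture, fixed: steel bed 190 (x) by 440 mm (y), top at z = 20 mm. Origin: underside, mid-way between the bays. +x points away from the robot (within 0.1 rad), y to the left. Four open bays run along x. At the left the treadle (pedal), at the right the grey bolt post (x 26 to 80, y -245 to -175, top z 175 mm). The fence face behind the bays is at x = +58 mm, its top at z = 60 mm.
- pusher_face (a point): Middle of the steel pusher's far face (one tongue per bay, tops at z = 40 mm; cross bar behind them to z = 43 mm). At fixture x = -85 mm with the treadle up; moves to -53.5 mm as the treadle goes down and springs back with it.
- clamp_bar (a joint): Lowering of the clamp bar (m): 0 raised, about 0.003 when the bolt is tight (pressed on the pans). The bar crosses all bays at fixture x 42 to 58 mm, in front of the fence; raised, its underside is at z = 31 mm, so pan ends slide beneath it, its top at 45 mm. Driven by the bolt.
- bay0 (a point): Loading point of a bay, on its floor (z = 20 mm), at fixture x = -21 mm: a pan set down with its centre above this point clears pusher and clamp bar by 8 mm each. Bay 32 mm wide between ribs 8 mm high. Its x axis runs along the bay to the fence; pushed home, the pan's centre is 24 mm further along x.
- bay1 (a point): Loading point of a bay, on its floor (z = 20 mm), at fixture x = -21 mm: a pan set down with its centre above this point clears pusher and clamp bar by 8 mm each. Bay 32 mm wide between ribs 8 mm high. Its x axis runs along the bay to the fence; pushed home, the pan's centre is 24 mm further along x.
- bay2 (a point): Loading point of a bay, on its floor (z = 20 mm), at fixture x = -21 mm: a pan set down with its centre above this point clears pusher and clamp bar by 8 mm each. Bay 32 mm wide between ribs 8 mm high. Its x axis runs along the bay to the fence; pushed home, the pan's centre is 24 mm further along x.
- bay3 (a point): Loading point of a bay, on its floor (z = 20 mm), at fixture x = -21 mm: a pan set down with its centre above this point clears pusher and clamp bar by 8 mm each. Bay 32 mm wide between ribs 8 mm high. Its x axis runs along the bay to the fence; pushed home, the pan's centre is 24 mm further along x.
- clamp_bolt (a joint): Turn of the clamp bolt (rad): 0 loose, as at the start; 0.60 tight, at its hard stop. Grows clockwise as seen from the robot. Stiff: it needs about 0.55 N m and stays where it is left. Its axis is level, along fixture x.
- socket_mouth (a point): Centre of the mouth of the bolt's hex socket, 150 mm above the table, facing the robot (x axis runs in). Round steel head 39 mm across; socket 14 mm across flats, chamfered, greased, 44 mm deep. At bolt turn 0 it takes either arm with the L level. About 0.25 rad of play: let go, the lever sags that much; tight, it stands about 0.9 rad below level. Pull the key out straight, held near its bend.
- socket_bottom (a point): Centre of the socket's bottom, 44 mm beyond the mouth.
- key_grip (a point): Point on the axis of the hex key's long arm near its balance, 55 mm from the bend's axis. The key: L of 12 mm hexagon bar, dark steel, 180 g; long arm 150, short arm 70 mm over all. Axes: x along the long arm from bend to tip, y along the short arm to its tip, z normal to the L, up at the start. At the start the long arm is 42 mm deep in the bolt, short arm pointing left.
- key_long_tip (a point): End of the long arm, 144 mm from the bend's axis (89 mm beyond key_grip).
- key_short_tip (a point): End of the short arm, 64 mm from the bend's axis.
- treadle (a joint): Hinged spring pedal plate (aluminium, 100 mm long, 66 mm wide): 0 up, 0.35 rad fully down on its stop; springs up by itself. Takes about 9 N at the pad.
- treadle_pad (a point): Point on the treadle's top face where it is pressed, 85 mm from its hinge, which is at the far end at fixture (0, 157, 36) mm. The pad is at about z = 68 mm when up and sinks 29 mm, moving 5 mm nearer the robot, to the stop.
- pan0_block (a point): Chassis pan: brass plate 110 x 26 x 8 mm, along its x axis, with an upright aluminium motor block 34 (x) x 18 (y) x 26 mm in the middle (top 34 mm above the underside), 120 g (weight varies). Origin: centre of the block, 21 mm above the plate's underside. Either end may face the fence. Two to four of the pans are present; absent ones have no pose.
- pan1_block (a point): Chassis pan: brass plate 110 x 26 x 8 mm, along its x axis, with an upright aluminium motor block 34 (x) x 18 (y) x 26 mm in the middle (top 34 mm above the underside), 120 g (weight varies). Origin: centre of the block, 21 mm above the plate's underside. Either end may face the fence. Two to four of the pans are present; absent ones have no pose.
- pan2_block (a point): Chassis pan: brass plate 110 x 26 x 8 mm, along its x axis, with an upright aluminium motor block 34 (x) x 18 (y) x 26 mm in the middle (top 34 mm above the underside), 120 g (weight varies). Origin: centre of the block, 21 mm above the plate's underside. Either end may face the fence. Two to four of the pans are present; absent ones have no pose.
- pan3_block (a point): Chassis pan: brass plate 110 x 26 x 8 mm, along its x axis, with an upright aluminium motor block 34 (x) x 18 (y) x 26 mm in the middle (top 34 mm above the underside), 120 g (weight varies). Origin: centre of the block, 21 mm above the plate's underside. Either end may face the fence. Two to four of the pans are present; absent ones have no pose.
- paint_jar: Small amber paint jar with a black cap, 48 mm across, 55 mm tall, a bystander to the left of the tray, to be left standing. Origin: centre of its base.
- key_tray: Low wooden tray, fixed, 130 (x) x 200 (y) x 14 mm, walls 4 mm, inner floor 4 to 5 mm up. Origin: centre of its underside. The key belongs flat in it.
Not all that is in view belongs to the job. What is shaped like the part that bears pan3_block but turquoise is not meant.

How it is judged:
By the outcome, as a careful person would: the job done as asked, in the order asked, and still so for the second after the job is handed in, with the robot touching nothing.
Of pan0, pan1, pan2, pan3 only 2 to 4 are there at a start; the rules pass over those that are not, and their reading is None.
At some moment in a run one of pan0, pan1, pan2, pan3 may be knocked a few centimetres aside while the robot is not near it.
Once in a run the grip may slacken for a moment while it holds something.
It also fails if it takes over 210 s, if anything falls off the work surface, if the arm or the gripper's body presses on something with over 40 N, if the wrist force passes 120 N, or if a joint passes its speed limit or range.

## Working session

There is one attempt and no reset: what is moved stays moved. The work goes in short steps, Python scripts to look and compute and a shell command to move; the robot and the scene stay as the last step left them, time stands still between calls to the robot, and variables do not carry over. Pictures are saved under pics/ and viewed, and the job is handed in when it is done.

```bash
ls; mkdir -p pics; python3 - <<'E'
from bench import *
import cv2
print(get_obs(), grip_point_offset)
for n in ["scene","top","wrist"]:
    m=camera_model(n); print(n,m["K"],m["pose"])
    cv2.imwrite(f"pics/{n}0.png",camera(n))
E
```

```text
pics
{'time_s': 0.0, 'q': array([-1.36729556e+00,  1.81546081e-01,  1.60798588e+00, -2.66408639e-05,
        1.35377113e+00, -2.06320214e-01]), 'dq': array([ 4.27083695e-04,  2.21170462e-03,  7.75043803e-04, -1.49662866e-03,
       -7.40525912e-05,  4.61303785e-04]), 'joint_efforts': array([ 1.39482170e-03, -4.44868326e+01, -3.51340806e+01, -2.21854420e-04,
        9.07221751e-03,  2.19787346e-06]), 'eef_pos': array([ 0.2289932 , -0.52685166,  0.230392  ]), 'eef_rot': array([ 0.59170198, -0.59085855,  0.38823151, -0.38736448]), 'wrist_force': array([-0.24084399,  0.29236206,  0.5000301 ]), 'torque': array([ 0.01503485,  0.03364544, -0.02161343]), 'opening': 0.9988819751609476} 0.0187
scene [[441.22842759   0.         277.37132047]
 [  0.         441.22842759 216.0475775 ]
 [  0.           0.           1.        ]] [[-0.84113548  0.3973404  -0.36689468  1.00435054]
 [ 0.54069791  0.63250747 -0.55459902  0.57925907]
 [ 0.01169903 -0.6648721  -0.7468656   1.0709448 ]
 [ 0.          0.          0.          1.        ]]
top [[431.69158098   0.         279.51285216]
 [  0.         431.69158098 205.28948436]
 [  0.           0.           1.        ]] [[-1.54579026e-02 -9.94736258e-01  1.01295756e-01  4.10790253e-01]
 [-9.99879244e-01  1.55401699e-02  2.30466452e-05 -1.25012745e-01]
 [-1.59707859e-03 -1.01283167e-01 -9.94856356e-01  1.26651027e+00]
 [ 0.00000000e+00  0.00000000e+00  0.00000000e+00  1.00000000e+00]]
wrist [[314.22688934   0.         281.80656105]
 [  0.         314.22688934 207.90584631]
 [  0.           0.           1.        ]] [[ 3.99127691e-01 -8.72710348e-01 -2.81200525e-01  3.00109094e-01]
 [-9.16895123e-01 -3.80110465e-01 -1.21734829e-01 -4.95792525e-01]
 [-6.48016793e-04  3.06419131e-01 -9.51896473e-01  3.71376240e-01]
 [ 0.00000000e+00  0.00000000e+00  0.00000000e+00  1.00000000e+00]]
```

View pics/scene0.png

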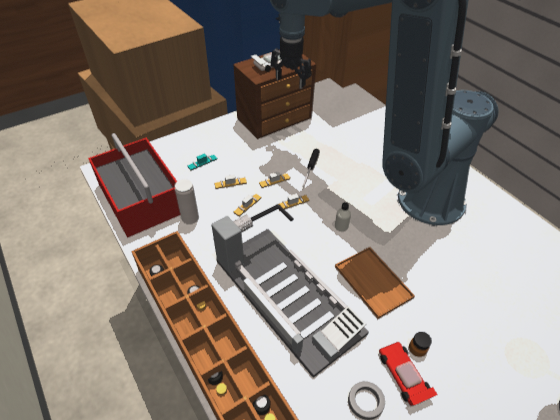

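View pics/top0.png

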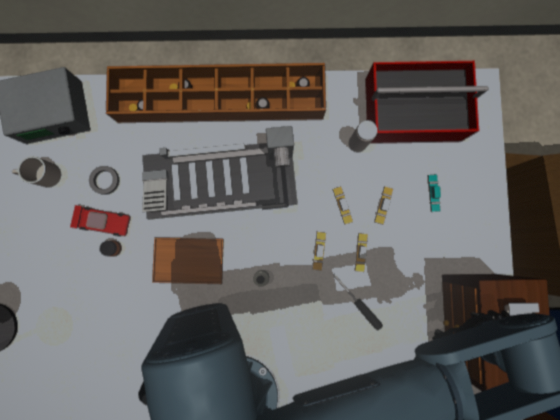

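View pics/wrist0.png

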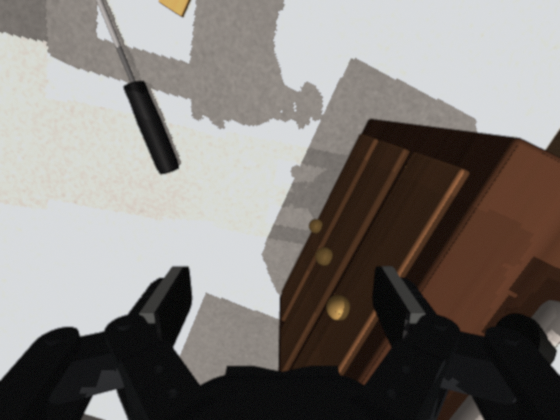

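```bash
python3 - <<'E'
import cv2
t=cv2.imread("pics/top0.png"); s=cv2.imread("pics/scene0.png")
cv2.imwrite("pics/t_fix.png",cv2.resize(t[120:230,135:305],None,fx=4.6,fy=4.6,interpolation=cv2.INTER_CUBIC))
cv2.imwrite("pics/t_pan.png",cv2.resize(t[160:290,300:460],None,fx=4.6,fy=4.6,interpolation=cv2.INTER_CUBIC))
cv2.imwrite("pics/s_fix.png",cv2.resize(s[190:390,190:390],None,fx=3,fy=3,interpolation=cv2.INTER_CUBIC))
cv2.imwrite("pics/s_pan.png",cv2.resize(s[140:240,170:330],None,fx=4.8,fy=4.8,interpolation=cv2.INTER_CUBIC))
E
```

```text
(no output)
```

View pics/t_fix.png

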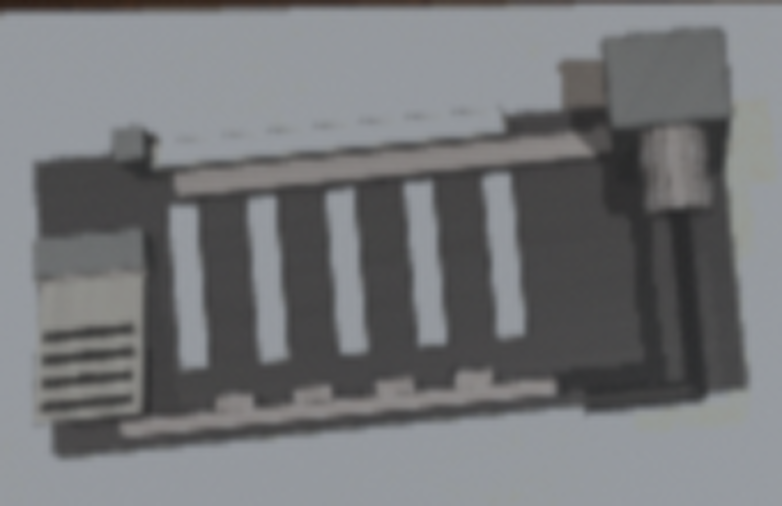

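View pics/t_pan.png

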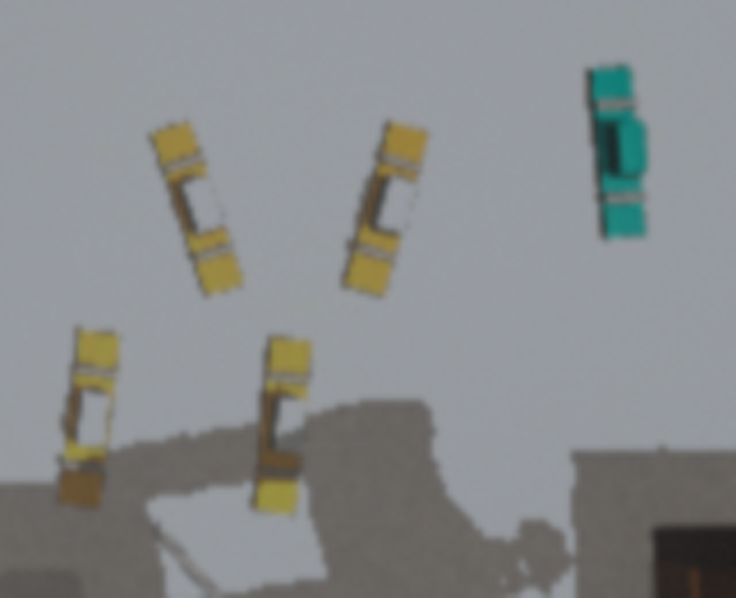

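View pics/s_fix.png

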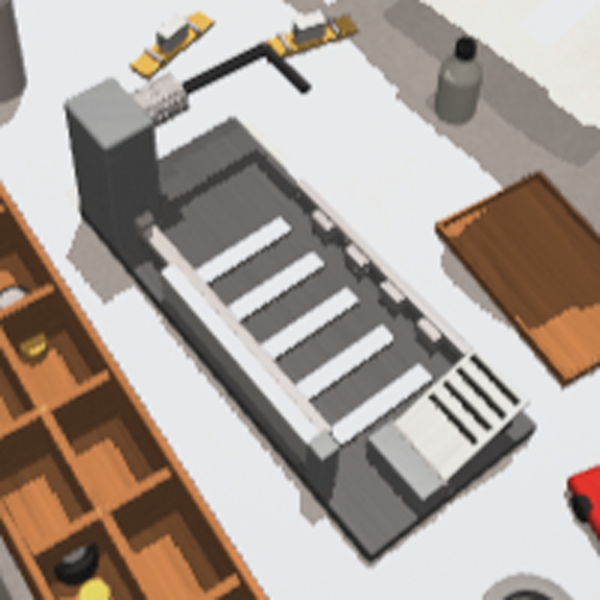

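View pics/s_pan.png

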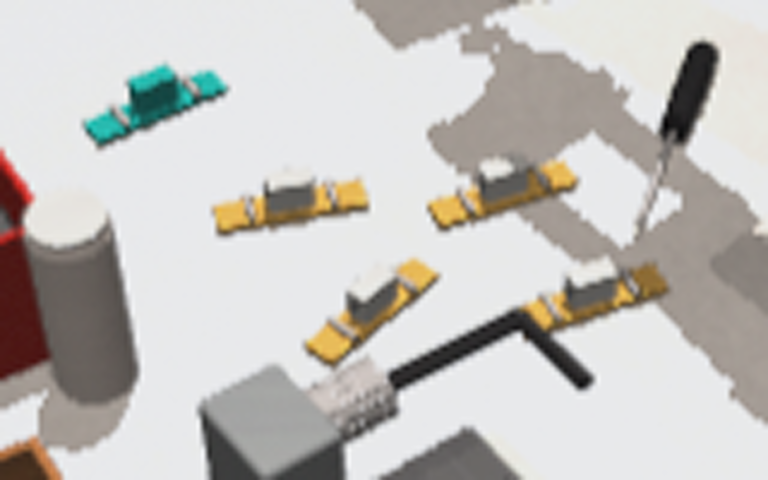

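```bash
cat > h.py <<'E'
import numpy as np, cv2
from scipy.optimize import least_squares
from scipy.spatial.transform import Rotation as R
from bench import *
def proj(m,P):
    P=np.atleast_2d(P); T=np.linalg.inv(m["pose"]); c=P@T[:3,:3].T+T[:3,3]
    u=c@m["K"].T; return u[:,:2]/u[:,2:]
def ray(m,uv):
    d=m["pose"][:3,:3]@np.linalg.solve(m["K"],np.array([uv[0],uv[1],1.])); return m["pose"][:3,3],d
def atz(m,uv,z):
    o,d=ray(m,uv); return o+d*(z-o[2])/d[2]
def tri(obs):
    A=[];b=[]
    for m,uv in obs:
        o,d=ray(m,uv); d=d/np.linalg.norm(d); P=np.eye(3)-np.outer(d,d); A.append(P); b.append(P@o)
    return np.linalg.lstsq(np.vstack(A),np.hstack(b),rcond=None)[0]
def rot(q): return R.from_quat([q[1],q[2],q[3],q[0]])
E
cat > fit.py <<'E'
from h import *
t=camera_model("top");s=camera_model("scene")
zt=lambda u,v:(u/4.6+135,v/4.6+120); zs=lambda u,v:(u/3+190,v/3+190)
# (fx,fy,fz,cam,pix)
L=[(80,-175,175,t,zt(602,40)),(80,-245,175,t,zt(724,28)),(26,-245,175,t,zt(732,118)),(26,-175,175,t,zt(612,125)),
(80,-175,175,s,zs(113,143)),(80,-245,175,s,zs(66,103)),(26,-175,175,s,zs(158,122)),
(-95,'b',20,t,zt(745,387)),(-95,'a',20,t,zt(57,452)),(95,'a',20,t,zt(37,162)),
(95,'a',20,s,zs(373,547)),(-95,'a',20,s,zs(535,425)),(-95,'b',20,s,zs(235,118))]
for k in range(5):
    pass
ribs=[((185,207),(193,368)),((263,199),(273,360)),((341,190),(352,353)),((418,183),(433,346)),((497,175),(510,338))]
for k,(a,b) in enumerate(ribs):
    L+=[('rt',k,28,t,zt(*a)),('rb',k,28,t,zt(*b))]
def res(p,full=False):
    x,y,yaw,a,pitch,rt,rb=p; r=[]
    for fx,fy,fz,m,uv in L:
        if fx in('rt','rb'): X=rt if fx=='rt' else rb; Y=(2-fy)*pitch
        else: X=fx; Y=a if fy=='a' else a-440 if fy=='b' else fy
        c,sn=np.cos(yaw),np.sin(yaw)
        P=np.array([x+(c*X-sn*Y)/1000,y+(sn*X+c*Y)/1000,fz/1000])
        r.append(proj(m,P)[0]-uv)
    r=np.array(r); return r if full else r.ravel()
f=least_squares(res,[0.55,0.05,0.05,195,48,30,-50],loss='soft_l1',x_scale=[.1,.1,.1,100,10,10,10])
print(f.x); print(np.round(res(f.x,True),1).tolist())
for n,c in [("treadle",(-85,157,68)),("mouth?",(26-30,-210,150))]: pass
E
python3 fit.py
python3 - <<'E'
from h import *
t=camera_model("top");s=camera_model("scene")
zt=lambda u,v:(u/4.6+300,v/4.6+160)
ss=lambda u,v:(u/4.8+170,v/4.8+140)
# plate end-centres in top (z=8)
for n,a,b in [("A",(170,137),(226,283)),("B",(408,135),(362,286)),("C",(99,340),(80,496)),("D",(290,350),(276,503))]:
    p=atz(t,zt(*a),.008);q=atz(t,zt(*b),.008); print(n,(p+q)[:2]/2,np.linalg.norm(p-q),np.degrees(np.arctan2(*(p-q)[1::-1])))
# block centre top from both
for n,a,b in [("A",(203,207),(373,284)),("B",(398,207),(290,180)),("C",(95,417),(593,274)),("D",(291,425),(503,165))]:
    print(n,tri([(t,zt(*a)),(s,ss(*b))]))
# key
zt=lambda u,v:(u/4.6+135,v/4.6+120)
print("bend",tri([(t,zt(690,390)),(s,ss(520,320))]),"short tip",tri([(t,zt(588,402)),(s,ss(587,380))]))
print("mouth",tri([(t,zt(678,207)),(s,ss(380,370))]))
# tray & jar corners
for uv in [(153,238),(223,238),(223,283),(153,283)]: print("tray",atz(t,uv,.014))
print("jar",atz(t,(110,247),.055)); print("bottle",atz(t,(262,278),.05))
E
```

```text
[ 6.20462720e-01  7.47981426e-02  1.03907270e-01  1.96658001e+02
  4.97075708e+01  4.81168496e+01 -5.57487375e+01]
[[-0.7, 1.4], [-0.3, 0.8], [0.5, 1.6], [-0.4, 3.2], [-1.2, 0.7], [-0.3, -2.0], [0.7, -2.1], [0.4, -3.7], [-0.9, 0.1], [-2.2, -0.9], [-1.1, 3.9], [-0.4, -0.4], [-3.9, -0.3], [-0.6, 0.5], [1.1, 0.7], [-0.6, 0.3], [0.8, 0.4], [-0.6, 0.2], [0.7, -0.1], [-0.3, -0.3], [0.2, -0.6], [-0.6, -0.5], [0.6, -0.9]]
A [ 0.53513302 -0.31099136] 0.09953946531037301 19.24765777038399
B [ 0.53296207 -0.43013133] 0.10167537440852698 -19.01607295897732
C [ 0.40452122 -0.23873306] 0.09861116939381777 -8.395327584873478
D [ 0.39730859 -0.36043017] 0.09637886435309488 -7.234228097797945
A [ 0.53424377 -0.31091888  0.02663107]
B [ 0.53217854 -0.43334033  0.02509169]
C [ 0.40326039 -0.238888    0.02780903]
D [ 0.39746263 -0.36055207  0.0304889 ]
bend [ 0.52631667 -0.13932442  0.1422081 ] short tip [ 0.51941591 -0.08025411  0.14085387]
mouth [ 0.62704023 -0.13336869  0.16355919]
tray [0.44885301 0.2427525  0.014     ]
tray [0.44571097 0.04005436 0.014     ]
tray [0.31712268 0.04033693 0.014     ]
tray [0.32019906 0.24092176 0.014     ]
jar [0.424369   0.35059231 0.055     ]
bottle [ 0.33189515 -0.07307071  0.05      ]
```

```bash
cat > ov.py <<'E'
from h import *
import sys
def fixpts(x,y,yaw,bays=24.85):
    c,s=np.cos(yaw),np.sin(yaw)
    W=lambda X,Y,Z:np.array([x+(c*X-s*Y)/1e3,y+(s*X+c*Y)/1e3,Z/1e3])
    return W
def draw(img,m,W,pitch=49.7,a=196.6,sc=1,off=(0,0)):
    def ln(P,col):
        p=(proj(m,np.array(P))-np.array(off)+.5)*sc-.5
        for i in range(len(p)-1): cv2.line(img,tuple(int(round(k*8)) for k in p[i]),tuple(int(round(k*8)) for k in p[i+1]),col,1,cv2.LINE_AA,3)
    box=lambda x0,x1,y0,y1,z:[W(x0,y0,z),W(x1,y0,z),W(x1,y1,z),W(x0,y1,z),W(x0,y0,z)]
    ln(box(-95,95,a-440,a,20),(0,255,0)); ln(box(26,80,-245,-175,175),(0,0,255))
    for k in (-1.5,-.5,.5,1.5):
        ln([W(-76,k*pitch,20),W(34,k*pitch,20)],(255,0,0))
        for sg in (-16,16): ln([W(-55,k*pitch+sg,28),W(42,k*pitch+sg,28)],(0,255,255))
    ln(box(42,58,-90,90,45),(255,0,255)); ln([W(58,-100,60),W(58,100,60)],(255,255,0))
    ln([W(-85,-90,40),W(-85,90,40)],(255,128,0))
    ln([W(26,-210,150),W(-50,-210,150)],(255,255,255))
    ln(box(-100,0,124,190,36),(128,128,255))
E
python3 - <<'E'
from ov import *
W=fixpts(.62046,.0748,.1039)
t=cv2.imread("pics/top0.png")[120:230,135:305]; t=cv2.resize(t,None,fx=4.6,fy=4.6,interpolation=cv2.INTER_CUBIC)
draw(t,camera_model("top"),W,sc=4.6,off=(135,120)); cv2.imwrite("pics/ovt.png",t)
t=cv2.imread("pics/scene0.png")[190:390,190:390]; t=cv2.resize(t,None,fx=3,fy=3,interpolation=cv2.INTER_CUBIC)
draw(t,camera_model("scene"),W,sc=3,off=(190,190)); cv2.imwrite("pics/ovs.png",t)
o=get_obs(); r=rot(o["eef_rot"]).as_matrix(); print(r); m=camera_model("wrist")["pose"]
print(r.T@(m[:3,3]-o["eef_pos"])); print(r.T@m[:3,:3])
E
```

```text
[[ 3.98367709e-01 -2.43827325e-04  9.17225768e-01]
 [-9.17224848e-01  1.33541530e-03  3.98367664e-01]
 [-1.32201024e-03 -9.99999079e-01  3.08341851e-04]]
[-0.0004201  -0.1408709   0.07766068]
[[ 9.99999254e-01  5.13283356e-04  1.10865975e-03]
 [-8.97754651e-04 -3.06758361e-01  9.51787005e-01]
 [ 8.28627075e-04 -9.51787290e-01 -3.06757671e-01]]
```

View pics/ovt.png

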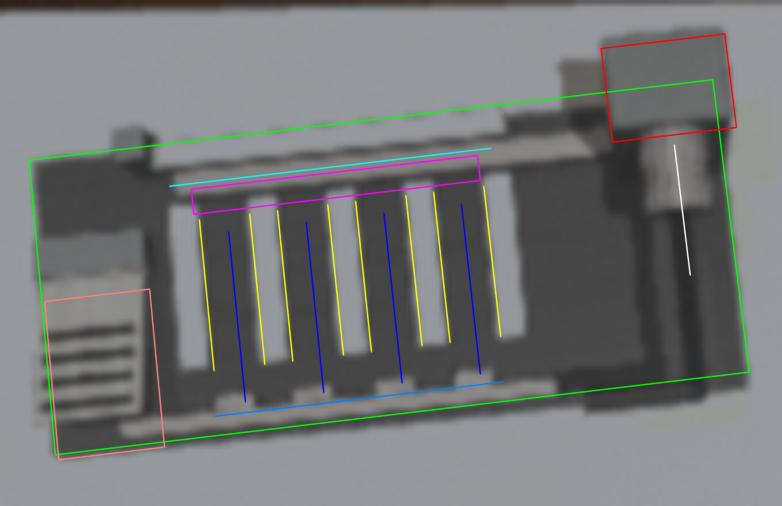

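View pics/ovs.png

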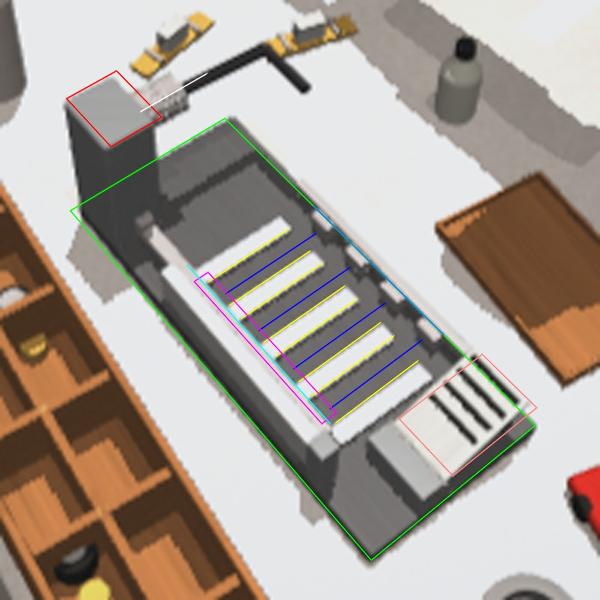

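```bash
python3 - <<'E'
from ov import *
t=camera_model("top");s=camera_model("scene")
zt=lambda u,v:(u/4.6+135,v/4.6+120); zs=lambda u,v:(u/3+190,v/3+190)
L=[(80,-175,175,t,zt(602,40)),(80,-245,175,t,zt(724,28)),(26,-245,175,t,zt(732,118)),
(80,-175,175,s,zs(113,145)),(80,-245,175,s,zs(66,103)),(26,-175,175,s,zs(158,122)),(26,-245,175,s,zs(110,80))]
# ribs y-edges only (u), clamp bar near edge points (v only)
E=[(42,45,t,zt(177,197)),(42,45,t,zt(470,165)),(58,45,t,zt(180,172)),(58,60,s,zs(235,345)),]
T=[(-85,40,t,zt(235,395)),(-85,40,t,zt(312,387)),(-85,40,t,zt(395,379)),(-85,40,t,zt(472,371))]
ribs=[((186,207),(194,368)),((263,199),(273,360)),((341,190),(352,353)),((418,183),(433,346)),((497,175),(510,338))]
def Wd(p,X,Y,Z):
    c,sn=np.cos(p[2]),np.sin(p[2]); return np.array([p[0]+(c*X-sn*Y)/1e3,p[1]+(sn*X+c*Y)/1e3,Z/1e3])
def res(p):
    r=[]
    for X,Y,Z,m,uv in L: r+=list(proj(m,Wd(p,X,Y,Z))[0]-uv)
    for X,Z,m,uv in E[:3]+T:
        w=atz(m,uv,Z/1e3)[:2]-p[:2]; f=np.cos(p[2])*w[0]+np.sin(p[2])*w[1]; r.append((f*1e3-X)/2.9)
    for k,ab in enumerate(ribs):
        for uv in ab:
            w=atz(t,zt(*uv),.028)[:2]-p[:2]; f=-np.sin(p[2])*w[0]+np.cos(p[2])*w[1]; r.append((f*1e3-(2-k)*p[3])/2.9)
    return np.array(r)
f=least_squares(res,[.62,.07,.09,49],loss='soft_l1',x_scale=[.1,.1,.1,10]); print(f.x); print(np.round(f.fun,1))
p=f.x;W=fixpts(*p[:3])
im=cv2.imread("pics/top0.png")[120:230,135:305]; im=cv2.resize(im,None,fx=4.6,fy=4.6,interpolation=cv2.INTER_CUBIC)
draw(im,t,W,pitch=p[3],sc=4.6,off=(135,120)); cv2.imwrite("pics/ovt.png",im)
im=cv2.imread("pics/scene0.png")[190:390,190:390]; im=cv2.resize(im,None,fx=3,fy=3,interpolation=cv2.INTER_CUBIC)
draw(im,s,W,pitch=p[3],sc=3,off=(190,190)); cv2.imwrite("pics/ovs.png",im)
E
```

```text
[ 0.62879969  0.07621928  0.08171809 49.71174119]
[-0.4 -0.4 -0.  -0.4  0.3  0.4 -2.9  0.6 -1.5 -1.7 -0.7 -1.3  0.8 -3.
 -0.   0.8 -0.1  0.   0.1  0.1  0.2 -0.8  0.1 -0.5  0.1 -0.5  0.1 -0.2
 -0.4 -0.4 -0. ]
```

View pics/ovt.png

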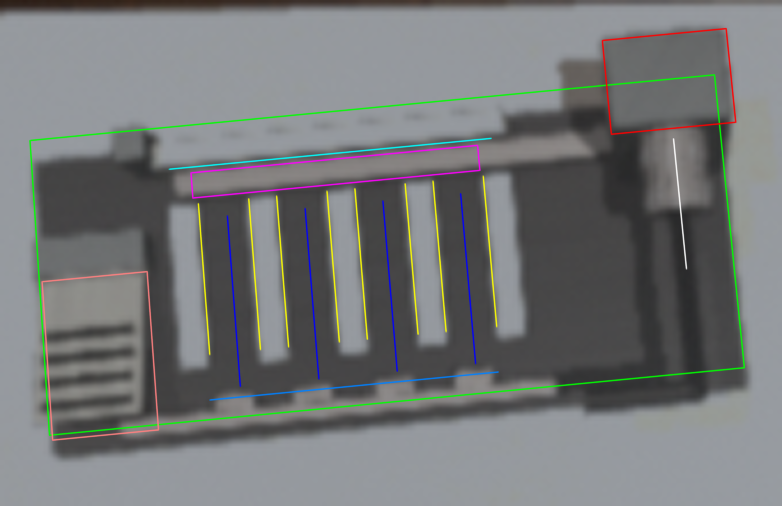

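View pics/ovs.png

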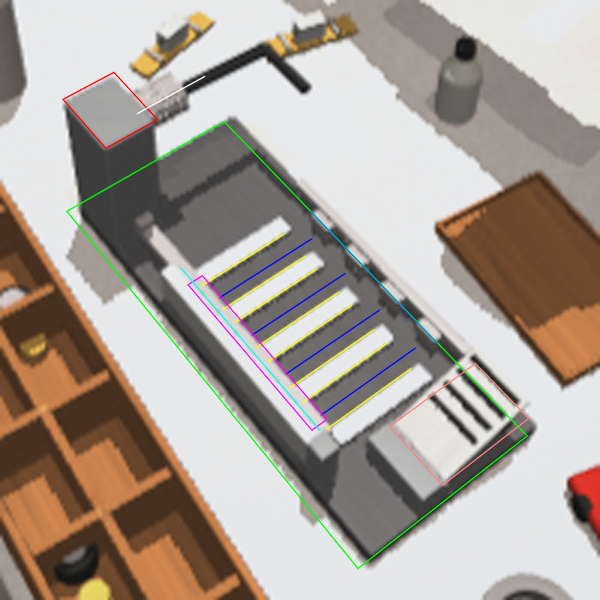

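```bash
cat >> h.py <<'E'
def goto(pos,ang,tilt=None):
    """target TCP pos, tool z heading (deg in world, from +x toward +y), tool pointing down"""
    o=get_obs(); r=rot(o["eef_rot"]).as_matrix()
    a=np.radians(ang); z=np.array([np.cos(a),np.sin(a),0]); y=np.array([0,0,-1.]); x=np.cross(y,z)
    T=np.column_stack([x,y,z])
    rv=R.from_matrix(r.T@T).as_rotvec(degrees=True); d=np.array(pos)-o["eef_pos"]
    print("t%.2f pos"%o["time_s"],np.round(o["eef_pos"],4),"head %.1f"%np.degrees(np.arctan2(r[1,2],r[0,2])),"op %.3f"%o["opening"],"F",np.round(o["wrist_force"],1))
    print("turn",np.round(rv,1),"shift after turn (mm)",np.round(T.T@d*1e3,1),"shift before turn",np.round(r.T@d*1e3,1))
E
python3 -c "
from h import *
goto((.404,-.239,.17),-8.4)"
```

```text
t0.15 pos [ 0.229  -0.527   0.2306] head 23.5 op 1.001 F [-0.8 -0.2  0.8]
turn [ 0.  31.9 -0.1] shift after turn (mm) [-310.4   60.6  131. ] shift before turn [-194.3   60.9  275.2]
```

```bash
python3 -m jog '[[-23,7,32.5,0,0,0,-1],[-23,7,32.5,0,0,0,-1],[-23,7,32.5,0,0,0,-1],[-23,7,32.5,0,0,0,-1],[-23,7,32.5,0,0,0,-1],[-23,7,32.5,0,0,0,-1],[-23,7,32.5,0,0,0,-1],[-23,7,32.5,0,0,0,-1]]'; python3 -m jog '[[0,0,0,0,6.4,0,-0.2],[0,0,0,0,6.4,0,-0.2],[0,0,0,0,6.4,0,-0.2],[0,0,0,0,6.4,0,-0.2],[0,0,0,0,6.3,0,-0.2],[0,0,0,0,0,0,-0.2]]'
python3 -c "
from h import *
goto((.404,-.239,.17),-8.4)
cv2.imwrite('pics/w1.png',camera('wrist'))"
```

```text
time_s: 0.82
eef_pos: [0.3948, -0.2532, 0.1749]
eef_rot: [0.591, -0.591, 0.388, -0.388]
wrist_force: [1.5, 0.8, 0.2]
opening: 1.002
time_s: 1.32
eef_pos: [0.3942, -0.2548, 0.1751]
eef_rot: [0.461, -0.461, 0.536, -0.536]
wrist_force: [0.0, -0.8, -0.8]
opening: 0.601
t1.32 pos [ 0.3942 -0.2548  0.1751] head -8.6 op 0.601 F [ 0.  -0.8 -0.8]
turn [ 0.  -0.2 -0. ] shift after turn (mm) [-17.1   5.1   7.4] shift before turn [-17.1   5.1   7.3]
```

View pics/w1.png

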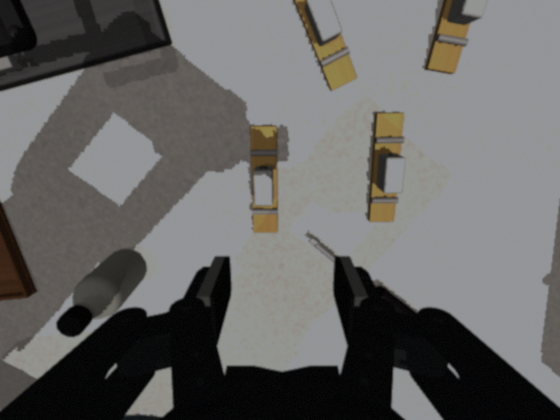

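```bash
python3 - <<'E'
from h import *
im=cv2.imread("pics/w1.png"); cv2.imwrite("pics/w1z.png",cv2.resize(im[100:250,220:440],None,fx=3.6,fy=3.6,interpolation=cv2.INTER_CUBIC))
m=camera_model("wrist")
a=atz(m,(264,125),.008);b=atz(m,(265,233),.008);print((a+b)/2,np.linalg.norm(a-b),np.degrees(np.arctan2(*(a-b)[1::-1])),atz(m,(263,189),.034))
a=atz(m,(389.5,113),.008);b=atz(m,(382,222),.008);print((a+b)/2,np.linalg.norm(a-b),np.degrees(np.arctan2(*(a-b)[1::-1])),atz(m,(394,174),.034))
E
```

```text
[ 0.40237011 -0.23893627  0.008     ] 0.1105207935635814 -8.700761789915145 [ 0.40173378 -0.23877146  0.034     ]
[ 0.39663307 -0.35956871  0.008     ] 0.10910454897614279 -6.350159426902304 [ 0.39849193 -0.35917123  0.034     ]
```

View pics/w1z.png

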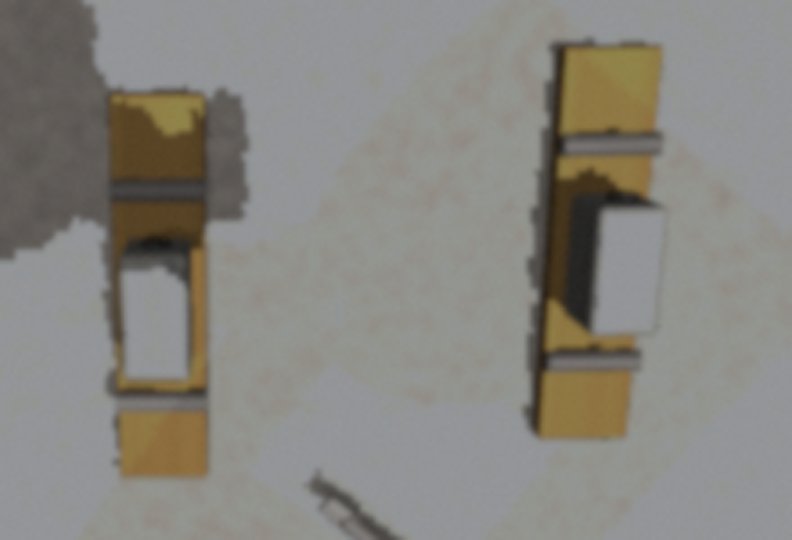

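```bash
python3 -c "
from h import *
goto((.402,-.239,.010),-8.6)"
```

```text
t1.37 pos [ 0.3942 -0.2549  0.1751] head -8.3 op 0.599 F [ 0.1 -0.1 -0.4]
turn [ 0.   0.3 -0. ] shift after turn (mm) [-16.9 165.1   5.4] shift before turn [-16.8 165.1   5.5]
```

```bash
python3 -m jog '[[-8.4,32,2.7,0,0,0,-0.2],[-8.5,32,2.7,0,0,0,-0.2],[0,32,0,0,0,0,-0.2],[0,32,0,0,0,0,-0.2],[0,22,0,0,0,0,-0.2],[0,10,0,0,0,0,-0.2],[0,5,0,0,0,0,-0.2],[0,0,0,0,0,0,-0.2]]'; python3 -c "
from h import *
goto((.402,-.239,.010),-8.6)
cv2.imwrite('pics/w2.png',camera('wrist')[150:])"
```

```text
time_s: 2.03
eef_pos: [0.4019, -0.239, 0.0099]
eef_rot: [0.462, -0.462, 0.535, -0.535]
wrist_force: [0.4, -0.8, 0.5]
opening: 0.597
t2.03 pos [ 0.4019 -0.239   0.0099] head -8.3 op 0.597 F [ 0.4 -0.8  0.5]
turn [ 0.1  0.3 -0. ] shift after turn (mm) [-0.  -0.1  0.1] shift before turn [-0.  -0.1  0.1]
```

View pics/w2.png

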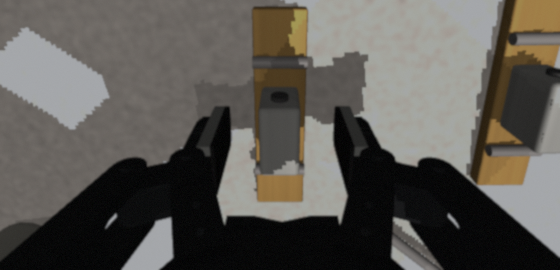

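```bash
python3 -m jog '[[0,0,0,0,0,0,1],[0,0,0,0,0,0,1],[0,0,0,0,0,0,1],[0,0,0,0,0,0,1],[0,0,0,0,0,0,1],[0,0,0,0,0,0,1]]'; python3 -m jog '[[0,-15,0,0,0,0,1],[0,-30,0,0,0,0,1],[0,-35,0,0,0,0,1],[0,-35,0,0,0,0,1],[0,-25,0,0,0,0,1],[0,0,0,0,0,0,1]]'; python3 -c "
from h import *
x,y,a=.6275,.0762,.0817
c,s=np.cos(a),np.sin(a)
for X,Y in [(-21,74.6),(-21,24.9),(-21,-24.9),(-21,-74.6)]: print(round(x+(c*X-s*Y)/1e3,4),round(y+(s*X+c*Y)/1e3,4))
goto((.603,.123,.15),4.7)
cv2.imwrite('pics/w3.png',camera('wrist'))"
```

```text
time_s: 2.58
eef_pos: [0.4031, -0.2401, 0.0118]
eef_rot: [-0.462, 0.462, -0.534, 0.536]
wrist_force: [-0.4, 0.1, 6.9]
opening: 0.197
time_s: 3.08
eef_pos: [0.405, -0.2418, 0.1566]
eef_rot: [-0.462, 0.462, -0.531, 0.539]
wrist_force: [1.3, -1.5, -0.6]
opening: 0.2
0.6005 0.1488
0.6045 0.0993
0.6086 0.0497
0.6127 0.0001
t3.08 pos [ 0.405  -0.2418  0.1566] head -8.4 op 0.200 F [ 1.3 -1.5 -0.6]
turn [ -0.5 -13.1   0.4] shift after turn (mm) [-347.4    6.6  227.2] shift before turn [-389.9    5.3  142.6]
```

View pics/w3.png

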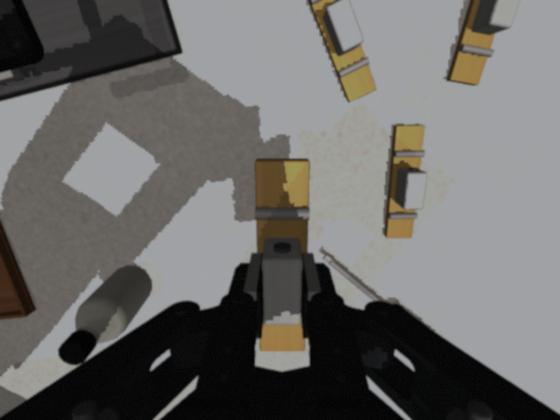

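```bash
python3 -m jog '[[-40,0,-6,0,0,0,1],[-40,0,-6,0,0,0,1],[-40,0,-6,0,0,0,1],[-40,0,-6,0,0,0,1],[-40,0,-6,0,0,0,1],[-40,0,-6,0,0,0,1],[-40,0,-6,0,0,0,1],[-40,0,-6,0,0,0,1]]';python3 -m jog '[[0,0,0,0,-6.5,0,1],[0,0,0,0,-6.6,0,1],[0,0,0,0,0,0,1]]'; python3 -c "
from h import *
goto((.5,.12,.19),4.7)
cv2.imwrite('pics/w4.png',camera('wrist'))"
```

```text
time_s: 3.8
eef_pos: [0.3999, 0.0864, 0.1491]
eef_rot: [0.461, -0.462, 0.536, -0.535]
wrist_force: [1.0, -0.6, -0.2]
opening: 0.199
time_s: 4.05
eef_pos: [0.4001, 0.0857, 0.1489]
eef_rot: [-0.521, 0.522, -0.478, 0.477]
wrist_force: [-0.8, -0.4, -0.5]
opening: 0.197
t4.05 pos [0.4001 0.0857 0.1489] head 5.1 op 0.197 F [-0.8 -0.4 -0.5]
turn [ 0.1  0.4 -0. ] shift after turn (mm) [-26.  -41.1 102.4] shift before turn [-25.3 -41.4 102.5]
```

View pics/w4.png

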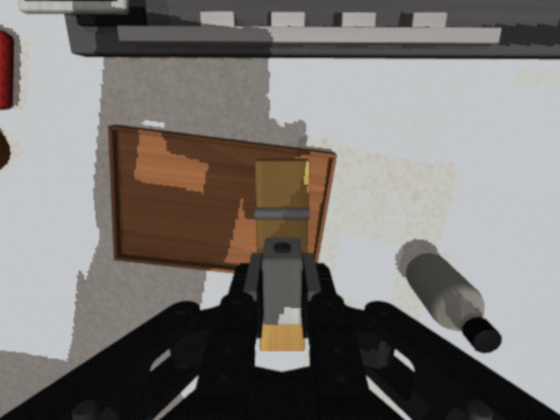

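```bash
python3 -m jog '[[-6,-10,25,0,0,0,1],[-6,-10,25,0,0,0,1],[-6,-10,25,0,0,0,1],[-6,-10,25,0,0,0,1],[0,0,0,0,0,0,1]]'; python3 -c "
from h import *
goto((.6,.12,.19),4.7)
im=camera('wrist');cv2.imwrite('pics/w5.png',cv2.resize(im[:300],None,fx=1.42,fy=1.42,interpolation=cv2.INTER_CUBIC))"
```

```text
time_s: 4.52
eef_pos: [0.5039, 0.1163, 0.192]
eef_rot: [0.52, -0.517, 0.479, -0.482]
wrist_force: [-1.4, -1.3, -0.9]
opening: 0.196
t4.52 pos [0.5039 0.1163 0.192 ] head 4.4 op 0.196 F [-1.4 -1.3 -0.9]
turn [-0.3 -0.3 -0. ] shift after turn (mm) [ 4.2  2.  96.1] shift before turn [ 3.6  2.5 96.1]
```

View pics/w5.png

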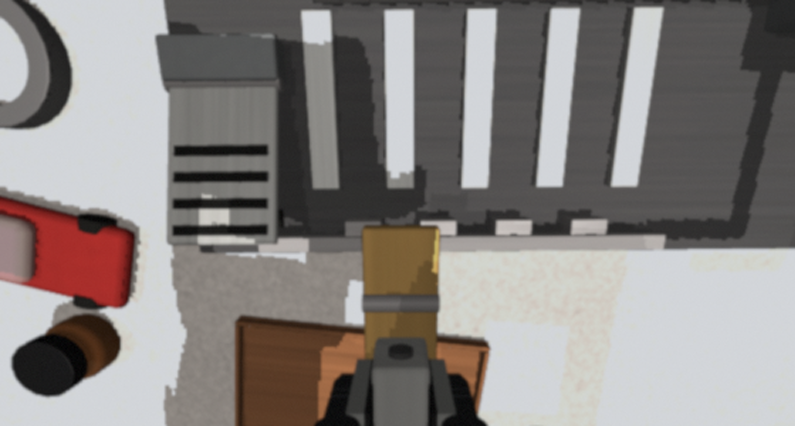

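```bash
cat > rib.py <<'E'
from h import *
m=camera_model("wrist"); k=1.42
n=[(313,340),(387,414),(462,490),(536,565),(611,638)]; f=[(302,331),(385,413),(468,497),(550,580),(632,663)]
g=lambda u,v,z:atz(m,((u+.5)/k-.5,(v+.5)/k-.5),z)
N=np.array([g((a+b)/2,187,.028) for a,b in n]);F=np.array([g((a+b)/2,12,.028) for a,b in f])
print(np.degrees(np.arctan2(*(F-N)[:,1::-1].T)),np.linalg.norm(F-N,axis=1)); print(N,F)
v=(N[0]-N[4]); print("yaw from near ends",np.degrees(np.arctan2(-v[0],v[1])),np.linalg.norm(v)/4)
for u in (363,438,513,588): print("tongue",g(u,221,.040))
E
python3 rib.py
```

```text
[4.92542363 4.96735904 5.23609544 5.46570268 5.50771739] [0.10118527 0.1011995  0.10121863 0.10123858 0.10125352]
[[ 0.55290321  0.16883598  0.028     ]
 [ 0.55671217  0.11994736  0.028     ]
 [ 0.56059938  0.07005419  0.028     ]
 [ 0.56443616  0.02080842  0.028     ]
 [ 0.56824822 -0.02812006  0.028     ]] [[ 0.65371484  0.17752365  0.028     ]
 [ 0.65753158  0.12871004  0.028     ]
 [ 0.66139564  0.07929139  0.028     ]
 [ 0.66521444  0.03045138  0.028     ]
 [ 0.66903428 -0.01840176  0.028     ]]
yaw from near ends 4.45496044397086 0.049388225995786995
tongue [0.53416585 0.14269688 0.04      ]
tongue [0.53795707 0.09399703 0.04      ]
tongue [0.54174936 0.04528358 0.04      ]
tongue [ 0.5455427  -0.00344347  0.04      ]
```

```bash
python3 - <<'E'
from h import *
m=camera_model("wrist"); k=1.42;o=get_obs()
r=rot(o["eef_rot"]).as_matrix()
for z in (.186,.190):
    P=np.array([atz(m,((u+.5)/k-.5,(227+.5)/k-.5),z) for u in (363,401,438)]); print((r.T@(P-o["eef_pos"]).T).T*1e3)
goto((.6093,.0020,.075),4.85)
goto((.598,.1485,.075),4.85)
E
```

```text
[[-12.113112     4.62716438  54.18997456]
 [  0.2921653    4.6277208   54.19751585]
 [ 12.37268055   4.62826265  54.20485971]]
[[-11.78141653   0.62813091  54.8325575 ]
 [  0.28293331   0.62867204  54.83989154]
 [ 12.03144635   0.62919899  54.84703357]]
t4.57 pos [0.5013 0.116  0.1905] head 4.4 op 0.194 F [-0.7 -0.4 -1.3]
turn [-0.1 -0.4  0. ] shift after turn (mm) [122.7 115.5  98. ] shift before turn [121.9 115.7  98.8]
t4.57 pos [0.5013 0.116  0.1905] head 4.4 op 0.194 F [-0.7 -0.4 -1.3]
turn [-0.1 -0.4  0. ] shift after turn (mm) [-24.2 115.5  99.1] shift before turn [-25.  115.7  98.8]
```

```bash
python3 -m jog '[[-6.3,0,25,0,-0.2,0,1],[-6.3,10,25,0,-0.2,0,1],[-6.3,25,25,0,0,0,1],[-6.3,25,25,0,0,0,1],[0,25,0,0,0,0,1],[0,25,0,0,0,0,1],[0,10,0,0,0,0,1],[0,0,0,0,0,0,1]]'; python3 -m jog '[[0,0,0,0,0,0,1],[0,0,0,0,0,0,1]]'; python3 -c "
from h import *
goto((.5997,.1485,.033),4.85)
im=camera('wrist');cv2.imwrite('pics/w6.png',cv2.resize(im[:300],None,fx=1.42,fy=1.42,interpolation=cv2.INTER_CUBIC))"
```

```text
time_s: 5.23
eef_pos: [0.5928, 0.1492, 0.0661]
eef_rot: [-0.519, 0.523, -0.48, 0.476]
wrist_force: [0.0, 0.1, -1.2]
opening: 0.196
time_s: 5.4
eef_pos: [0.5975, 0.1499, 0.072]
eef_rot: [0.522, -0.521, 0.477, -0.478]
wrist_force: [0.3, 0.3, -0.6]
opening: 0.199
t5.40 pos [0.5975 0.1499 0.072 ] head 5.0 op 0.199 F [ 0.3  0.3 -0.6]
turn [-0.1  0.2  0. ] shift after turn (mm) [ 1.6 39.   2.1] shift before turn [ 1.6 39.   2. ]
```

View pics/w6.png

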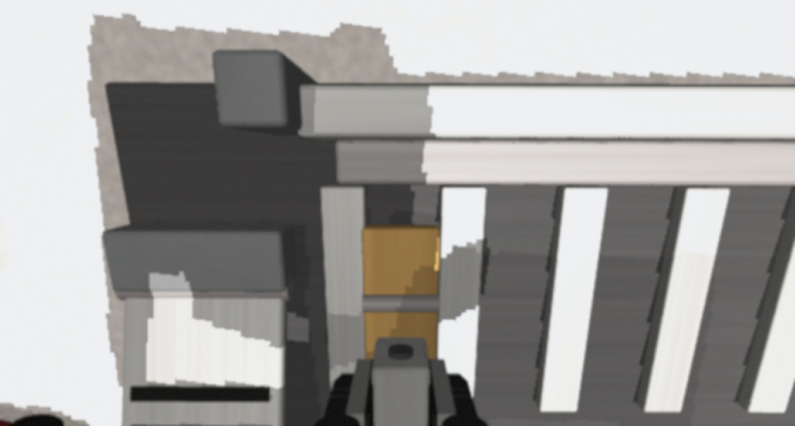

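```bash
python3 - <<'E'
from h import *
m=camera_model("wrist"); k=1.42;o=get_obs(); r=rot(o["eef_rot"]).as_matrix()
g=lambda u,v,z:atz(m,((u+.5)/k-.5,(v+.5)/k-.5),z)
q=lambda P:np.round((r.T@(P-o["eef_pos"]))*1e3,1)
print("rib edges",q(g(364,190,.028)),q(g(441,190,.028)),q(g(368,300,.028)),q(g(439,300,.028)))
print("clampbar",q(g(400,184,.045)),"plate end",q(g(363,228,.068)),q(g(439,228,.068)))
print(g(400,184,.045))
E
```

```text
rib edges [-14.7  44.7  62.8] [16.6 44.7 62.8] [-14.1  44.5  15.7] [17.  44.5 15.8]
clampbar [-0.1 27.7 66.3] plate end [-12.2   4.7  53.8] [12.7  4.7 53.8]
[0.66401618 0.15592443 0.045     ]
```

```bash
python3 -m jog '[[1,8,3.3,0,0,0,1],[0,12,0,0,0,0,1],[0,9,0,0,0,0,1],[0,5,0,0,0,0,1],[0,3,0,0,0,0,1],[0,1,0,0,0,0,1],[0,0,0,0,0,0,1],[0,0,0,0,0,0,1]]'; python3 -c "
from h import *
goto((.601,.149,.032),4.85)"
```

```text
time_s: 6.12
eef_pos: [0.6, 0.1496, 0.0321]
eef_rot: [-0.522, 0.522, -0.477, 0.477]
wrist_force: [-0.2, -0.8, -1.2]
opening: 0.196
t6.12 pos [0.6    0.1496 0.0321] head 5.1 op 0.196 F [-0.2 -0.8 -1.2]
turn [ 0.   0.2 -0. ] shift after turn (mm) [0.7 0.1 1. ] shift before turn [0.7 0.1 0.9]
```

```bash
python3 -m jog '[[0,0,0.5,0,0,0,1],[0,0.5,0,0,0,0,1],[0,0,0,0,0,0,1]]'; python3 -c "
from h import *
goto((.601,.149,.032),4.85)
im=camera('wrist');cv2.imwrite('pics/w7.png',cv2.resize(im[:420],None,fx=1.42,fy=1.42,interpolation=cv2.INTER_CUBIC))"
```

```text
time_s: 6.37
eef_pos: [0.6007, 0.1496, 0.0319]
eef_rot: [0.522, -0.522, 0.477, -0.477]
wrist_force: [-0.1, -0.4, -0.5]
opening: 0.195
t6.37 pos [0.6007 0.1496 0.0319] head 5.1 op 0.195 F [-0.1 -0.4 -0.5]
turn [-0.   0.2 -0. ] shift after turn (mm) [ 0.7 -0.1  0.2] shift before turn [ 0.7 -0.1  0.2]
```

View pics/w7.png

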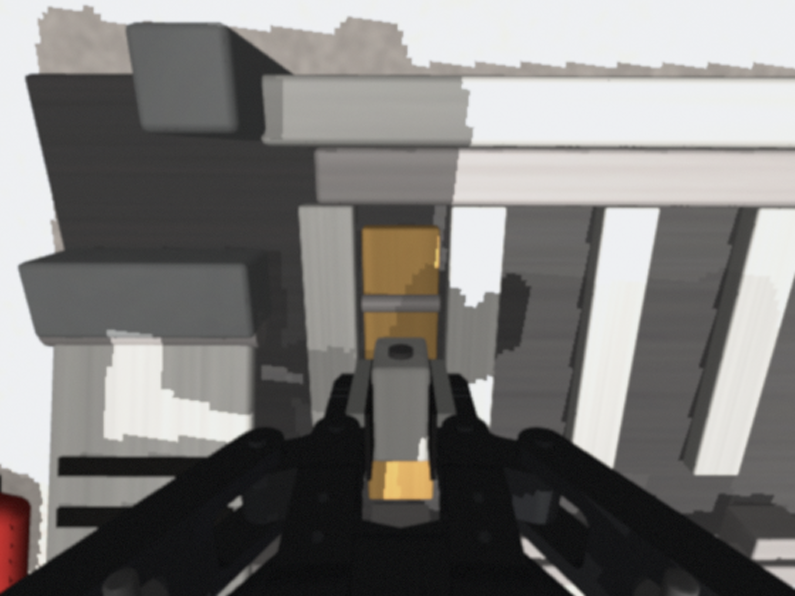

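```bash
python3 -m jog '[[0,0.7,0,0,0,0,1],[0,0.7,0,0,0,0,1],[0,0,0,0,0,0,1]]'; python3 -m jog '[[0,0,0,0,0,0,0.4],[0,0,0,0,0,0,0.3],[0,0,0,0,0,0,0.3],[0,0,0,0,0,0,0.3]]';python3 -m jog '[[0,-10,0,0,0,0,0.3],[0,-30,0,0,0,0,0.3],[0,-35,0,0,0,0,0.3],[0,-35,0,0,0,0,0.3],[0,-20,0,0,0,0,0.3],[0,0,0,0,0,0,0.3]]'; python3 -c "
from h import *
goto((.40,.0,.16),-6.4)
im=camera('wrist');cv2.imwrite('pics/w8.png',im)"
```

```text
time_s: 6.67
eef_pos: [0.6008, 0.1496, 0.0317]
eef_rot: [0.522, -0.522, 0.477, -0.477]
wrist_force: [-3.5, -1.3, 8.5]
opening: 0.203
time_s: 7.0
eef_pos: [0.6004, 0.1496, 0.0302]
eef_rot: [-0.522, 0.522, -0.477, 0.477]
wrist_force: [0.5, -0.2, -0.5]
opening: 0.351
time_s: 7.5
eef_pos: [0.6043, 0.1499, 0.1677]
eef_rot: [0.524, -0.519, 0.475, -0.48]
wrist_force: [0.2, 0.1, -0.7]
opening: 0.35
t7.50 pos [0.6043 0.1499 0.1677] head 5.1 op 0.350 F [ 0.2  0.1 -0.7]
turn [-0.6 11.5 -0. ] shift after turn (mm) [ 171.7    7.7 -186.3] shift before turn [ 131.2    5.3 -216.8]
```

View pics/w8.png

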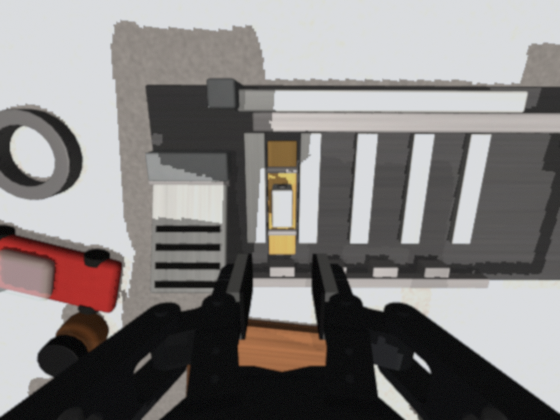

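```bash
python3 -m jog '[[0,0,-40,0,0,0,0],[0,0,-40,0,0,0,0],[0,0,-40,0,0,0,0],[0,0,-40,0,0,0,0],[0,0,-20,0,5.8,0,0],[0,0,0,0,5.7,0,0]]'; python3 -c "
from h import *
goto((.3975,-.3595,.15),-6.4)"
```

```text
time_s: 8.05
eef_pos: [0.4156, 0.1337, 0.1582]
eef_rot: [0.469, -0.472, 0.529, -0.527]
wrist_force: [0.7, 0.7, -1.0]
opening: 0.497
t8.05 pos [0.4156 0.1337 0.1582] head -6.6 op 0.497 F [ 0.7  0.7 -1. ]
turn [ 0.3 -0.2  0.1] shift after turn (mm) [492.2   8.2  37. ] shift before turn [492.    8.4  39.1]
```

```bash
python3 -m jog '[[41,0,2,0,0,0,0],[41,0,2,0,0,0,0],[41,0,2,0,0,0,0],[41,0,2,0,0,0,0],[41,0,2,0,0,0,0],[41,0,2,0,0,0,0],[41,0,2,0,0,0,0],[41,0,2,0,0,0,0]]';python3 -m jog '[[41,2,5,0,0,0,0],[41,2,5,0,0,0,0],[41,2,5,0,0,0,0],[38,2,5,0,0,0,0],[0,0,0,0,0,0,0],[0,0,0,0,0,0,0],[0,0,0,0,0,0,0]]'; python3 -c "
from h import *
goto((.3975,-.3595,.013),-6.4)
cv2.imwrite('pics/w9.png',camera('wrist'))"
```

```text
time_s: 8.72
eef_pos: [0.3991, -0.1955, 0.1594]
eef_rot: [0.471, -0.471, 0.528, -0.527]
wrist_force: [0.9, 0.9, 0.0]
opening: 0.498
time_s: 9.3
eef_pos: [0.4015, -0.3551, 0.151]
eef_rot: [0.471, -0.471, 0.529, -0.526]
wrist_force: [0.3, 1.2, -1.0]
opening: 0.5
t9.30 pos [ 0.4015 -0.3551  0.151 ] head -6.5 op 0.500 F [ 0.3  1.2 -1. ]
turn [ 0.1 -0.1 -0.2] shift after turn (mm) [  4.8 138.   -3.5] shift before turn [  5.2 137.9  -3.2]
```

View pics/w9.png

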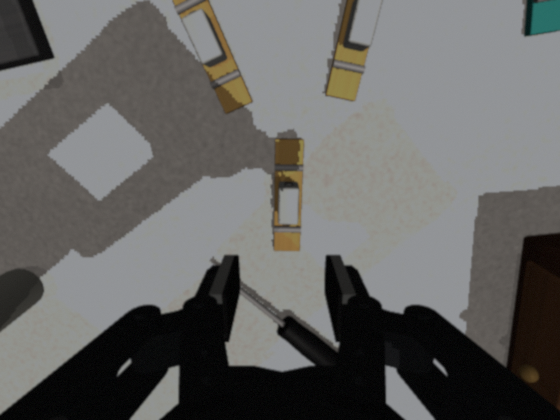

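```bash
python3 - <<'E'
from h import *
m=camera_model("wrist")
a=atz(m,(289.5,139),.008);b=atz(m,(287.5,250),.008);print((a+b)/2,np.linalg.norm(a-b),np.degrees(np.arctan2(*(a-b)[1::-1])),atz(m,(289.5,207),.034))
print(atz(m,(213,260),0.005),atz(m,(283,320),0.01))
goto(((a+b)/2*[1,1,0])+[0,0,.013],-6.4)
E
```

```text
[ 0.3971764  -0.36053283  0.008     ] 0.10820200884332513 -6.972496688877025 [ 0.39621419 -0.36086324  0.034     ]
[ 0.33926385 -0.27753057  0.005     ] [ 0.26338036 -0.34064268  0.01      ]
t9.35 pos [ 0.4018 -0.3547  0.1513] head -6.4 op 0.499 F [ 0.4 -0.2  0.5]
turn [ 0.1  0.  -0.1] shift after turn (mm) [  6.3 138.3  -4. ] shift before turn [  6.6 138.3  -3.7]
```

Screwdriver is well clear. Descend to pan D and grip.

```bash
python3 -m jog '[[3,25,-2,0,0.3,0,0],[3,32,-2,0,0.2,0,0],[0,35,0,0,0,0,0],[0,30,0,0,0,0,0],[0,13,0,0,0,0,0],[0,3,0,0,0,0,0],[0,0,0,0,0,0,0],[0,0,0,0,0,0,0]]'; python3 -c "
from h import *
goto((.3972,-.3605,.013),-6.9)"; python3 -m jog '[[0,0,0,0,0,0,1],[0,0,0,0,0,0,1],[0,0,0,0,0,0,1],[0,0,0,0,0,0,1],[0,0,0,0,0,0,1]]'
```

```text
time_s: 10.02
eef_pos: [0.3984, -0.3616, 0.0155]
eef_rot: [-0.469, 0.469, -0.528, 0.529]
wrist_force: [0.5, -0.5, 0.1]
opening: 0.501
t10.02 pos [ 0.3984 -0.3616  0.0155] head -6.8 op 0.501 F [ 0.5 -0.5  0.1]
turn [-0.1  0.1  0.1] shift after turn (mm) [-1.   2.5 -1.4] shift before turn [-1.   2.5 -1.4]
time_s: 10.43
eef_pos: [0.3986, -0.3629, 0.0162]
eef_rot: [-0.469, 0.469, -0.528, 0.53]
wrist_force: [0.8, 2.7, 6.8]
opening: 0.19
```

```bash
python3 -m jog '[[0,-15,0,0,0,0,1],[0,-30,0,0,0,0,1],[0,-40,0,0,0,0,1],[0,-40,0,0,0,0,1],[0,-20,0,0,0,0,1],[0,0,0,0,0,0,1],[0,0,0,0,0,0,1]]'; python3 -c "
from h import *
goto((.41,.05,.15),4.9)
cv2.imwrite('pics/w10.png',camera('wrist'))"
```

```text
time_s: 11.02
eef_pos: [0.3982, -0.3626, 0.1611]
eef_rot: [-0.469, 0.469, -0.528, 0.531]
wrist_force: [0.1, -0.8, -2.2]
opening: 0.195
t11.02 pos [ 0.3982 -0.3626  0.1611] head -6.9 op 0.195 F [ 0.1 -0.8 -2.2]
turn [ -0.1 -11.8   0.2] shift after turn (mm) [-410.1   11.1   47. ] shift before turn [-411.1    9.8  -38. ]
```

View pics/w10.png

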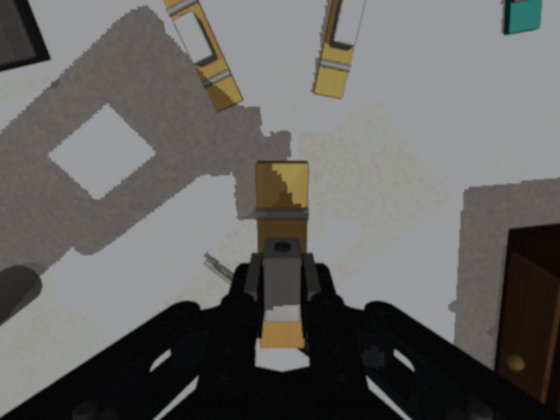

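```bash
python3 -m jog '[[-41,0,-4,0,0,0,1],[-41,0,-4,0,0,0,1],[-41,0,-4,0,0,0,1],[-41,0,-4,0,0,0,1],[-41,0,-4,0,0,0,1],[-41,0,-4,0,0,0,1],[-41,0,-4,0,0,0,1],[-41,0,-4,0,0,0,1]]';python3 -m jog '[[-41,0,-3,0,0,0,1],[-41,0,-3,0,0,0,1],[0,0,0,0,-6,0,1],[0,0,0,0,-5.8,0,1],[0,0,0,0,0,0,1],[0,0,0,0,0,0,1]]'; python3 -c "
from h import *
goto((.6052,.0998,.076),4.9)
"
```

```text
time_s: 11.73
eef_pos: [0.4035, -0.03, 0.1574]
eef_rot: [0.468, -0.469, 0.531, -0.528]
wrist_force: [1.3, 0.1, 0.0]
opening: 0.194
time_s: 12.23
eef_pos: [0.4081, 0.0501, 0.1578]
eef_rot: [-0.52, 0.521, -0.48, 0.478]
wrist_force: [-0.7, -0.1, -1.8]
opening: 0.194
t12.23 pos [0.4081 0.0501 0.1578] head 4.7 op 0.194 F [-0.7 -0.1 -1.8]
turn [ 0.2 -0.2 -0. ] shift after turn (mm) [-32.7  81.8 200.6] shift before turn [-33.2  81.2 200.8]
```

```bash
python3 -m jog '[[-8,0,40,0,0,0,1],[-8,0,40,0,0,0,1],[-8,0,40,0,0,0,1],[-9,0,40,0,0,0,1],[0,20,30,0,0,0,1],[0,30,10.5,0,0,0,1],[0,20,0,0,0,0,1],[0,11,0,0,0,0,1]]';python3 -m jog '[[0,0,0,0,0,0,1],[0,0,0,0,0,0,1],[0,0,0,0,0,0,1],[0,0,0,0,0,0,1]]'; python3 -c "
from h import *
goto((.6052,.0998,.036),4.9)
im=camera('wrist');cv2.imwrite('pics/w11.png',cv2.resize(im[:300],None,fx=1.42,fy=1.42,interpolation=cv2.INTER_CUBIC))"
```

```text
time_s: 12.9
eef_pos: [0.6042, 0.0986, 0.0735]
eef_rot: [-0.518, 0.521, -0.481, 0.478]
wrist_force: [-0.7, -0.6, -1.7]
opening: 0.198
time_s: 13.23
eef_pos: [0.6074, 0.0994, 0.0805]
eef_rot: [0.521, -0.52, 0.478, -0.479]
wrist_force: [0.2, -0.2, -1.6]
opening: 0.195
t13.23 pos [0.6074 0.0994 0.0805] head 4.8 op 0.195 F [ 0.2 -0.2 -1.6]
turn [-0.2 -0.1  0. ] shift after turn (mm) [-0.6 44.5 -2.2] shift before turn [-0.6 44.4 -2.4]
```

View pics/w11.png

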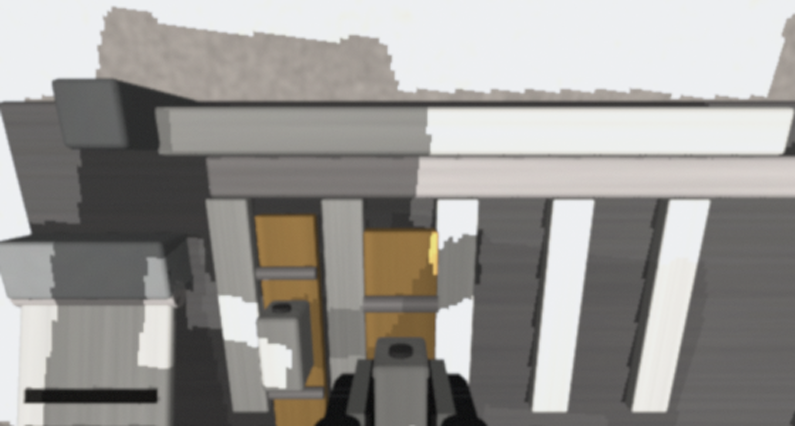

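```bash
cat > chk.py <<'E'
import sys
from h import *
# args: rib right edge u,v ; rib left edge u,v ; clamp v ; plate end uL,uR,v ; plate top z
a=list(map(float,sys.argv[1:]))
m=camera_model("wrist"); k=1.42;o=get_obs(); r=rot(o["eef_rot"]).as_matrix()
g=lambda u,v,z:atz(m,((u+.5)/k-.5,(v+.5)/k-.5),z)
q=lambda P:(r.T@(P-o["eef_pos"]))*1e3
L=q(g(a[0],a[1],.028));Rr=q(g(a[2],a[3],.028)); cb=q(g(400,a[4],.045)); p0=q(g(a[5],a[7],a[8]));p1=q(g(a[6],a[7],a[8]))
print("bay width %.1f centre %.1f; plate width %.1f centre %.1f end %.1f; clamp %.1f -> shift x %.1f z %.1f"%(Rr[0]-L[0],(L[0]+Rr[0])/2,p1[0]-p0[0],(p0[0]+p1[0])/2,p0[2],cb[2],(L[0]+Rr[0]-p0[0]-p1[0])/2,cb[2]-8-p0[2]))
E
python3 chk.py 364 260 437 260 197 363 438 230 .0725
```

```text
bay width 32.4 centre 0.2; plate width 25.1 centre 0.1 end 52.6; clamp 60.9 -> shift x 0.1 z 0.2
```

Aligned. Lower.

```bash
python3 -m jog '[[0,10,0,0,0,0,1],[0,15,0,0,0,0,1],[0,9,0,0,0,0,1],[0,5,0,0,0,0,1],[0,3,0,0,0,0,1],[0,0,0,0,0,0,1],[0,0,0,0,0,0,1],[0,0,0,0,0,0,1]]'; python3 -m jog '[[0,1,0,0,0,0,1],[0,1,0,0,0,0,1],[0,0,0,0,0,0,1]]'; python3 -c "
from h import *
goto((.6052,.0998,.036),4.9)
im=camera('wrist');cv2.imwrite('pics/w12.png',im)"
```

```text
time_s: 13.95
eef_pos: [0.6066, 0.0998, 0.0366]
eef_rot: [0.521, -0.521, 0.478, -0.478]
wrist_force: [0.2, -0.2, -1.9]
opening: 0.194
time_s: 14.2
eef_pos: [0.6067, 0.0997, 0.0362]
eef_rot: [0.521, -0.521, 0.478, -0.478]
wrist_force: [-6.1, 0.1, 12.2]
opening: 0.191
t14.20 pos [0.6067 0.0997 0.0362] head 4.9 op 0.191 F [-6.1  0.1 12.2]
turn [-0. -0.  0.] shift after turn (mm) [-0.2  0.2 -1.5] shift before turn [-0.2  0.2 -1.5]
```

View pics/w12.png

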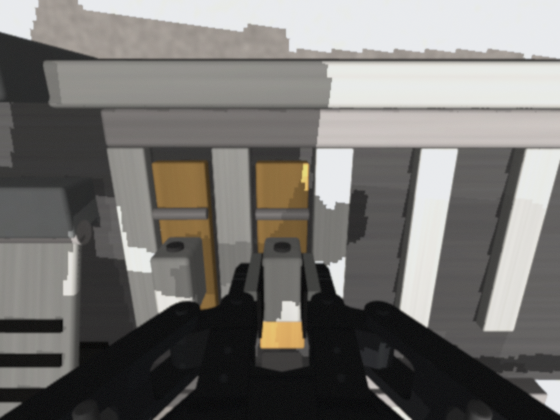

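```bash
python3 -m jog '[[0,0,0,0,0,0,0.4],[0,0,0,0,0,0,0.3],[0,0,0,0,0,0,0.3],[0,0,0,0,0,0,0.3],[0,-10,0,0,0,0,0.3],[0,-30,0,0,0,0,0.3],[0,-40,0,0,0,0,0.3],[0,-40,0,0,0,0,0.3]]';python3 -m jog '[[0,-5,-40,0,0,0,0.3],[0,0,-40,0,0,0,0],[0,0,-40,0,0,0,0],[0,0,-40,0,0,0,0],[0,0,-40,0,0,0,0],[41,0,0,0,0,0,0],[41,0,0,0,0,0,0],[41,0,0,0,0,0,0]]';python3 -m jog '[[41,0,0,0,0,0,0],[41,0,0,0,0,0,0],[41,0,0,0,0,0,0],[41,0,0,0,0,0,0],[41,0,0,0,-7,0,0],[0,0,0,0,-7,0,0],[0,0,0,0,0,0,0],[0,0,0,0,0,0,0]]';python3 -c "
from h import *
goto((.5345,-.311,.15),19)
im=camera('wrist');cv2.imwrite('pics/w13.png',im)"
```

```text
time_s: 14.92
eef_pos: [0.6052, 0.0997, 0.1551]
eef_rot: [-0.52, 0.521, -0.479, 0.478]
wrist_force: [1.4, 0.4, 0.9]
opening: 0.351
time_s: 15.58
eef_pos: [0.4171, -0.0405, 0.1606]
eef_rot: [0.522, -0.521, 0.477, -0.478]
wrist_force: [2.0, 0.2, -0.9]
opening: 0.502
time_s: 16.25
eef_pos: [0.4346, -0.244, 0.1595]
eef_rot: [0.574, -0.574, 0.413, -0.412]
wrist_force: [0.3, 0.3, 0.1]
opening: 0.498
t16.25 pos [ 0.4346 -0.244   0.1595] head 18.6 op 0.498 F [0.3 0.3 0.1]
turn [ 0.  -0.4 -0. ] shift after turn (mm) [95.9  9.5 72.6] shift before turn [95.4  9.4 73.3]
```

View pics/w13.png

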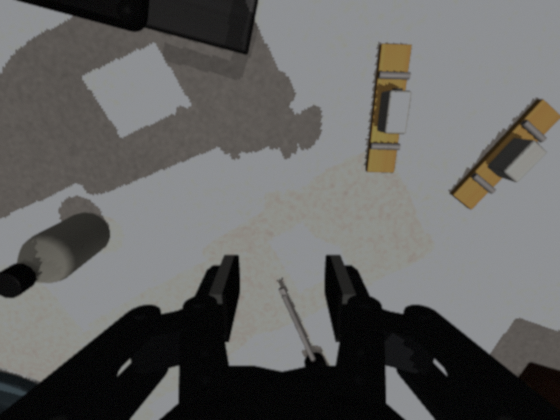

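```bash
python3 - <<'E'
from h import *
m=camera_model("wrist")
a=atz(m,(396,44),.008);b=atz(m,(380,172),.008);c=(a+b)/2;print(c,np.linalg.norm(a-b),np.degrees(np.arctan2(*(a-b)[1::-1])),atz(m,(397.5,112),.034))
a=atz(m,(545,108),.008);b=atz(m,(466,200),.008);c2=(a+b)/2;print(c2,np.linalg.norm(a-b),np.degrees(np.arctan2(*(a-b)[1::-1])))
goto((c[0],c[1],.1),18.7)
E
```

```text
[ 0.53418805 -0.30873131  0.008     ] 0.10856705577230903 17.144867788279143 [ 0.53433285 -0.30840129  0.034     ]
[ 0.5329098  -0.42732192  0.008     ] 0.1011148605978809 -14.068517900639723
t16.30 pos [ 0.4347 -0.2433  0.1594] head 18.7 op 0.503 F [0.2 0.6 0.5]
turn [ 0. -0. -0.] shift after turn (mm) [93.9 59.4 73.3] shift before turn [93.9 59.3 73.3]
```

```bash
python3 -m jog '[[31,0,24,0,0,0,0],[31,10,24,0,0,0,0],[32,25,25,0,0,0,0],[0,25,0,0,0,0,0],[0,0,0,0,0,0,0],[0,0,0,0,0,0,0],[0,0,0,0,0,0,0]]';python3 -c "
from h import *
goto((.5342,-.3087,.015),18)
im=camera('wrist');cv2.imwrite('pics/w14.png',im)"
```

```text
time_s: 16.88
eef_pos: [0.5302, -0.3054, 0.1036]
eef_rot: [0.575, -0.575, 0.411, -0.411]
wrist_force: [-0.1, 0.2, -0.8]
opening: 0.5
t16.88 pos [ 0.5302 -0.3054  0.1036] head 18.9 op 0.500 F [-0.1  0.2 -0.8]
turn [-0.   0.9 -0. ] shift after turn (mm) [ 4.4 88.6  2.8] shift before turn [ 4.5 88.6  2.7]
```

View pics/w14.png

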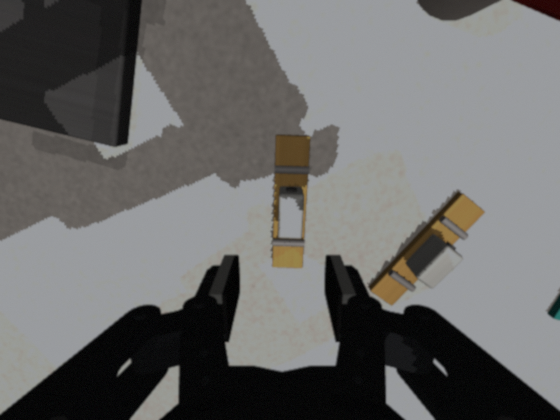

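```bash
python3 - <<'E'
from h import *
m=camera_model("wrist")
a=atz(m,(292.5,136),.008);b=atz(m,(288,267),.008);c=(a+b)/2;an=np.degrees(np.arctan2(*(a-b)[1::-1]));print(c,np.linalg.norm(a-b),an,atz(m,(291.5,215),.034))
goto((c[0],c[1],.015),an)
E
```

```text
[ 0.53549019 -0.31134793  0.008     ] 0.10828007969182399 17.517376027584984 [ 0.53684224 -0.31116557  0.034     ]
t16.93 pos [ 0.5306 -0.306   0.1045] head 18.9 op 0.501 F [ 0.1 -0.1  0.9]
turn [-0.1  1.4  0.1] shift after turn (mm) [ 6.6 89.5  3.1] shift before turn [ 6.5 89.5  2.9]
```

```bash
python3 -m jog '[[6.5,20,3,0,1.4,0,0],[0,30,0,0,0,0,0],[0,25,0,0,0,0,0],[0,12,0,0,0,0,0],[0,2,0,0,0,0,0],[0,0,0,0,0,0,0],[0,0,0,0,0,0,0]]'; python3 -c "
from h import *
goto((.5355,-.3112,.015),17.5)"; python3 -m jog '[[0,0,0,0,0,0,1],[0,0,0,0,0,0,1],[0,0,0,0,0,0,1],[0,0,0,0,0,0,1],[0,0,0,0,0,0,1]]'
python3 -m jog '[[0,-15,0,0,0,0,1],[0,-30,0,0,0,0,1],[0,-40,0,0,0,0,1],[0,-40,0,0,0,0,1],[0,-20,0,0,0,0,1],[0,0,0,0,0,0,1],[0,0,0,0,0,0,1]]'; python3 -c "
from h import *
goto((.41,-.24,.16),4.9)
cv2.imwrite('pics/w15.png',camera('wrist'))"
```

```text
time_s: 17.52
eef_pos: [0.5362, -0.3127, 0.0158]
eef_rot: [-0.57, 0.57, -0.417, 0.419]
wrist_force: [1.3, -0.0, 0.2]
opening: 0.498
t17.52 pos [ 0.5362 -0.3127  0.0158] head 17.5 op 0.498 F [ 1.3 -0.   0.2]
turn [-0.1 -0.   0.2] shift after turn (mm) [-1.6  0.8 -0.2] shift before turn [-1.6  0.8 -0.2]
time_s: 17.93
eef_pos: [0.5362, -0.3128, 0.0155]
eef_rot: [-0.57, 0.57, -0.417, 0.419]
wrist_force: [-0.0, 0.8, 7.1]
opening: 0.196
time_s: 18.52
eef_pos: [0.5358, -0.3125, 0.1604]
eef_rot: [-0.57, 0.57, -0.417, 0.42]
wrist_force: [0.3, -0.1, -1.4]
opening: 0.195
t18.52 pos [ 0.5358 -0.3125  0.1604] head 17.5 op 0.195 F [ 0.3 -0.1 -1.4]
turn [-0.1 12.6  0.2] shift after turn (mm) [ -82.9    0.4 -119.2] shift before turn [-1.069e+02 -1.000e-01 -9.830e+01]
```

View pics/w15.png

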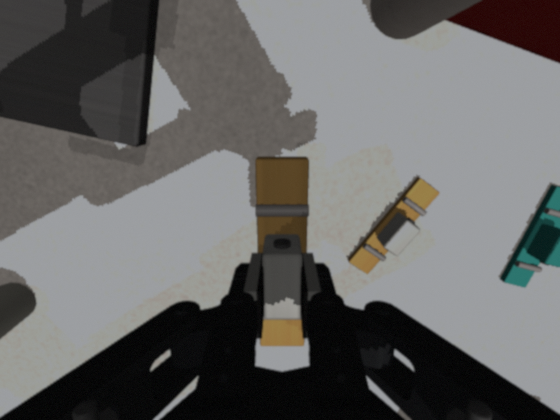

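```bash
python3 -m jog '[[0,0,-36,0,0,0,1],[0,0,-36,0,0,0,1],[0,0,-36,0,0,0,1],[0,0,-36,0,6.3,0,1],[0,0,0,0,6.3,0,1],[-41,0,0,0,0,0,1],[-41,0,0,0,0,0,1],[-41,0,0,0,0,0,1]]';python3 -m jog '[[-41,0,0,0,0,0,1],[-41,0,0,0,0,0,1],[-41,0,0,0,0,0,1],[-41,0,0,0,0,0,1],[-41,0,0,0,0,0,1],[-41,0,0,0,0,0,1],[0,0,0,0,0,0,1],[0,0,0,0,0,0,1]]'; python3 -c "
from h import *
goto((.6104,.0506,.078),4.9)
"
```

```text
time_s: 19.23
eef_pos: [0.3852, -0.2304, 0.1558]
eef_rot: [0.52, -0.52, 0.481, -0.477]
wrist_force: [0.7, 0.4, -1.1]
opening: 0.198
time_s: 19.9
eef_pos: [0.3644, 0.0152, 0.1567]
eef_rot: [-0.522, 0.523, -0.478, 0.475]
wrist_force: [-0.3, -0.2, -1.0]
opening: 0.201
t19.90 pos [0.3644 0.0152 0.1567] head 5.2 op 0.201 F [-0.3 -0.2 -1. ]
turn [ 0.2  0.3 -0.1] shift after turn (mm) [-14.2  78.7 248.1] shift before turn [-12.7  77.9 248.4]
```

```bash
python3 -m jog '[[-2.2,0,41,0,0.3,0,1],[-2.4,0,41,0,0,0,1],[-2.4,0,41,0,0,0,1],[-2.4,0,41,0,0,0,1],[-2.4,15,38,0,0,0,1],[-2.4,25,33,0,0,0,1],[0,25,13,0,0,0,1],[0,14,0,0,0,0,1]]';python3 -m jog '[[0,0,0,0,0,0,1],[0,0,0,0,0,0,1],[0,0,0,0,0,0,1],[0,0,0,0,0,0,1]]'; python3 -c "
from h import *
goto((.6104,.0506,.036),4.9)
im=camera('wrist');cv2.imwrite('pics/w16.png',cv2.resize(im[:300],None,fx=1.42,fy=1.42,interpolation=cv2.INTER_CUBIC))"
```

```text
time_s: 20.57
eef_pos: [0.613, 0.0447, 0.0745]
eef_rot: [-0.518, 0.52, -0.481, 0.479]
wrist_force: [-1.2, 0.1, -0.9]
opening: 0.192
time_s: 20.9
eef_pos: [0.6128, 0.0461, 0.0813]
eef_rot: [0.52, -0.519, 0.479, -0.481]
wrist_force: [-0.8, 0.8, -1.4]
opening: 0.198
t20.90 pos [0.6128 0.0461 0.0813] head 4.5 op 0.198 F [-0.8  0.8 -1.4]
turn [-0.1 -0.4  0. ] shift after turn (mm) [-4.7 45.3 -2. ] shift before turn [-4.7 45.3 -2.2]
```

View pics/w16.png

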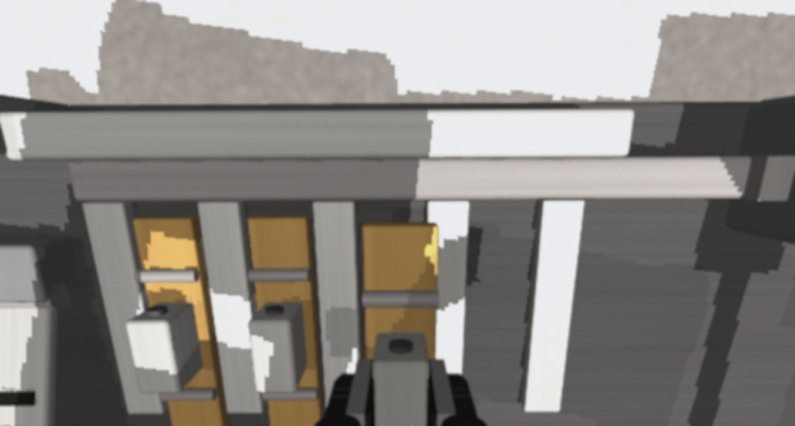

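```bash
python3 chk.py 355 260 428 260 198 363 438 225 .0735; python3 chk.py 356 300 427 300 198 363 438 225 .0735
```

```text
bay width 32.6 centre -3.8; plate width 25.0 centre 0.1 end 54.3; clamp 60.4 -> shift x -4.0 z -1.9
bay width 32.6 centre -3.9; plate width 25.0 centre 0.1 end 54.3; clamp 60.4 -> shift x -4.0 z -1.9
```

```bash
python3 -m jog '[[-4,10,-2,0,-0.4,0,1],[0,15,0,0,0,0,1],[0,9,0,0,0,0,1],[0,5,0,0,0,0,1],[0,3,0,0,0,0,1],[0,0,0,0,0,0,1],[0,0,0,0,0,0,1],[0,0,0,0,0,0,1]]'; python3 -m jog '[[0,1.5,0,0,0,0,1],[0,1,0,0,0,0,1],[0,0,0,0,0,0,1],[0,0,0,0,0,0,1]]'; python3 -c "
from h import *
goto((.6104,.0506,.036),4.9)
im=camera('wrist');cv2.imwrite('pics/w17.png',im)"
```

```text
time_s: 21.62
eef_pos: [0.6106, 0.0505, 0.0382]
eef_rot: [0.521, -0.521, 0.477, -0.478]
wrist_force: [1.2, -0.6, -2.2]
opening: 0.196
time_s: 21.95
eef_pos: [0.6106, 0.0506, 0.0356]
eef_rot: [0.522, -0.521, 0.477, -0.478]
wrist_force: [-0.4, 0.4, 2.5]
opening: 0.196
t21.95 pos [0.6106 0.0506 0.0356] head 5.0 op 0.196 F [-0.4  0.4  2.5]
turn [-0.1  0.1  0. ] shift after turn (mm) [-0.1 -0.4 -0.2] shift before turn [-0.1 -0.4 -0.2]
```

View pics/w17.png

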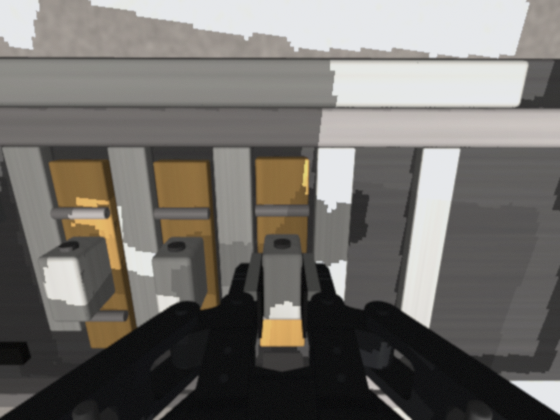

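```bash
python3 -m jog '[[0,0,0,0,0,0,0.4],[0,0,0,0,0,0,0.3],[0,0,0,0,0,0,0.3],[0,0,0,0,0,0,0.3],[0,-10,0,0,0,0,0.3],[0,-30,0,0,0,0,0.3],[0,-40,0,0,0,0,0.3],[0,-40,0,0,0,0,0.3]]';python3 -m jog '[[0,-5,-40,0,0,0,0.3],[0,0,-40,0,0,0,0],[0,0,-40,0,0,0,0],[0,0,-40,0,0,0,0],[0,0,-40,0,0,0,0],[41,0,0,0,0,0,0],[41,0,0,0,0,0,0],[41,0,0,0,0,0,0]]';python3 -m jog '[[41,0,0,0,0,0,0],[41,0,0,0,0,0,0],[41,0,0,0,0,0,0],[41,0,0,0,0,0,0],[41,0,0,0,0,0,0],[41,0,0,0,7,0,0],[0,0,0,0,7,0,0],[0,0,0,0,7,0,0]]';python3 -m jog '[[0,0,0,0,0,0,0],[0,0,0,0,0,0,0],[0,0,0,0,0,0,0]]';python3 -c "
from h import *
goto((.533,-.428,.15),-17)
im=camera('wrist');cv2.imwrite('pics/w18.png',im)"
```

```text
time_s: 22.67
eef_pos: [0.609, 0.0507, 0.1559]
eef_rot: [-0.521, 0.522, -0.479, 0.477]
wrist_force: [1.8, 0.4, 0.5]
opening: 0.347
time_s: 23.33
eef_pos: [0.421, -0.0901, 0.1614]
eef_rot: [0.522, -0.521, 0.476, -0.478]
wrist_force: [0.7, 0.2, -0.3]
opening: 0.5
time_s: 24.0
eef_pos: [0.4425, -0.3371, 0.1605]
eef_rot: [-0.423, 0.423, -0.567, 0.567]
wrist_force: [0.2, -0.2, 0.4]
opening: 0.499
time_s: 24.25
eef_pos: [0.4429, -0.334, 0.1605]
eef_rot: [-0.427, 0.427, -0.564, 0.564]
wrist_force: [0.7, 0.8, -0.4]
opening: 0.5
t24.25 pos [ 0.4429 -0.334   0.1605] head -15.8 op 0.500 F [ 0.7  0.8 -0.4]
turn [-0.   1.2  0. ] shift after turn (mm) [ 63.6  10.5 113.6] shift before turn [ 65.9  10.5 112.2]
```

View pics/w18.png

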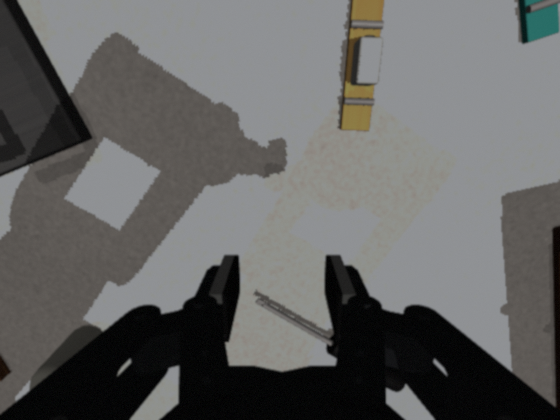

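```bash
python3 -m jog '[[22,10,37,0,1,0,0],[22,15,37,0,1,0,0],[21,25,37,0,0,0,0],[0,10,0,0,0,0,0],[0,0,0,0,0,0,0],[0,0,0,0,0,0,0],[0,0,0,0,0,0,0]]';python3 -c "
from h import *
goto((.533,-.428,.015),-18)
im=camera('wrist');cv2.imwrite('pics/w19.png',im)"
```

```text
time_s: 24.88
eef_pos: [0.5214, -0.419, 0.1072]
eef_rot: [-0.416, 0.416, -0.571, 0.572]
wrist_force: [0.3, -0.1, -0.4]
opening: 0.496
t24.88 pos [ 0.5214 -0.419   0.1072] head -17.9 op 0.496 F [ 0.3 -0.1 -0.4]
turn [-0.1  0.1  0. ] shift after turn (mm) [ 5.  92.2 13.8] shift before turn [ 4.9 92.2 13.7]
```

View pics/w19.png

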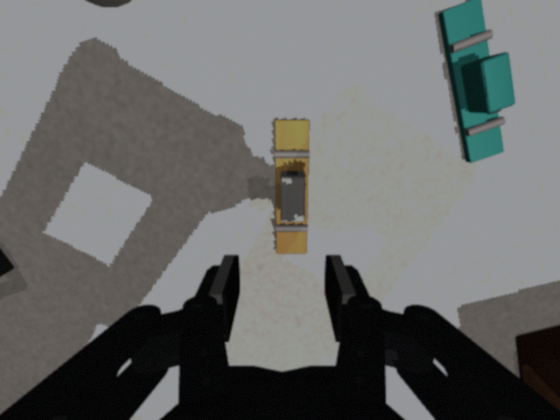

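```bash
python3 - <<'E'
from h import *
m=camera_model("wrist")
a=atz(m,(292,119),.008);b=atz(m,(292,253),.008);c=(a+b)/2;an=np.degrees(np.arctan2(*(a-b)[1::-1]));print(c,np.linalg.norm(a-b),an,atz(m,(292,198),.034))
goto((c[0],c[1],.015),an)
E
```

```text
[ 0.53310839 -0.43221117  0.008     ] 0.10888118431061253 -17.33938551406456 [ 0.53452438 -0.43176286  0.034     ]
t24.93 pos [ 0.5217 -0.4194  0.108 ] head -17.9 op 0.500 F [ 0.5  1.1 -0.4]
turn [-0.1 -0.6  0.1] shift after turn (mm) [ 8.9 93.  14.8] shift before turn [ 8.6 93.  14.6]
```

```bash
python3 -m jog '[[8.6,20,15,0,-0.3,0,0],[0,30,0,0,0,0,0],[0,25,0,0,0,0,0],[0,14,0,0,0,0,0],[0,3,0,0,0,0,0],[0,0,0,0,0,0,0],[0,0,0,0,0,0,0]]'; python3 -c "
from h import *
goto((.5335,-.432,.015),-17.8)"; python3 -m jog '[[0,0,0,0,0,0,1],[0,0,0,0,0,0,1],[0,0,0,0,0,0,1],[0,0,0,0,0,0,1],[0,0,0,0,0,0,1]]'
python3 -m jog '[[0,-15,0,0,0,0,1],[0,-30,0,0,0,0,1],[0,-40,0,0,0,0,1],[0,-40,0,0,0,0,1],[0,-20,0,0,0,0,1],[0,0,0,0,0,0,1],[0,0,0,0,0,0,1]]'; python3 -c "
from h import *
goto((.41,-.4,.16),4.9)
cv2.imwrite('pics/w20.png',camera('wrist'))"
```

```text
time_s: 25.52
eef_pos: [0.5338, -0.4332, 0.016]
eef_rot: [-0.417, 0.417, -0.57, 0.572]
wrist_force: [-0.4, 0.6, 1.2]
opening: 0.501
t25.52 pos [ 0.5338 -0.4332  0.016 ] head -17.7 op 0.501 F [-0.4  0.6  1.2]
turn [-0.1  0.1  0.1] shift after turn (mm) [-1.1  1.  -0.6] shift before turn [-1.1  1.  -0.6]
time_s: 25.93
eef_pos: [0.534, -0.4336, 0.0162]
eef_rot: [-0.417, 0.417, -0.57, 0.572]
wrist_force: [-0.3, 0.6, 6.8]
opening: 0.197
time_s: 26.52
eef_pos: [0.5337, -0.4332, 0.1619]
eef_rot: [-0.417, 0.417, -0.569, 0.573]
wrist_force: [0.3, 0.1, -1.8]
opening: 0.191
t26.52 pos [ 0.5337 -0.4332  0.1619] head -17.7 op 0.191 F [ 0.3  0.1 -1.8]
turn [ -0.2 -22.6   0.2] shift after turn (mm) [ -43.7    1.9 -120.4] shift before turn [   6.     1.4 -127.9]
```

View pics/w20.png

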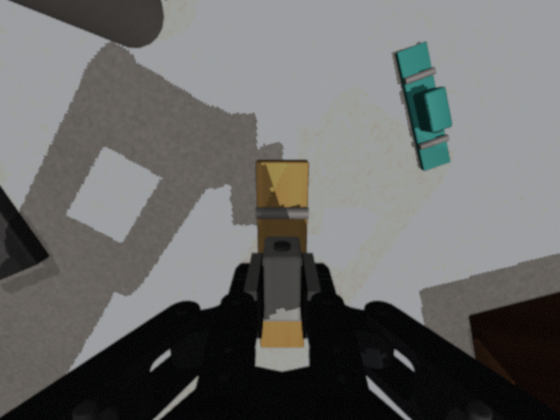

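```bash
python3 -m jog '[[0,0,-34,0,0,0,1],[0,0,-34,0,0,0,1],[0,0,-34,0,0,0,1],[0,0,-34,0,-5.8,0,1],[0,0,0,0,-5.8,0,1],[0,0,0,0,-5.8,0,1],[0,0,0,0,-5.5,0,1],[-41,0,0,0,0,0,1]]';python3 -m jog '[[-41,0,0,0,0,0,1],[-41,0,0,0,0,0,1],[-41,0,0,0,0,0,1],[-41,0,0,0,0,0,1],[-41,0,0,0,0,0,1],[-41,0,0,0,0,0,1],[-41,0,0,0,0,0,1],[-41,0,0,0,0,0,1]]'; python3 -m jog '[[-20,0,0,0,0,0,1],[0,0,0,0,0,0,1],[0,0,0,0,0,0,1]]'; python3 -c "
from h import *
goto((.6142,.0025,.078),4.9)
"
```

```text
time_s: 27.23
eef_pos: [0.3989, -0.3542, 0.1572]
eef_rot: [-0.522, 0.523, -0.476, 0.477]
wrist_force: [-0.1, 0.9, 0.7]
opening: 0.192
time_s: 27.9
eef_pos: [0.3679, -0.0213, 0.1572]
eef_rot: [-0.521, 0.522, -0.478, 0.476]
wrist_force: [1.3, 1.3, -0.5]
opening: 0.196
time_s: 28.15
eef_pos: [0.3669, -0.0023, 0.1575]
eef_rot: [-0.522, 0.523, -0.477, 0.475]
wrist_force: [0.2, -0.4, -0.9]
opening: 0.194
t28.15 pos [ 0.3669 -0.0023  0.1575] head 5.4 op 0.194 F [ 0.2 -0.4 -0.9]
turn [ 0.2  0.5 -0.1] shift after turn (mm) [ 16.3  79.5 246.8] shift before turn [ 18.4  78.8 246.9]
```

```bash
python3 -m jog '[[0,0,41,0,0.5,0,1],[0,0,41,0,0,0,1],[0,0,41,0,0,0,1],[2,0,41,0,0,0,1],[4,15,38,0,0,0,1],[5,25,33,0,0,0,1],[3,25,11,0,0,0,1],[0,14,0,0,0,0,1]]';python3 -m jog '[[0,0,0,0,0,0,1],[0,0,0,0,0,0,1],[0,0,0,0,0,0,1],[0,0,0,0,0,0,1]]'; python3 -c "
from h import *
goto((.6142,.0025,.036),4.9)
im=camera('wrist');cv2.imwrite('pics/w21.png',cv2.resize(im[:300],None,fx=1.42,fy=1.42,interpolation=cv2.INTER_CUBIC))"
```

```text
time_s: 28.82
eef_pos: [0.615, 0.0007, 0.0752]
eef_rot: [-0.519, 0.52, -0.481, 0.479]
wrist_force: [-1.4, 0.0, -1.2]
opening: 0.194
time_s: 29.15
eef_pos: [0.6149, 0.0025, 0.0818]
eef_rot: [0.52, -0.519, 0.478, -0.48]
wrist_force: [-0.5, 0.6, -1.1]
opening: 0.196
t29.15 pos [0.6149 0.0025 0.0818] head 4.7 op 0.196 F [-0.5  0.6 -1.1]
turn [-0.1 -0.2  0. ] shift after turn (mm) [-0.1 45.8 -0.7] shift before turn [-0.1 45.8 -0.9]
```

View pics/w21.png

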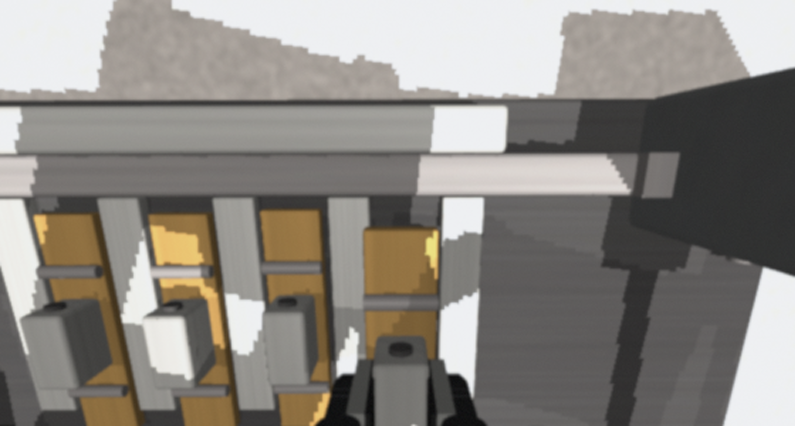

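```bash
python3 chk.py 369 260 442 260 197 363 438 228 .0738; python3 -m jog '[[1,10,0,0,0,0,1],[1,15,0,0,0,0,1],[0,9,0,0,0,0,1],[0,5,0,0,0,0,1],[0,3,0,0,0,0,1],[0,0,0,0,0,0,1],[0,0,0,0,0,0,1],[0,0,0,0,0,0,1]]'; python3 -c "
from h import *
goto((.6142,.0025,.036),4.9)
im=camera('wrist');cv2.imwrite('pics/w22.png',im)"
```

```text
bay width 32.7 centre 2.4; plate width 25.1 centre 0.1 end 53.2; clamp 60.7 -> shift x 2.3 z -0.5
time_s: 29.87
eef_pos: [0.6152, 0.0008, 0.0384]
eef_rot: [0.52, -0.52, 0.479, -0.479]
wrist_force: [0.7, -0.2, -0.6]
opening: 0.194
t29.87 pos [0.6152 0.0008 0.0384] head 4.7 op 0.194 F [ 0.7 -0.2 -0.6]
turn [-0.1 -0.2  0. ] shift after turn (mm) [-1.8  2.4 -0.9] shift before turn [-1.8  2.4 -0.9]
```

View pics/w22.png

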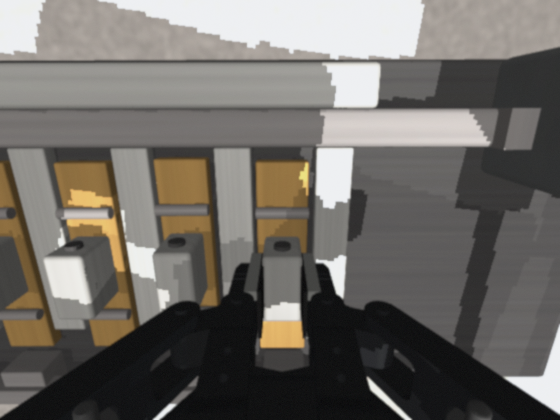

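```bash
python3 -m jog '[[0,1.5,0,0,0,0,1],[0,1.2,0,0,0,0,1],[0,0,0,0,0,0,1],[0,0,0,0,0,0,1]]'; python3 -m jog '[[0,0,0,0,0,0,0.4],[0,0,0,0,0,0,0.3],[0,0,0,0,0,0,0.3],[0,0,0,0,0,0,0.3],[0,-10,0,0,0,0,0.3],[0,-30,0,0,0,0,0.3],[0,-40,0,0,0,0,0.3],[0,-40,0,0,0,0,0.3]]';python3 -m jog '[[-41,0,0,0,0,0,0.3],[-41,0,-8,0,0,0,1],[-41,0,-10,0,0,0,1],[-41,0,-35,0,0,0,1],[-41,0,-30,0,0,0,1],[0,0,0,0,0,0,1],[0,0,0,0,0,0,1],[0,0,0,0,0,0,1]]';python3 -c "
from h import *
goto((.5305,.225,.10),4.9)
im=camera('wrist');cv2.imwrite('pics/w23.png',im)"
```

```text
time_s: 30.25
eef_pos: [0.6152, 0.0008, 0.0362]
eef_rot: [0.52, -0.52, 0.479, -0.48]
wrist_force: [-2.3, 0.1, 5.3]
opening: 0.196
time_s: 30.92
eef_pos: [0.6136, 0.001, 0.1559]
eef_rot: [-0.519, 0.52, -0.48, 0.478]
wrist_force: [0.4, 0.3, -0.1]
opening: 0.352
time_s: 31.58
eef_pos: [0.5306, 0.1823, 0.156]
eef_rot: [0.521, -0.52, 0.478, -0.479]
wrist_force: [0.5, -1.0, 0.5]
opening: 0.0
t31.58 pos [0.5306 0.1823 0.156 ] head 4.7 op 0.000 F [ 0.5 -1.   0.5]
turn [-0.1 -0.2  0. ] shift after turn (mm) [-42.5  56.    3.5] shift before turn [-42.6  56.    3.3]
```

View pics/w23.png

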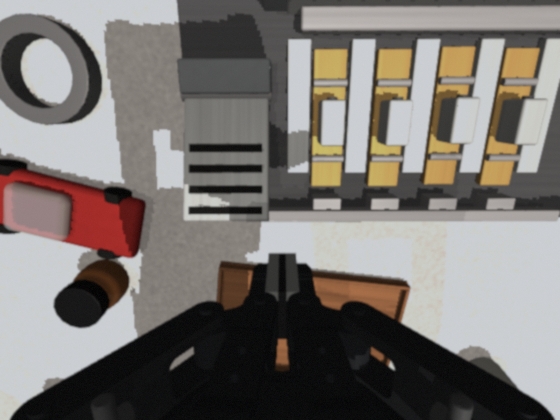

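```bash
python3 - <<'E'
from h import *
m=camera_model("wrist")
print(atz(m,(226,219),.072), atz(m,(185,219),.072),atz(m,(268,219),.072),atz(m,(226,197),.068))
goto((.5305,.222,.08),4.9)
E
```

```text
[0.5241089 0.2235075 0.072    ] [0.52156771 0.25454567 0.072     ] [0.52671285 0.19170281 0.072     ] [0.54030109 0.22463176 0.068     ]
t31.63 pos [0.5311 0.1817 0.1559] head 4.7 op 0.003 F [ 0.6 -0.4 -0.5]
turn [-0.1 -0.2  0. ] shift after turn (mm) [-40.2  75.9   2.9] shift before turn [-40.2  75.9   2.6]
```

```bash
python3 -m jog '[[-21,0,4,0,0,0,1],[-22,30,5,0,0,0,1],[0,30,0,0,0,0,1],[0,10,0,0,0,0,1],[0,0,0,0,0,0,1],[0,0,0,0,0,0,1],[0,0,0,0,0,0,1]]';python3 -c "
from h import *
goto((.537,.2247,.068),4.9)"
```

```text
time_s: 32.22
eef_pos: [0.5372, 0.2251, 0.0867]
eef_rot: [0.52, -0.519, 0.479, -0.48]
wrist_force: [-0.5, 0.4, -0.0]
opening: 0.003
t32.22 pos [0.5372 0.2251 0.0867] head 4.6 op 0.003 F [-0.5  0.4 -0. ]
turn [-0.1 -0.3 -0. ] shift after turn (mm) [ 0.4 18.7 -0.2] shift before turn [ 0.4 18.7 -0.2]
```

```bash
python3 -m jog '[[0,10,0,0,0,0,1],[0,8,0,0,0,0,1],[0,4,0,0,0,0,1],[0,4,-1,0,0,0,1],[0,4,-1,0,0,0,1],[0,4,-1,0,0,0,1],[0,0,0,0,0,0,1]]'; python3 -m jog '[[0,4,-1,0,0,0,1],[0,4,-1,0,0,0,1],[0,3,0,0,0,0,1],[0,2,0,0,0,0,1],[0,0,0,0,0,0,1],[0,0,0,0,0,0,1]]'
```

```text
time_s: 32.8
eef_pos: [0.5328, 0.2254, 0.0511]
eef_rot: [0.52, -0.52, 0.479, -0.479]
wrist_force: [-0.7, -0.7, 4.2]
opening: 0.0
time_s: 33.3
eef_pos: [0.5317, 0.2254, 0.0391]
eef_rot: [0.521, -0.52, 0.479, -0.48]
wrist_force: [-0.6, -1.3, 7.8]
opening: -0.002
```

```bash
python3 -m jog '[[0,2,0,0,0,0,1],[0,2,0,0,0,0,1],[0,0,0,0,0,0,1],[0,0,0,0,0,0,1]]'; python3 -m jog '[[0,2,0,0,0,0,1],[0,1,0,0,0,0,1],[0,0,0,0,0,0,1],[0,0,0,0,0,0,1]]'; python3 -c "
from h import *
im=camera('wrist');cv2.imwrite('pics/w24.png',im);im=camera('top');cv2.imwrite('pics/t24.png',cv2.resize(im[120:230,135:305],None,fx=4.6,fy=4.6,interpolation=cv2.INTER_CUBIC))"
```

```text
time_s: 33.63
eef_pos: [0.5319, 0.2254, 0.0387]
eef_rot: [0.52, -0.52, 0.478, -0.48]
wrist_force: [-13.2, -5.5, 36.4]
opening: -0.003
time_s: 33.97
eef_pos: [0.5319, 0.2255, 0.0384]
eef_rot: [0.52, -0.52, 0.478, -0.48]
wrist_force: [-23.0, -8.4, 60.3]
opening: 0.0
```

View pics/w24.png

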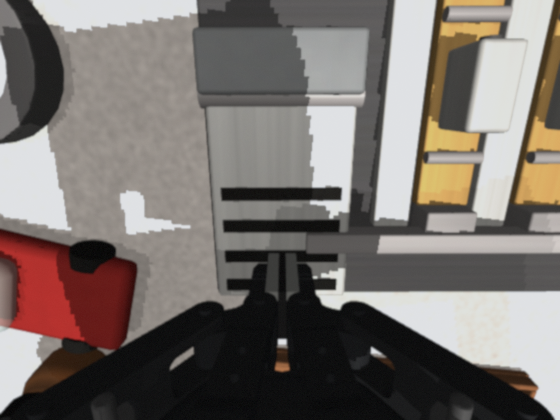

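View pics/t24.png

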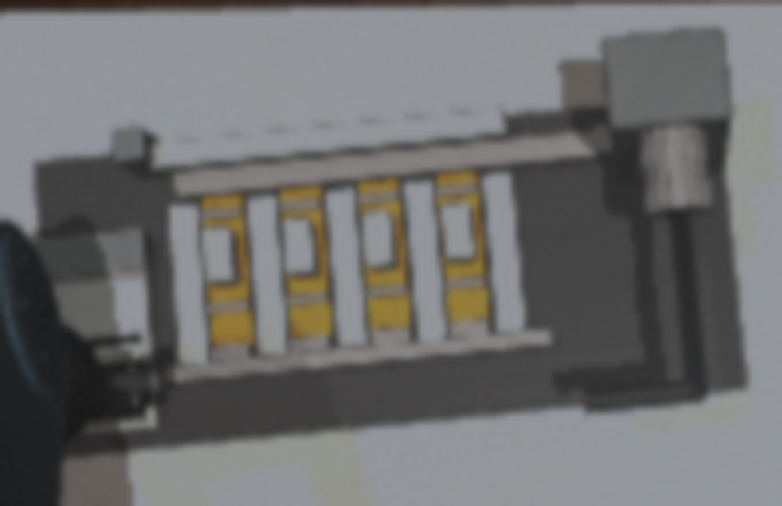

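```bash
python3 -m jog '[[0,-4,0,0,0,0,1],[0,-6,0,0,0,0,1],[0,-8,1,0,0,0,1],[0,-10,1,0,0,0,1],[0,-15,2,0,0,0,1],[0,-30,0,0,0,0,1],[0,-40,0,0,0,0,1],[0,-40,0,0,0,0,1]]';python3 -m jog '[[0,-40,-40,0,0,0,0],[0,-30,-30,0,0,0,0],[41,0,0,0,0,0,0],[41,0,0,0,0,0,0],[41,0,0,0,0,0,0],[41,0,0,0,0,0,0],[41,0,0,0,0,0,0]]';python3 -m jog '[[41,0,0,0,0,0,0],[41,0,0,0,0,0,0],[0,0,0,0,0,0,0],[0,0,0,0,0,0,0],[0,0,0,0,0,0,0],[0,0,0,0,0,0,0]]'; python3 -c "
from h import *
goto((.47,-.13,.25),4.9)
im=camera('wrist');cv2.imwrite('pics/w25.png',im)"
```

```text
time_s: 34.73
eef_pos: [0.5327, 0.2256, 0.184]
eef_rot: [-0.519, 0.521, -0.48, 0.478]
wrist_force: [0.4, 0.7, 0.0]
opening: -0.001
time_s: 35.32
eef_pos: [0.4917, 0.0154, 0.2429]
eef_rot: [-0.52, 0.52, -0.479, 0.478]
wrist_force: [0.8, -0.4, -0.0]
opening: 0.5
time_s: 35.82
eef_pos: [0.4989, -0.0637, 0.2427]
eef_rot: [0.52, -0.52, 0.479, -0.478]
wrist_force: [0.1, 0.3, 0.5]
opening: 0.5
t35.82 pos [ 0.4989 -0.0637  0.2427] head 4.8 op 0.500 F [0.1 0.3 0.5]
turn [ 0.1 -0.1 -0.1] shift after turn (mm) [ 63.6  -7.3 -34.4] shift before turn [ 63.7  -7.3 -34.3]
```

View pics/w25.png

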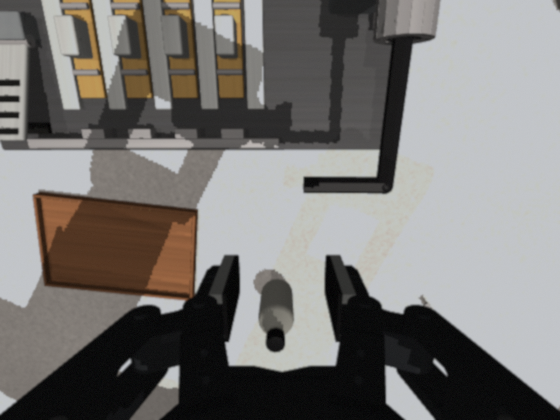

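```bash
python3 - <<'E'
from h import *
im=cv2.imread("pics/w25.png"); cv2.imwrite("pics/w25z.png",cv2.resize(im[0:220,280:470],None,fx=2.7,fy=2.7,interpolation=cv2.INTER_CUBIC))
E
```

```text
(no output)
```

View pics/w25z.png

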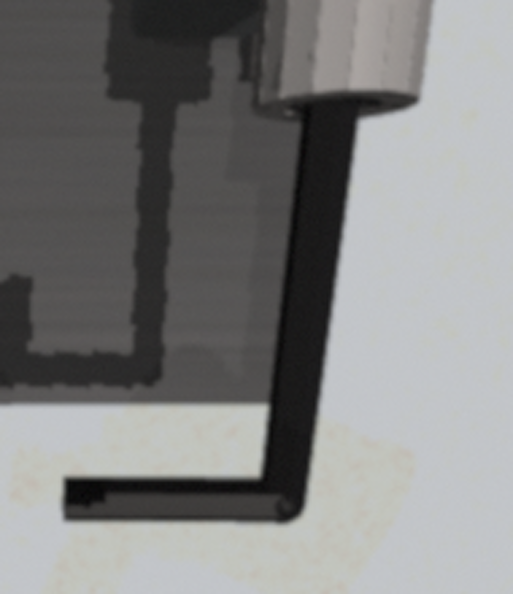

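```bash
python3 - <<'E'
from h import *
m=camera_model("wrist")
g=lambda u,v,z=.150:atz(m,((u+.5)/2.7-.5+280,(v+.5)/2.7-.5),z)
L=g(304,110);Rr=g(357,110);l2=g(266,450);r2=g(312,450)
a=(L+Rr)/2;b=(l2+r2)/2
print("widths",np.linalg.norm((L-Rr)),np.linalg.norm(l2-r2)); print(a,b,"dir",np.degrees(np.arctan2(*(a-b)[1::-1])))
print("bend",g(284,500),"tip",g(65,500),"short dir",np.degrees(np.arctan2(*(g(65,500)-g(284,500))[1::-1])),np.linalg.norm(g(65,500)-g(284,500)))
for z in (.15,): print("mouth edge pts",g(333,103,z))
y=.0855
print("expected bolt axis",.6265+(np.cos(y)*26+np.sin(y)*210)/1e3,.0757+(np.sin(y)*26-np.cos(y)*210)/1e3)
E
```

```text
widths 0.013086580805754892 0.012766798584005494
[ 0.62492453 -0.13337461  0.15      ] [ 0.54049125 -0.13894937  0.15      ] dir 3.7775029565628415
bend [ 0.52630173 -0.14019865  0.15      ] tip [ 0.52107638 -0.0785101   0.15      ] short dir 94.84169934834797 0.061909460874087226
mouth edge pts [ 0.62650178 -0.13367668  0.15      ]
expected bolt axis 0.6703381567003694 -0.1313125986917556
```

```bash
python3 -m jog '[[0,0,0,0,-7,0,0],[0,0,0,0,-7,0,0],[0,0,0,0,-7,0,0],[0,0,0,0,-7,0,0],[0,0,0,0,-7,0,0],[0,0,0,0,-7,0,0],[0,0,0,0,-7,0,0],[0,0,0,0,-7,0,0]]';python3 -m jog '[[0,0,0,0,-7,0,0],[0,0,0,0,-7,0,0],[0,0,0,0,-7,0,0],[0,0,0,0,-7,0,0],[0,0,0,0,-7,0,0],[0,0,0,0,-7,0,0],[0,0,0,0,-7,0,0],[0,0,0,0,-7,0,0]]';python3 -m jog '[[0,0,0,0,-7,0,0],[0,0,0,0,-7,0,0],[0,0,0,0,-7,0,0],[0,0,0,0,-7,0,0],[0,0,0,0,-7,0,0],[0,0,0,0,-7,0,0],[0,0,0,0,-7,0,0],[0,0,0,0,-7,0,0]]'; python3 -m jog '[[0,0,0,0,-7,0,0],[0,0,0,0,-5,0,0],[0,0,0,0,0,0,0],[0,0,0,0,0,0,0]]';python3 -c "
from h import *
goto((.566,-.1376,.18),184.7); print(get_obs()['q'])"
```

```text
time_s: 36.53
eef_pos: [0.4992, -0.0633, 0.2431]
eef_rot: [0.685, -0.685, 0.176, -0.176]
wrist_force: [-0.7, -0.5, 0.3]
opening: 0.5
time_s: 37.2
eef_pos: [0.4992, -0.0633, 0.243]
eef_rot: [0.687, -0.687, -0.166, 0.166]
wrist_force: [0.1, -0.2, 0.4]
opening: 0.503
time_s: 37.87
eef_pos: [0.4992, -0.0633, 0.243]
eef_rot: [0.529, -0.529, -0.469, 0.469]
wrist_force: [-0.3, 0.0, -0.2]
opening: 0.502
time_s: 38.2
eef_pos: [0.4992, -0.0638, 0.2431]
eef_rot: [-0.479, 0.479, 0.52, -0.52]
wrist_force: [-0.2, 0.2, -0.2]
opening: 0.498
t38.20 pos [ 0.4992 -0.0638  0.2431] head -175.4 op 0.498 F [-0.2  0.2 -0.2]
turn [-0.  -0.1  0. ] shift after turn (mm) [-79.   63.1 -60.5] shift before turn [-79.   63.  -60.6]
[-3.63401084e-01  7.90738546e-03  1.77033176e+00  7.60603091e-05
  1.36348076e+00 -2.01525549e+00]
```

```bash
python3 -m jog '[[-20,0,-15,0,0,0,0],[-20,0,-15,0,0,0,0],[-20,0,-15,0,0,0,0],[-19,0,-15.5,0,0,0,0],[0,20,0,0,0,0,0],[0,0,0,0,0,0,0],[0,0,0,0,0,0,0],[0,0,0,0,0,0,0]]';python3 -c "
from h import *
goto((.566,-.1376,.131),184.7)
im=camera('wrist');cv2.imwrite('pics/w26.png',im)"
```

```text
time_s: 38.87
eef_pos: [0.5657, -0.138, 0.2233]
eef_rot: [0.479, -0.479, -0.52, 0.52]
wrist_force: [-0.4, -0.1, -0.1]
opening: 0.503
t38.87 pos [ 0.5657 -0.138   0.2233] head -175.3 op 0.503 F [-0.4 -0.1 -0.1]
turn [-0. -0.  0.] shift after turn (mm) [ 0.3 92.3 -0.3] shift before turn [ 0.3 92.3 -0.4]
```

View pics/w26.png

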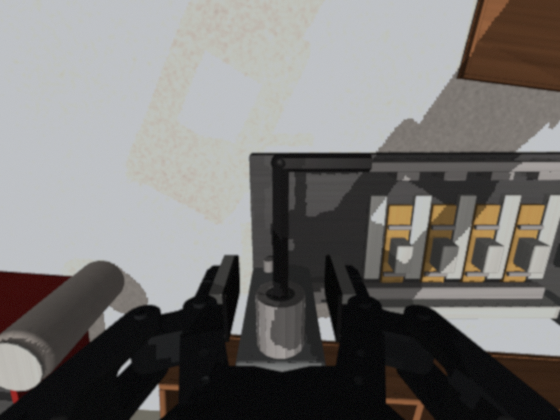

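```bash
python3 -m jog '[[0,20,0,0,0,0,0],[0,30,0,0,0,0,0],[0,25,0,0,0,0,0],[0,14,0,0,0,0,0],[0,3,0,0,0,0,0],[0,0,0,0,0,0,0],[0,0,0,0,0,0,0]]';python3 -c "
from h import *
goto((.566,-.1376,.131),184.7)
im=camera('wrist');cv2.imwrite('pics/w27.png',im)"
```

```text
time_s: 39.5
eef_pos: [0.5669, -0.139, 0.1327]
eef_rot: [-0.478, 0.48, 0.52, -0.52]
wrist_force: [0.7, 0.0, -0.2]
opening: 0.495
t39.50 pos [ 0.5669 -0.139   0.1327] head -175.3 op 0.495 F [ 0.7  0.  -0.2]
turn [ 0.1 -0.  -0.1] shift after turn (mm) [1.4 1.7 0.8] shift before turn [1.4 1.7 0.8]
```

View pics/w27.png

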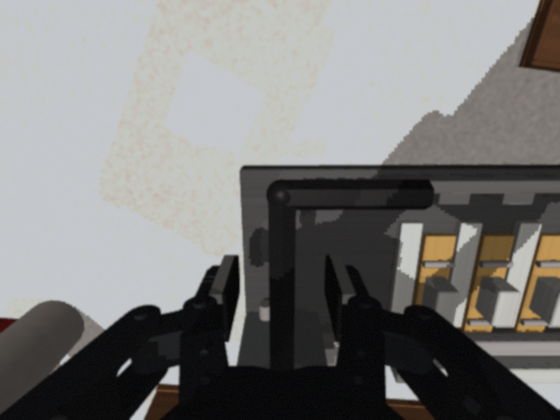

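```bash
python3 - <<'E'
from h import *
m=camera_model("wrist");o=get_obs();r=rot(o["eef_rot"]).as_matrix()
for uv in [(280,194),(434,194),(281,360)]:
    P=atz(m,uv,.150); print(P,np.round(r.T@(P-o["eef_pos"])*1e3,1))
E
python3 -m jog '[[0,1,0,0,0,0,1],[0,0,0,0,0,0,1],[0,0,0,0,0,0,1],[0,0,0,0,0,0,1],[0,0,0,0,0,0,1],[0,0,0,0,0,0,1],[0,0,0,0,0,0,1]]'
```

```text
[ 0.52161568 -0.14363304  0.15      ] [ -0.7 -17.   45.7]
[ 0.51639082 -0.08103068  0.15      ] [ 62.1 -17.1  45.8]
[ 0.60598015 -0.1363057   0.15      ] [ -0.3 -16.8 -39. ]
time_s: 40.13
eef_pos: [0.5665, -0.139, 0.1307]
eef_rot: [-0.479, 0.48, 0.52, -0.52]
wrist_force: [0.0, 0.5, 5.3]
opening: 0.127
```

```bash
python3 -m jog '[[0,0,3,0,0,0,1],[0,0,5,0,0,0,1],[0,0,5,0,0,0,1],[0,0,5,0,0,0,1],[0,0,0,0,0,0,1]]';python3 -m jog '[[0,0,8,0,0,0,1],[0,0,8,0,0,0,1],[0,0,8,0,0,0,1],[0,0,8,0,0,0,1],[0,0,8,0,0,0,1],[0,0,8,0,0,0,1],[0,0,0,0,0,0,1]]';python3 -c "
from h import *
goto((.48,-.146,.131),184.7)
im=camera('wrist');cv2.imwrite('pics/w28.png',im)"
```

```text
time_s: 40.55
eef_pos: [0.5463, -0.1402, 0.1294]
eef_rot: [0.48, -0.479, -0.52, 0.52]
wrist_force: [-1.3, 0.4, 1.6]
opening: 0.124
time_s: 41.13
eef_pos: [0.4984, -0.1441, 0.1297]
eef_rot: [0.48, -0.479, -0.52, 0.52]
wrist_force: [0.4, -0.3, -2.6]
opening: 0.129
t41.13 pos [ 0.4984 -0.1441  0.1297] head -175.3 op 0.129 F [ 0.4 -0.3 -2.6]
turn [-0.1 -0.   0. ] shift after turn (mm) [-0.4 -1.3 18.5] shift before turn [-0.4 -1.2 18.5]
```

View pics/w28.png

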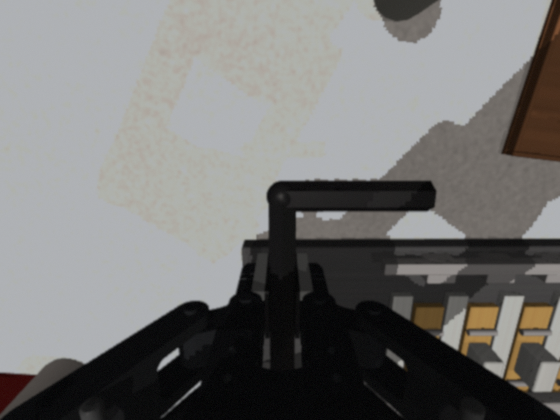

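```bash
python3 -m jog '[[0,0,0,0,6.9,0,1],[0,0,0,0,6.9,0,1],[0,0,0,0,6.9,0,1],[0,0,0,0,6.9,0,1],[0,0,0,0,6.9,0,1],[0,0,0,0,6.9,0,1],[0,0,0,0,6.9,0,1],[0,0,0,0,6.9,0,1]]';python3 -m jog '[[0,0,0,0,6.9,0,1],[0,0,0,0,6.9,0,1],[0,0,0,0,6.9,0,1],[0,0,0,0,6.9,0,1],[0,0,0,0,6.9,0,1],[0,0,0,0,0,0,1],[0,0,0,0,0,0,1]]';python3 -c "
from h import *
goto((.549,-.1873,.130),94.7);print(get_obs()['q'])
im=camera('wrist');cv2.imwrite('pics/w29.png',im)"
```

```text
time_s: 41.85
eef_pos: [0.5006, -0.1444, 0.1302]
eef_rot: [-0.666, 0.666, 0.237, -0.237]
wrist_force: [-1.3, 0.8, -1.4]
opening: 0.123
time_s: 42.43
eef_pos: [0.5005, -0.1443, 0.1301]
eef_rot: [-0.706, 0.706, 0.032, -0.032]
wrist_force: [-1.2, 0.7, -1.8]
opening: 0.126
t42.43 pos [ 0.5005 -0.1443  0.1301] head 95.2 op 0.126 F [-1.2  0.7 -1.8]
turn [0.  0.5 0. ] shift after turn (mm) [ 44.8   0.1 -46.8] shift before turn [ 44.4   0.1 -47.2]
[-5.08910596e-01  1.78045155e-01  1.83077539e+00  6.82740373e-05
  1.13247221e+00 -5.99538645e-01]
```

View pics/w29.png

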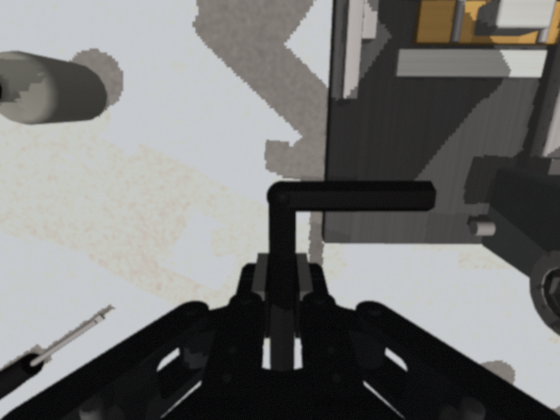

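```bash
python3 -m jog '[[0,0,-16,0,0.4,0,1],[0,0,-16,0,0,0,1],[0,0,-15,0,0,0,1],[12,0,0,0,0,0,1],[12,0,0,0,0,0,1],[12,0,0,0,0,0,1],[0,0,0,0,0,0,1],[0,0,0,0,0,0,1]]';python3 -c "
from h import *
goto((.549,-.1873,.130),94.7);print(get_obs()['q'])
im=camera('wrist');cv2.imwrite('pics/w30.png',cv2.resize(im[:,240:],None,fx=2.2,fy=1.42))
cv2.imwrite('pics/w30.png',cv2.resize(im[80:350,240:],None,fx=2.2,fy=2.2,interpolation=cv2.INTER_CUBIC))"
```

```text
time_s: 43.15
eef_pos: [0.54, -0.1885, 0.1298]
eef_rot: [0.707, -0.706, -0.029, 0.029]
wrist_force: [-0.2, -0.3, -2.6]
opening: 0.121
t43.15 pos [ 0.54   -0.1885  0.1298] head 94.7 op 0.121 F [-0.2 -0.3 -2.6]
turn [-0. -0. -0.] shift after turn (mm) [ 9.  -0.2  0.4] shift before turn [ 9.  -0.2  0.4]
[-5.43153797e-01  2.84901535e-01  1.69978440e+00 -1.51089610e-04
  1.15726666e+00 -6.24785481e-01]
```

View pics/w30.png

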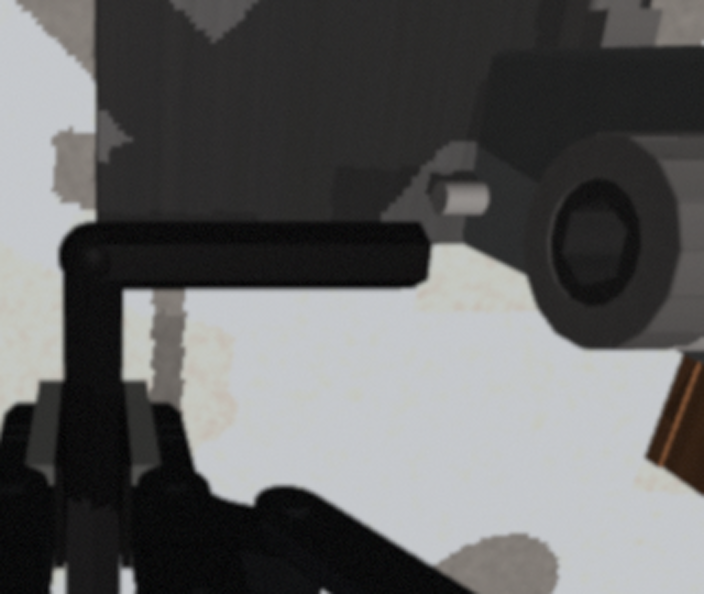

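```bash
python3 -c "
from h import *
im=camera('scene');m=camera_model('scene');p=proj(m,[[.6233,-.1353,.15],[.5446,-.1418,.15],[.535,-.143,.145]]);print(p)
cv2.imwrite('pics/s31.png',cv2.resize(im[190:270,210:310],None,fx=7.5,fy=7.5,interpolation=cv2.INTER_CUBIC))
im=camera('wrist');cv2.imwrite('pics/w31.png',cv2.resize(im[150:270,400:560],None,fx=5,fy=5,interpolation=cv2.INTER_CUBIC))
cv2.imwrite('pics/w31b.png',cv2.resize(im[160:310,250:450],None,fx=4,fy=4,interpolation=cv2.INTER_CUBIC)*1)
im2=cv2.convertScaleAbs(im[160:310,250:450],alpha=3,beta=10);cv2.imwrite('pics/w31b.png',cv2.resize(im2,None,fx=4,fy=4,interpolation=cv2.INTER_CUBIC))
"
```

```text
[[249.74963935 219.27040249]
 [272.47693007 206.76148316]
 [275.07876103 206.38374666]]
```

View pics/s31.png

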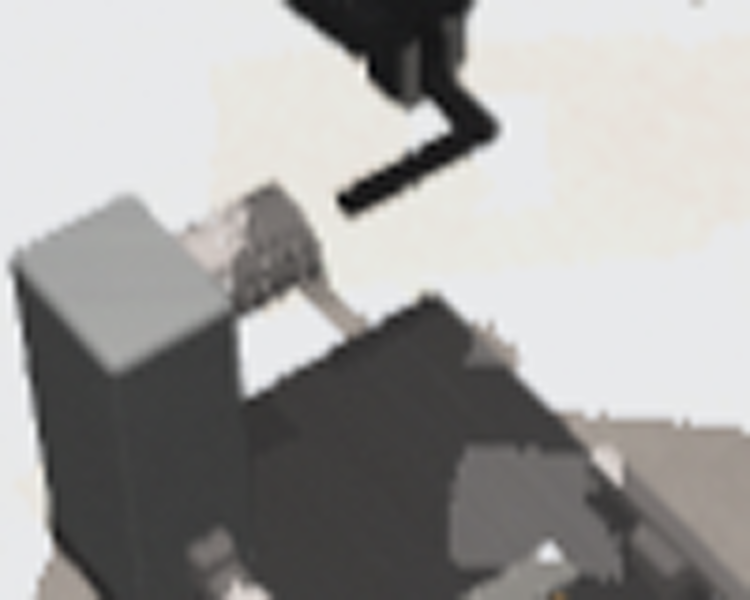

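View pics/w31.png

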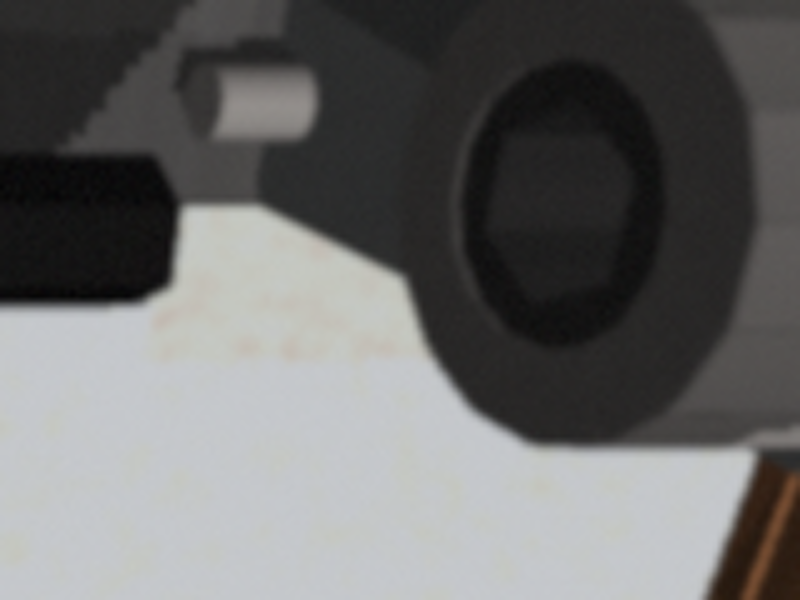

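View pics/w31b.png

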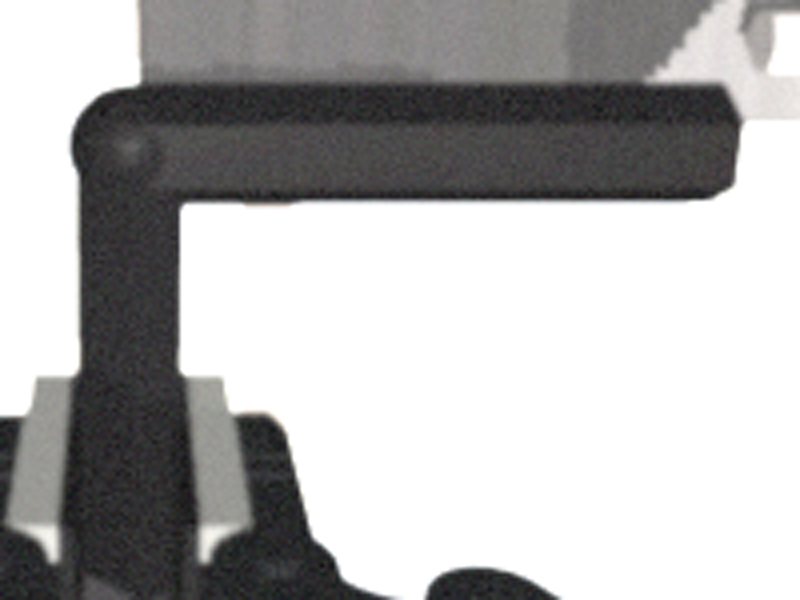

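```bash
python3 -c "
from h import *
im=camera('wrist').astype(float)
for i in range(3): im+=camera('wrist')
im/=4
np.save('pics/k.npy',im)
c=np.clip(im[170:225,265:445]*5,0,255).astype(np.uint8)
cv2.imwrite('pics/w32.png',cv2.resize(c,None,fx=4.4,fy=8,interpolation=cv2.INTER_CUBIC))
g=im.mean(2); print(np.round(g[176:216,380],0)); print(np.round(g[176:216,340],0)); print(np.round(g[225,262:305],0));print(np.round(g[240,262:305],0)); print(np.round(g[195,425:445]),np.round(g[195,262:290]))
"
```

```text
[ 42.  43.  43.  41.  31.  19.  12.  11.  13.  15.  10.  11.  12.  13.
  15.  17.  21.  21.  20.  21.  20.  19.  20.  20.  20.  20.  20.  20.
  20.  20.  18.  14.  11.  14.  60. 126. 175. 194. 197. 198.]
[ 39.  38.  37.  35.  27.  17.  12.  12.  12.  11.  12.  11.  11.  12.
  14.  19.  20.  21.  23.  22.  21.  22.  21.  22.  21.  21.  21.  21.
  22.  21.  19.  16.  12.  14.  60. 126. 175. 196. 200. 200.]
[194. 195. 194. 194. 194. 182. 132.  66.  24.  15.  13.  14.  13.  14.
  15.  15.  14.  14.  15.  13.  14.  15.  13.  16.  14.  14.  16.  14.
  15.  15.  15.  15.  24.  82. 152. 185. 192. 195. 196. 196. 196. 196.
 196.]
[191. 193. 195. 196. 195. 182. 133.  67.  23.  14.  15.  14.  13.  14.
  14.  14.  15.  13.  14.  14.  15.  14.  16.  14.  15.  14.  15.  14.
  14.  16.  14.  15.  32.  92. 161. 191. 195. 194. 194. 193. 193. 195.
 196.]
[ 20.  19.  20.  19.  20.  20.  19.  20.  19.  34.  91. 157. 188. 196.
 196. 197. 195. 194. 193. 194.] [200. 200. 199. 185. 133.  63.  18.  11.  11.  13.  14.  15.  14.  15.
  17.  16.  19.  19.  22.  27.  27.  27.  25.  23.  21.  19.  17.  19.]
```

View pics/w32.png

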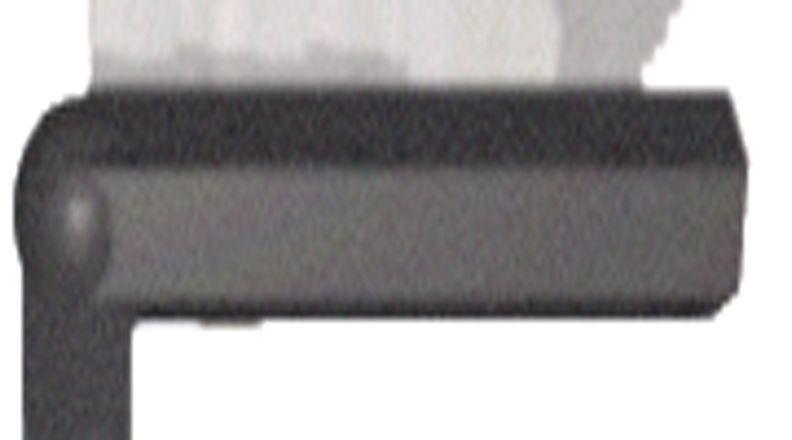

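```bash
cat > keyfit.py <<'E'
from h import *
o=get_obs();r=rot(o["eef_rot"]).as_matrix();m=camera_model("wrist")
C=r.T@(m["pose"][:3,3]-o["eef_pos"])*1e3; Rc=r.T@m["pose"][:3,:3]; K=m["K"]
print(C)
def pj(P): c=(np.atleast_2d(P)-C)@Rc; u=c@K.T; return u[:,:2]/u[:,2:]
obs=np.array([180.8,191,207.2,210.2])-.0
for s in (6.0,6.93,None):
    def f(p,full=False):
        ty,tz,phi=p[:3]; S=s or p[3]
        # hexagon in (z, up) plane; corner k at angle 60k: flat up
        pts=[]
        for a in (180-0,120,60,0):  # placeholder
            pass
        vs=[]
        for a in (0,60,120,180): # angle from +tool z toward up (-y)
            t=np.radians(a)+phi; vs.append([40,ty-S*np.sin(t),tz+S*np.cos(t)])
        uv=pj(vs); return uv[:,1]-obs
    best=least_squares(f,[-14,43,0]+([] if s else [6.5]),x_scale=[1,1,.1]+([] if s else [1])); print(s,best.x,np.round(best.fun,2))
E
python3 keyfit.py
```

```text
[  -1.09358909 -140.89619012   78.70769885]
6.0 [-2.26777168e+01  4.55015719e+01 -2.36671919e-02] [-0.19  0.36 -0.37  0.2 ]
6.93 [-4.35032824e+00  4.03500712e+01 -2.36671938e-02] [-0.19  0.36 -0.37  0.2 ]
None [ 2.13218272e+02 -2.08045660e+01 -2.36671915e-02  1.79702413e+01] [-0.19  0.36 -0.37  0.2 ]
```

```bash
python3 -c "
from h import *
o=get_obs();r=rot(o['eef_rot']).as_matrix();m=camera_model('scene')
for ty,tz in [(-8,41),(-13,43),(-18,45)]:
  P=np.array([o['eef_pos']+r@np.array([x,ty,tz])/1e3 for x in (64,0)]); print(ty,P[0],(proj(m,P)-[210,190])*7.5)
T=o['eef_pos']+r@np.array([[0,0,0],[0,-18.7,0]]).T[:,0]
print((proj(m,[o['eef_pos']])-[210,190])*7.5)
c,s=np.cos(.0855),np.sin(.0855)
W=lambda X,Y,Z:[.6265+(c*X-s*Y)/1e3,.0757+(s*X+c*Y)/1e3,Z/1e3]
print((proj(m,[W(80,-175,175),W(80,-245,175),W(26,-175,175),W(26,-245,175)])-[210,190])*7.5)
print((proj(m,[[.6233,-.1353,.15]])-[210,190])*7.5)
"

```

```text
-8 [ 0.60015554 -0.14224359  0.13808331] [[343.04635482 204.05996953]
 [478.86398647 129.47349029]]
-13 [ 0.5999961  -0.14025003  0.14308334] [[345.81054718 198.41946921]
 [482.08362667 123.66827399]]
-18 [ 0.59983667 -0.13825647  0.14808337] [[348.59613308 192.73531409]
 [485.32766721 117.81906234]]
[[415.86189467  81.87414474]]
[[114.8234061  364.95609362]
 [  7.19728518 242.83804203]
 [243.483157   292.85721709]
 [133.95124622 175.18557549]]
[[298.12229514 219.52801864]]
```

```bash
python3 -m jog '[[0,-20,0,0,0,0,1],[0,-24,0,0,0,0,1],[0,0,0,0,0,0,1],[20,0,0,0,0,0,1],[20,0,0,0,0,0,1],[0,0,0,0,0,0,1],[0,0,0,0,0,0,1]]';python3 -c "
from h import *
goto((.58,-.187,.17),94.7)
im=camera('wrist');cv2.imwrite('pics/w33.png',im)"
```

```text
time_s: 44.08
eef_pos: [0.5799, -0.1848, 0.1733]
eef_rot: [0.707, -0.706, -0.028, 0.029]
wrist_force: [-0.2, -0.7, -1.1]
opening: 0.123
t44.08 pos [ 0.5799 -0.1848  0.1733] head 94.6 op 0.123 F [-0.2 -0.7 -1.1]
turn [-0.  -0.1 -0. ] shift after turn (mm) [-0.   3.3 -2.2] shift before turn [-0.   3.3 -2.2]
```

View pics/w33.png

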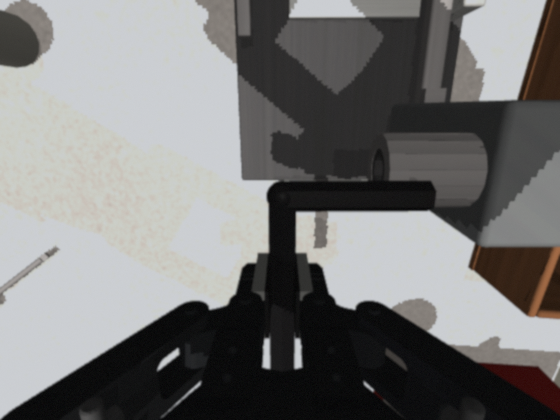

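```bash
python3 -m jog '[[0,3,0,0,0,0,1],[0,0,0,0,0,0,1],[0,0,0,0,0,0,1]]';python3 -m jog '[[0,2,0,0,0,0,1],[0,0,0,0,0,0,1],[0,0,0,0,0,0,1]]';python3 -m jog '[[0,2,0,0,0,0,1],[0,0,0,0,0,0,1],[0,0,0,0,0,0,1]]'
```

```text
time_s: 44.38
eef_pos: [0.579, -0.185, 0.1705]
eef_rot: [0.707, -0.706, -0.028, 0.028]
wrist_force: [-0.1, 0.3, -1.5]
opening: 0.124
time_s: 44.63
eef_pos: [0.5796, -0.185, 0.169]
eef_rot: [0.707, -0.707, -0.028, 0.028]
wrist_force: [-0.2, -0.2, -0.6]
opening: 0.121
time_s: 44.88
eef_pos: [0.5797, -0.185, 0.1669]
eef_rot: [0.707, -0.706, -0.028, 0.028]
wrist_force: [0.7, -1.0, -2.0]
opening: 0.127
```

```bash
python3 -m jog '[[0,1.5,0,0,0,0,1],[0,0,0,0,0,0,1],[0,0,0,0,0,0,1]]';python3 -m jog '[[0,1.5,0,0,0,0,1],[0,0,0,0,0,0,1],[0,0,0,0,0,0,1]]'
```

```text
time_s: 45.13
eef_pos: [0.5798, -0.185, 0.1654]
eef_rot: [0.707, -0.706, -0.028, 0.028]
wrist_force: [0.3, -0.3, -1.6]
opening: 0.125
time_s: 45.38
eef_pos: [0.5797, -0.185, 0.1639]
eef_rot: [0.707, -0.706, -0.028, 0.028]
wrist_force: [-0.8, 0.3, -1.5]
opening: 0.127
```

```bash
python3 -m jog '[[0,1.5,0,0,0,0,1],[0,0,0,0,0,0,1],[0,0,0,0,0,0,1]]'
```

```text
time_s: 45.63
eef_pos: [0.5798, -0.185, 0.1624]
eef_rot: [0.707, -0.706, -0.028, 0.028]
wrist_force: [0.0, 0.1, -1.4]
opening: 0.124
```

```bash
python3 -m jog '[[0,1.5,0,0,0,0,1],[0,0,0,0,0,0,1],[0,0,0,0,0,0,1]]'
```

```text
time_s: 45.88
eef_pos: [0.5798, -0.185, 0.1609]
eef_rot: [0.707, -0.706, -0.028, 0.028]
wrist_force: [0.3, -0.2, -2.2]
opening: 0.123
```

```bash
python3 -m jog '[[0,1.2,0,0,0,0,1],[0,0,0,0,0,0,1],[0,0,0,0,0,0,1]]'
```

```text
time_s: 46.13
eef_pos: [0.5798, -0.185, 0.1597]
eef_rot: [0.707, -0.707, -0.028, 0.028]
wrist_force: [0.8, 0.2, -1.6]
opening: 0.121
```

```bash
python3 -m jog '[[0,1.2,0,0,0,0,1],[0,0,0,0,0,0,1],[0,0,0,0,0,0,1]]'
```

```text
time_s: 46.38
eef_pos: [0.58, -0.1851, 0.1588]
eef_rot: [-0.706, 0.707, 0.028, -0.028]
wrist_force: [0.1, -0.3, -0.6]
opening: 0.123
```

```bash
python3 -m jog '[[0,1,0,0,0,0,1],[0,0,0,0,0,0,1],[0,0,0,0,0,0,1]]'; python3 -c "
from h import *
im=camera('wrist');cv2.imwrite('pics/w34.png',im)"
```

```text
time_s: 46.63
eef_pos: [0.5801, -0.1852, 0.1581]
eef_rot: [-0.706, 0.707, 0.028, -0.028]
wrist_force: [-0.5, -0.5, 1.9]
opening: 0.124
```

View pics/w34.png

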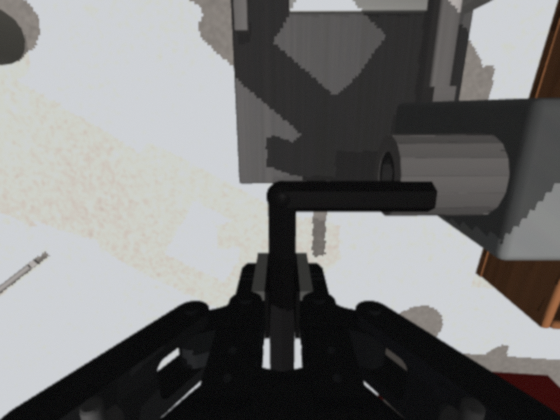

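```bash
python3 -m jog '[[0,-6,0,0,0,0,1],[-20,0,0,0,0,0,1],[-20,0,3.3,0,0,0,1],[-5,10,0,0,0,0,1],[0,12,0,0,0,0,1],[0,8,0,0,0,0,1],[0,0,0,0,0,0,1],[0,0,0,0,0,0,1]]';python3 -c "
from h import *
o=get_obs(); c=np.array([.58,-.182]); d=np.array([np.cos(np.radians(4.75)),np.sin(np.radians(4.75))])
t=(o['eef_pos'][0]-.58)/d[0]; goto((o['eef_pos'][0],-.182+t*d[1],.1335),94.75)"
```

```text
time_s: 47.35
eef_pos: [0.5347, -0.185, 0.1324]
eef_rot: [0.707, -0.706, -0.028, 0.029]
wrist_force: [0.6, 0.3, -1.5]
opening: 0.123
t47.35 pos [ 0.5347 -0.185   0.1324] head 94.6 op 0.123 F [ 0.6  0.3 -1.5]
turn [-0.1 -0.2 -0.1] shift after turn (mm) [-0.1 -1.1 -0.8] shift before turn [-0.1 -1.1 -0.8]
```

```bash
python3 -m jog '[[6,-1,-0.6,0,0,0,1],[6,0,0,0,0,0,1],[6,0,0,0,0,0,1],[4,0,0,0,0,0,1],[0,0,0,0,0,0,1],[0,0,0,0,0,0,1]]';python3 -c "
from h import *
o=get_obs(); d=np.array([np.cos(np.radians(4.75)),np.sin(np.radians(4.75))])
t=(o['eef_pos'][0]-.58)/d[0]; goto((o['eef_pos'][0],-.182+t*d[1],.1335),94.75)
im=camera('wrist');cv2.imwrite('pics/w35.png',cv2.resize(im[120:270,340:540],None,fx=4,fy=4,interpolation=cv2.INTER_CUBIC))"
```

```text
time_s: 47.85
eef_pos: [0.5571, -0.1841, 0.1347]
eef_rot: [-0.707, 0.707, 0.028, -0.028]
wrist_force: [-0.1, -0.7, -2.2]
opening: 0.122
t47.85 pos [ 0.5571 -0.1841  0.1347] head 94.6 op 0.122 F [-0.1 -0.7 -2.2]
turn [ 0.  -0.1  0. ] shift after turn (mm) [0.  1.2 0.2] shift before turn [0.  1.2 0.2]
```

View pics/w35.png

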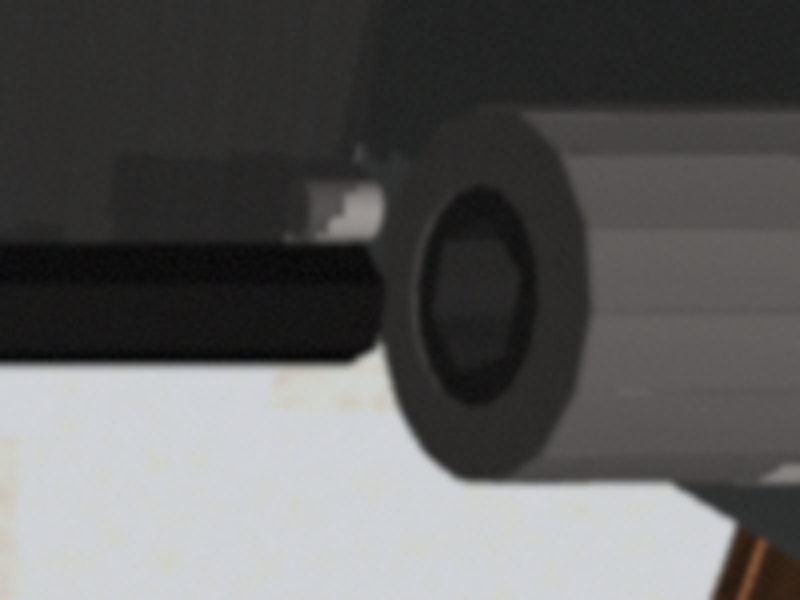

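```bash
python3 -m jog '[[2,1,0.3,0,0,0,1],[3,0,0,0,0,0,1],[0,0,0,0,0,0,1],[0,0,0,0,0,0,1]]'; python3 -m jog '[[2,0,0,0,0,0,1],[2,0,0,0,0,0,1],[0,0,0,0,0,0,1]]';python3 -m jog '[[2,0,0,0,0,0,1],[2,0,0,0,0,0,1],[0,0,0,0,0,0,1]]'
```

```text
time_s: 48.23
eef_pos: [0.5617, -0.1835, 0.1337]
eef_rot: [-0.707, 0.707, 0.028, -0.028]
wrist_force: [0.2, 0.3, -2.5]
opening: 0.12
time_s: 48.48
eef_pos: [0.5658, -0.1832, 0.1338]
eef_rot: [-0.707, 0.707, 0.028, -0.028]
wrist_force: [-1.2, 0.2, 0.1]
opening: 0.121
time_s: 48.73
eef_pos: [0.5672, -0.1834, 0.1333]
eef_rot: [-0.706, 0.707, 0.026, -0.031]
wrist_force: [-11.6, -2.6, 3.3]
opening: 0.125
```

```bash
python3 -c "
from h import *
o=get_obs();print(o['torque'],o['wrist_force'])
im=camera('wrist');cv2.imwrite('pics/w36.png',cv2.resize(im[120:270,340:540],None,fx=4,fy=4,interpolation=cv2.INTER_CUBIC))"
```

```text
[-0.12452637  1.66196948  0.3554765 ] [-11.56220468  -2.5659404    3.33043411]
```

View pics/w36.png

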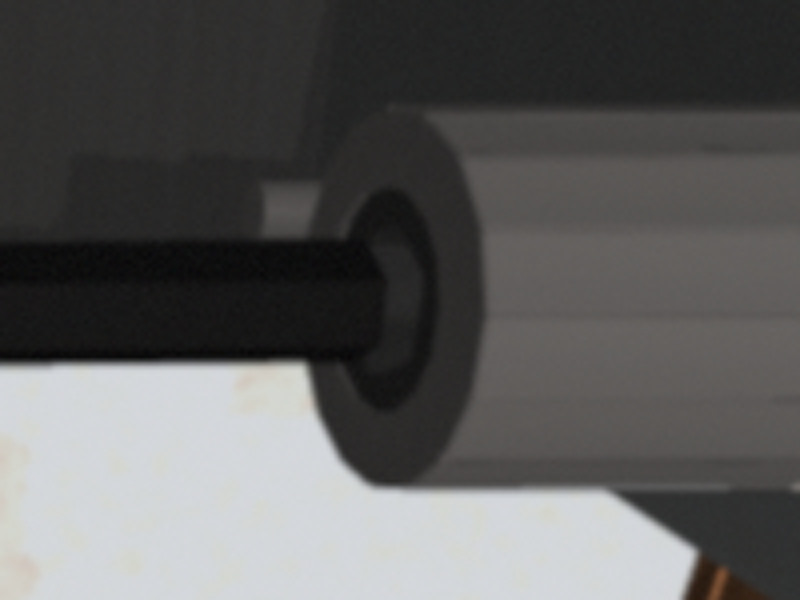

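```bash
python3 - <<'E'
from h import *
o=get_obs();r=rot(o["eef_rot"]).as_matrix();m=camera_model("wrist")
C=r.T@(m["pose"][:3,3]-o["eef_pos"])*1e3; Rc=r.T@m["pose"][:3,:3]; K=m["K"]
def pj(P): c=(np.atleast_2d(P)-C)@Rc; u=c@K.T; return u[:,:2]/u[:,2:]
z=lambda u,v:(u/4+340,v/4+120)
def ext(p,rad):
    a=np.linspace(0,2*np.pi,721); P=np.column_stack([np.full_like(a,p[0]),p[1]+rad*np.cos(a),p[2]+rad*np.sin(a)]); q=pj(P)
    return np.array([q[:,0].min(),q[:,0].max(),q[:,1].min(),q[:,1].max()])
ob=np.array([308/4+340,485/4+340,105/4+120,487/4+120])
f=least_squares(lambda p:ext(p,19.5)-ob,[65,-18,46]); print("face",f.x,f.fun)
hb=np.array([345/4+340,437/4+340,187/4+120,410/4+120])
f2=least_squares(lambda p:ext(p[:3],p[3])-hb,[65,-18,46,11]); print("hole",f2.x,f2.fun)
f3=least_squares(lambda p:ext([*p[:3]],p[3])-hb if 0 else np.r_[ext([f.x[0],p[0],p[1]],p[2])-hb],[-18,46,11]); print("hole@face",f3.x,f3.fun)
# project key tip end-face for candidates
for ty,tz,s in [(-16.3,43.7,6.3),(-8,41.2,6.75),(-19,44.5,6.2)]:
    for X in (63,): 
        q=pj([[X,ty-s*np.sin(np.radians(a)),tz+s*np.cos(np.radians(a))] for a in range(0,360,60)]); print(ty,np.round((q-[340,120])*4).tolist())
E
```

```text
face [ 63.29993946 -14.01095998  43.74660539] [-1.39023005  1.03115339  0.58219146 -0.58961563]
hole [92.9808732  43.20767351 27.69679996 16.31398199] [-1.98901534  1.67582086  0.89564023 -0.90215556]
hole@face [-14.85838603  43.80114454  11.16717907] [-1.98901529  1.67582077  0.89564035 -0.90215571]
-16.3 [[399.0, 244.0], [420.0, 288.0], [410.0, 349.0], [380.0, 362.0], [361.0, 318.0], [370.0, 261.0]]
-8 [[359.0, 245.0], [380.0, 289.0], [370.0, 351.0], [342.0, 363.0], [324.0, 319.0], [332.0, 262.0]]
-19 [[413.0, 243.0], [435.0, 287.0], [425.0, 349.0], [394.0, 362.0], [374.0, 318.0], [383.0, 260.0]]
```

```bash
python3 -m jog '[[-5,0,0,0,0,0,1],[0,-3.5,0,0,0,0,1],[0,0,0,0,0,0,1],[0,0,0,0,0,0,1]]'; python3 -m jog '[[2,0,0,0,0,0,1],[2,0,0,0,0,0,1],[0,0,0,0,0,0,1],[0,0,0,0,0,0,1]]'; python3 -c "
from h import *
o=get_obs();print(o['torque'],o['wrist_force'])
im=camera('wrist');cv2.imwrite('pics/w37.png',cv2.resize(im[120:270,340:540],None,fx=4,fy=4,interpolation=cv2.INTER_CUBIC))"
```

```text
time_s: 49.12
eef_pos: [0.5653, -0.1834, 0.1377]
eef_rot: [-0.706, 0.707, 0.029, -0.028]
wrist_force: [0.0, -0.1, -1.8]
opening: 0.125
time_s: 49.45
eef_pos: [0.569, -0.1828, 0.1372]
eef_rot: [0.707, -0.707, -0.029, 0.028]
wrist_force: [-0.9, 0.7, -0.8]
opening: 0.125
[ 0.14132559 -0.07259575  0.03904478] [-0.85045118  0.67082417 -0.76096574]
```

View pics/w37.png

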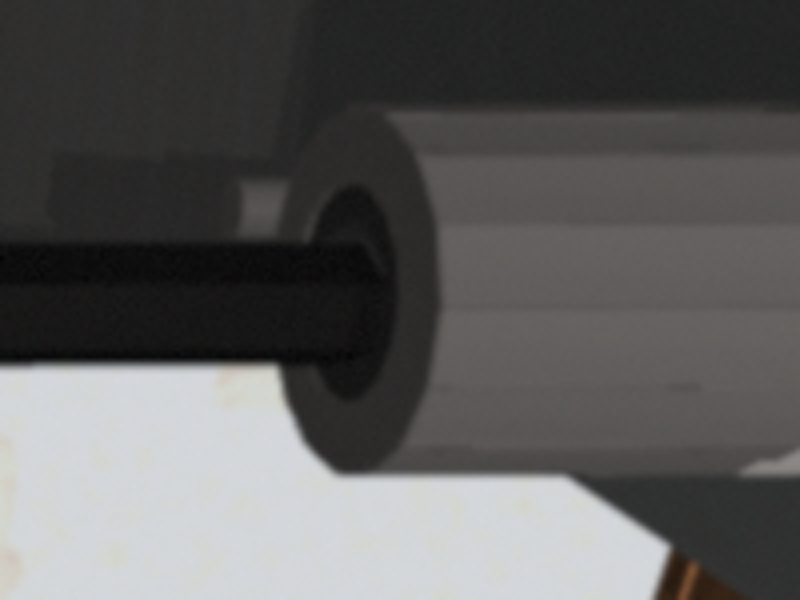

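```bash
python3 -m jog '[[2,0,0.7,0,0,0,1],[2,0,0,0,0,0,1],[0,0,0,0,0,0,1],[0,0,0,0,0,0,1]]'; python3 -m jog '[[2,0,0,0,0,0,1],[0,0,0,0,0,0,1],[0,0,0,0,0,0,1]]'; python3 -c "
from h import *
o=get_obs();print(o['torque'],o['wrist_force'])"
```

```text
time_s: 49.83
eef_pos: [0.5704, -0.1823, 0.1366]
eef_rot: [0.707, -0.707, -0.027, 0.03]
wrist_force: [-9.6, -2.1, 2.2]
opening: 0.121
time_s: 50.08
eef_pos: [0.5709, -0.1825, 0.1362]
eef_rot: [0.707, -0.707, -0.025, 0.032]
wrist_force: [-14.4, -3.8, 3.8]
opening: 0.126
[-0.33469944  2.18383811  0.52245481] [-14.4118252   -3.80239357   3.82985726]
```

```bash
python3 -m jog '[[-6,0,0,0,0,0,1],[0,-2,0,0,0,0,1],[0,0,0,0,0,0,1],[0,0,0,0,0,0,1]]'; python3 -c "
from h import *
goto((.567,-.183,.139),94.75)
im=camera('wrist');cv2.imwrite('pics/w38.png',cv2.resize(im[120:270,340:540],None,fx=4,fy=4,interpolation=cv2.INTER_CUBIC)*2)
"; python3 -m jog '[[2,0,0,0,0,0,1],[2,0,0,0,0,0,1],[2,0,0,0,0,0,1],[0,0,0,0,0,0,1],[0,0,0,0,0,0,1]]'; python3 -c "
from h import *
o=get_obs();print(o['torque'],o['wrist_force'])"
```

```text
time_s: 50.42
eef_pos: [0.5691, -0.1823, 0.1394]
eef_rot: [-0.706, 0.707, 0.029, -0.028]
wrist_force: [0.6, -0.2, -1.6]
opening: 0.123
t50.42 pos [ 0.5691 -0.1823  0.1394] head 94.6 op 0.123 F [ 0.6 -0.2 -1.6]
turn [ 0.  -0.2  0.1] shift after turn (mm) [-2.1  0.4 -0.6] shift before turn [-2.1  0.4 -0.6]
time_s: 50.88
eef_pos: [0.5748, -0.1814, 0.139]
eef_rot: [0.707, -0.706, -0.028, 0.028]
wrist_force: [0.6, 1.5, -1.7]
opening: 0.122
[0.349334   0.00915646 0.1252158 ] [ 0.60031432  1.54769542 -1.69370069]
```

View pics/w38.png

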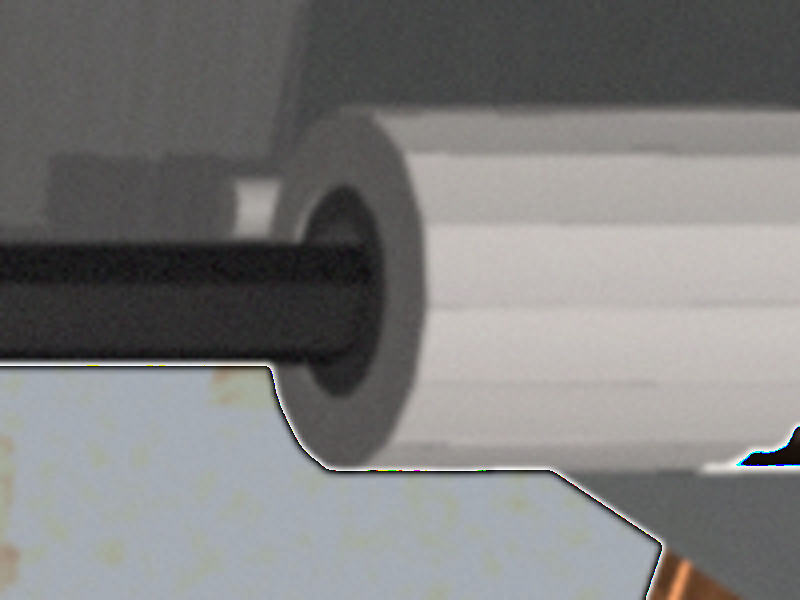

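```bash
python3 -m jog '[[2,0,0.5,0,0,0,1],[2,0,0,0,0,0,1],[2,0,0,0,0,0,1],[0,0,0,0,0,0,1],[0,0,0,0,0,0,1]]'; python3 -m jog '[[2,0,0,0,0,0,1],[2,0,0,0,0,0,1],[0,0,0,0,0,0,1],[0,0,0,0,0,0,1]]'; python3 -c "
from h import *
o=get_obs();print(o['torque'],o['wrist_force'])"
```

```text
time_s: 51.3
eef_pos: [0.5807, -0.1808, 0.1392]
eef_rot: [-0.707, 0.707, 0.028, -0.028]
wrist_force: [-0.5, 0.2, -2.6]
opening: 0.128
time_s: 51.63
eef_pos: [0.5846, -0.1804, 0.1391]
eef_rot: [-0.707, 0.707, 0.028, -0.028]
wrist_force: [0.6, 1.2, -1.8]
opening: 0.122
[0.18915504 0.0506308  0.08626079] [ 0.56991258  1.16873438 -1.83283288]
```

```bash
python3 -m jog '[[3,0,0,0,0,0,1],[3,0,0,0,0,0,1],[3,0,0,0,0,0,1],[0,0,0,0,0,0,1],[0,0,0,0,0,0,1]]'; python3 -m jog '[[3,0,0,0,0,0,1],[3,0,0,0,0,0,1],[0,0,0,0,0,0,1],[0,0,0,0,0,0,1]]'; python3 -c "
from h import *
o=get_obs();print(o['torque'],o['wrist_force'])
im=camera('wrist');cv2.imwrite('pics/w39.png',im)"
```

```text
time_s: 52.05
eef_pos: [0.5937, -0.1797, 0.1391]
eef_rot: [-0.707, 0.707, 0.028, -0.028]
wrist_force: [0.6, 0.9, -2.4]
opening: 0.118
time_s: 52.38
eef_pos: [0.5997, -0.1792, 0.1392]
eef_rot: [-0.707, 0.707, 0.028, -0.028]
wrist_force: [1.8, 1.9, -1.9]
opening: 0.129
[0.24434466 0.01780954 0.01225212] [ 1.75800224  1.87425673 -1.86873326]
```

View pics/w39.png

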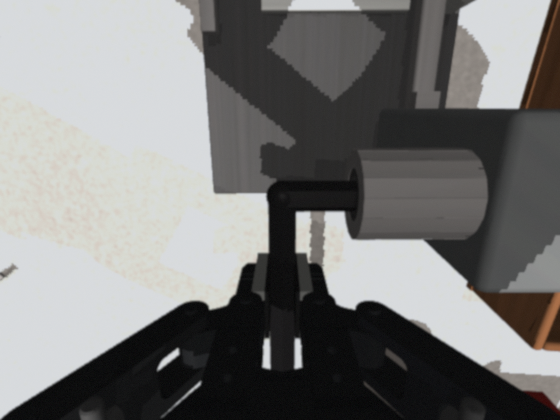

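```bash
python3 -m jog '[[3,0,0,0,0,0,1],[3,0,0,0,0,0,1],[2,0,0,0,0,0,1],[0,0,0,0,0,0,1],[0,0,0,0,0,0,1]]'; python3 -m jog '[[2,0,0,0,0,0,1],[1,0,0,0,0,0,1],[0,0,0,0,0,0,1],[0,0,0,0,0,0,1]]'; python3 -c "
from h import *
o=get_obs();print(o['torque'],o['wrist_force'])"
```

```text
time_s: 52.85
eef_pos: [0.6077, -0.1785, 0.1391]
eef_rot: [0.707, -0.707, -0.028, 0.028]
wrist_force: [0.2, 1.4, -1.8]
opening: 0.12
time_s: 53.18
eef_pos: [0.6103, -0.1784, 0.139]
eef_rot: [0.707, -0.707, -0.028, 0.028]
wrist_force: [-0.7, 0.7, -1.7]
opening: 0.13
[0.22774481 0.2346254  0.15554649] [-0.69511965  0.69214164 -1.74645459]
```

```bash
python3 -m jog '[[1.5,0,0,0,0,0,1],[0,0,0,0,0,0,1],[0,0,0,0,0,0,1]]'; python3 -c "
from h import *
o=get_obs();print(o['torque'],o['wrist_force'],o['q'])
im=camera('wrist');cv2.imwrite('pics/w40.png',im)"
```

```text
time_s: 53.43
eef_pos: [0.6105, -0.1785, 0.1387]
eef_rot: [0.707, -0.706, -0.027, 0.029]
wrist_force: [-6.3, 0.7, -0.5]
opening: 0.122
[0.06654142 0.81411633 0.3112968 ] [-6.2956774   0.74187049 -0.53392109] [-0.46997012  0.40600725  1.51844688 -0.00154266  1.22009729 -0.54950627]
```

View pics/w40.png

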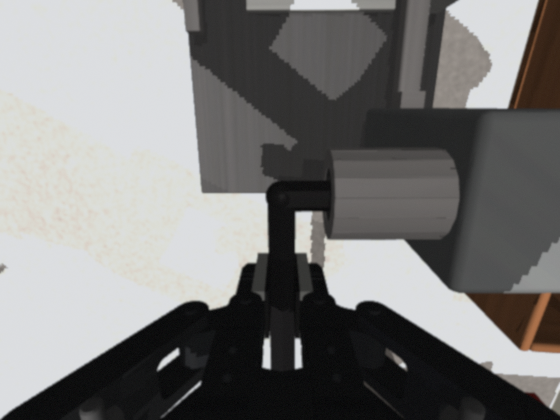

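```bash
python3 -m jog '[[-1,0,0,0,0,0,1],[0,2.3,0.6,3,0,0,1],[0,2.3,0.6,3,0,0,1],[0,0,0,0,0,0,1]]'; python3 -c "
from h import *
o=get_obs();print(o['torque'],o['q'])"
```

```text
time_s: 53.82
eef_pos: [0.6103, -0.1771, 0.1339]
eef_rot: [0.744, -0.667, -0.026, 0.03]
wrist_force: [-2.8, 5.1, -1.3]
opening: 0.128
[0.61570071 0.38556358 0.3229536 ] [-0.51479208  0.43724216  1.48957152  0.09350626  1.27770626 -0.62317399]
```

```bash
python3 -m jog '[[0,2.3,0.9,3,0,0,1],[0,2.3,0.9,3,0,0,1],[0,0,0,0,0,0,1]]'; python3 -m jog '[[0,2.3,0.7,3,0,0,1],[0,2.3,0.7,3,0,0,1],[0,0,0,0,0,0,1]]'; python3 -c "
from h import *
o=get_obs();print(o['torque'],o['q']); cv2.imwrite('pics/w41.png',camera('wrist'))"
```

```text
time_s: 54.07
eef_pos: [0.6102, -0.1749, 0.1297]
eef_rot: [0.777, -0.628, -0.024, 0.031]
wrist_force: [-3.6, 4.0, 2.1]
opening: 0.124
time_s: 54.32
eef_pos: [0.6101, -0.1723, 0.126]
eef_rot: [0.809, -0.587, -0.023, 0.032]
wrist_force: [-6.0, 4.2, 4.4]
opening: 0.122
[0.81607827 0.49925149 0.51061527] [-0.58872803  0.51507391  1.4254636   0.24952587  1.40681798 -0.73389335]
```

View pics/w41.png

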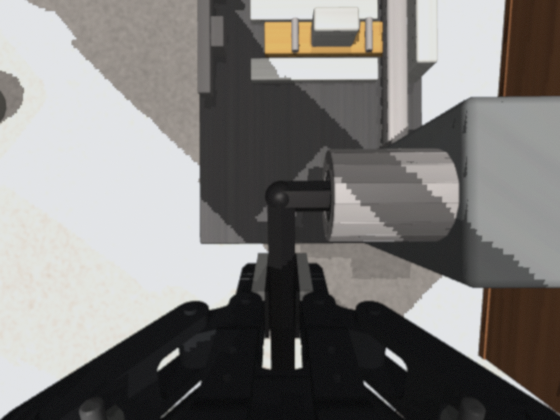

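```bash
python3 -m jog '[[0,2.4,0.7,3,0,0,1],[0,2.4,0.7,3,0,0,1],[0,0,0,0,0,0,1]]'; python3 -m jog '[[0,2.4,0.7,3,0,0,1],[0,2.4,0.7,3,0,0,1],[0,0,0,0,0,0,1]]'; python3 -c "
from h import *
o=get_obs();print(o['torque'],o['q']); cv2.imwrite('pics/w42.png',camera('wrist'))"
```

```text
time_s: 54.62
eef_pos: [0.6099, -0.1697, 0.1226]
eef_rot: [0.838, -0.544, -0.021, 0.033]
wrist_force: [-7.1, 3.3, 6.9]
opening: 0.126
time_s: 54.87
eef_pos: [0.6097, -0.1666, 0.1191]
eef_rot: [0.866, -0.499, -0.019, 0.034]
wrist_force: [-7.2, 1.9, 9.7]
opening: 0.125
[0.7726126  0.69437591 0.82592975] [-0.65055544  0.61005581  1.35688867  0.38213146  1.54528759 -0.81176232]
```

View pics/w42.png

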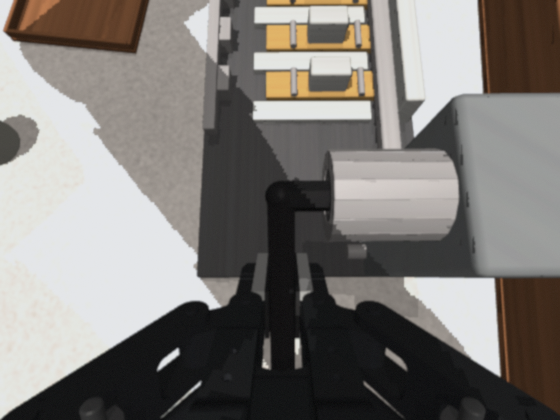

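```bash
python3 -m jog '[[0,2.4,0.7,3,0,0,1],[0,2.4,0.7,3,0,0,1],[0,0,0,0,0,0,1]]'; python3 -m jog '[[0,2.4,0.7,3,0,0,1],[0,2.4,0.7,3,0,0,1],[0,0,0,0,0,0,1]]';python3 -m jog '[[0,2.4,0.7,3,0,0,1],[0,0,0,0,0,0,1]]'; python3 -c "
from h import *
o=get_obs();print(o['torque'],o['q'])"
```

```text
time_s: 55.17
eef_pos: [0.6095, -0.1631, 0.116]
eef_rot: [0.89, -0.453, -0.018, 0.035]
wrist_force: [-7.2, 0.8, 9.3]
opening: 0.123
time_s: 55.42
eef_pos: [0.6092, -0.1593, 0.1132]
eef_rot: [0.913, -0.406, -0.016, 0.036]
wrist_force: [-8.6, -0.5, 10.6]
opening: 0.119
time_s: 55.58
eef_pos: [0.609, -0.1574, 0.112]
eef_rot: [0.923, -0.383, -0.015, 0.037]
wrist_force: [-7.5, -3.0, 12.3]
opening: 0.128
[0.75738657 0.59453211 1.06381685] [-0.7083984   0.74427845  1.27037557  0.52814102  1.72030295 -0.87036987]
```

```bash
python3 -m jog '[[0,1.6,0.5,2,0,0,1],[0,1.6,0.5,2,0,0,1],[0,0,0,0,0,0,1],[0,0,0,0,0,0,1]]'; python3 -m jog '[[0,1.6,0.5,2,0,0,1],[0,0,0,0,0,0,1],[0,0,0,0,0,0,1]]';python3 -m jog '[[0,1.6,0.5,2,0,0,1],[0,0,0,0,0,0,1],[0,0,0,0,0,0,1]]'; python3 -c "
from h import *
o=get_obs();print(o['torque'],o['q']); cv2.imwrite('pics/w43.png',camera('wrist'));im=camera('scene');cv2.imwrite('pics/s43.png',cv2.resize(im[190:390,190:390],None,fx=3,fy=3,interpolation=cv2.INTER_CUBIC))"
```

```text
time_s: 55.92
eef_pos: [0.6088, -0.1549, 0.1108]
eef_rot: [0.935, -0.352, -0.014, 0.038]
wrist_force: [-8.0, -3.8, 9.1]
opening: 0.124
time_s: 56.17
eef_pos: [0.6087, -0.1535, 0.1102]
eef_rot: [0.941, -0.336, -0.013, 0.038]
wrist_force: [-7.7, -4.6, 9.5]
opening: 0.123
time_s: 56.42
eef_pos: [0.6086, -0.1522, 0.1096]
eef_rot: [0.947, -0.319, -0.013, 0.038]
wrist_force: [-8.7, -6.3, 8.6]
opening: 0.126
[0.29614374 0.51575302 1.0936335 ] [-0.73026519  0.81752812  1.22592029  0.59966489  1.81079467 -0.88652065]
```

View pics/w43.png

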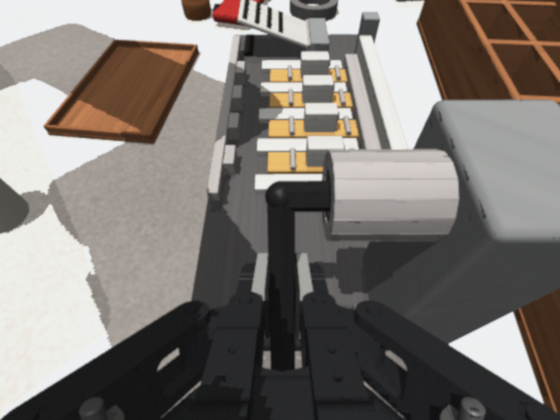

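View pics/s43.png

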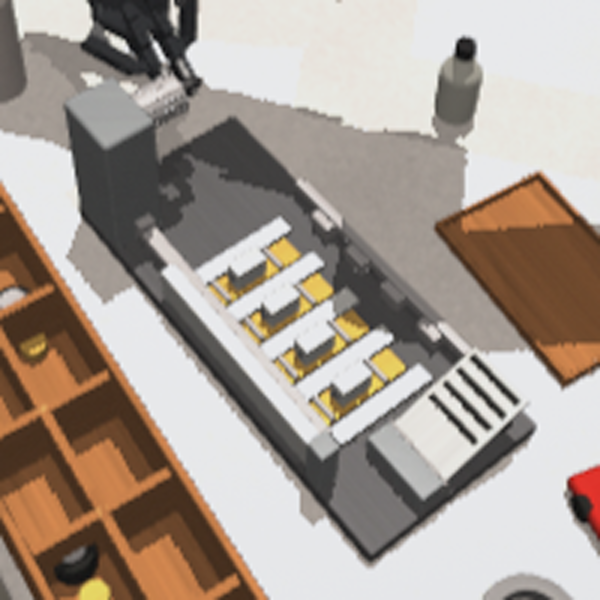

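```bash
python3 -m jog '[[0,1.6,0.5,2,0,0,1],[0,0,0,0,0,0,1],[0,0,0,0,0,0,1]]';python3 -m jog '[[0,1.6,0.5,2,0,0,1],[0,0,0,0,0,0,1],[0,0,0,0,0,0,1]]'; python3 -c "
from h import *
o=get_obs();print(o['torque'],o['q'])"
```

```text
time_s: 56.77
eef_pos: [0.6085, -0.1508, 0.1091]
eef_rot: [0.952, -0.303, -0.012, 0.038]
wrist_force: [-7.7, -7.7, 9.0]
opening: 0.122
time_s: 57.02
eef_pos: [0.6084, -0.1495, 0.1087]
eef_rot: [0.957, -0.286, -0.011, 0.038]
wrist_force: [-8.4, -7.6, 9.0]
opening: 0.127
[0.17858913 0.420693   1.19658394] [-0.73968212  0.85545     1.20392067  0.63646879  1.85622312 -0.89132772]
```

```bash
python3 -m jog '[[0,1.6,0.5,2,0,0,1],[0,0,0,0,0,0,1],[0,0,0,0,0,0,1]]';python3 -m jog '[[0,1.6,0.5,2,0,0,1],[0,0,0,0,0,0,1],[0,0,0,0,0,0,1]]'; python3 -c "
from h import *
o=get_obs();print(o['torque'],o['q']); im=camera('wrist');im0=cv2.imread('pics/w40.png')
cv2.imwrite('pics/w44.png',cv2.convertScaleAbs(np.hstack([im0[150:400,200:480],im[150:400,200:480]]),alpha=2))"
```

```text
time_s: 57.27
eef_pos: [0.6083, -0.1481, 0.1082]
eef_rot: [0.962, -0.27, -0.011, 0.038]
wrist_force: [-8.5, -8.8, 10.1]
opening: 0.124
time_s: 57.52
eef_pos: [0.6082, -0.1467, 0.1079]
eef_rot: [0.967, -0.253, -0.01, 0.038]
wrist_force: [-8.8, -11.3, 10.6]
opening: 0.127
[0.06438298 0.33367524 1.27671912] [-0.74769545  0.89350588  1.1825413   0.67351555  1.90093553 -0.89400363]
```

View pics/w44.png

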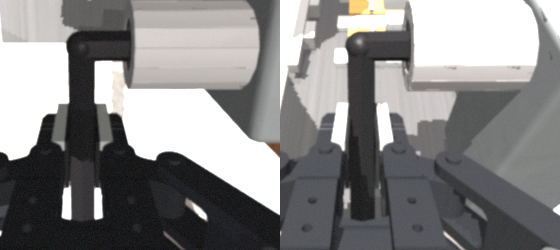

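```bash
python3 -m jog '[[0,1.8,0.4,2,0,0,1],[0,0,0,0,0,0,1],[0,0,0,0,0,0,1]]';python3 -m jog '[[0,1.8,0.4,2,0,0,1],[0,0,0,0,0,0,1],[0,0,0,0,0,0,1]]'; python3 -c "
from h import *
o=get_obs();print(o['torque'],o['q'])"
```

```text
time_s: 57.82
eef_pos: [0.6081, -0.1451, 0.1074]
eef_rot: [0.971, -0.236, -0.009, 0.039]
wrist_force: [-8.5, -11.5, 9.9]
opening: 0.125
time_s: 58.07
eef_pos: [0.608, -0.1437, 0.1072]
eef_rot: [0.975, -0.219, -0.009, 0.039]
wrist_force: [-8.2, -13.2, 10.7]
opening: 0.125
[0.09716943 0.27614857 1.3443617 ] [-0.75424442  0.93158983  1.16210505  0.71132038  1.94490771 -0.89486157]
```

```bash
python3 -m jog '[[0,1.5,0,0,0,0,1],[0,0,0,0,0,0,1],[0,0,0,0,0,0,1]]';python3 -m jog '[[0,1.5,0,0,0,0,1],[0,0,0,0,0,0,1],[0,0,0,0,0,0,1]]'; python3 -c "
from h import *
o=get_obs();print(o['torque']); im=camera('wrist');
cv2.imwrite('pics/w45.png',cv2.convertScaleAbs(im,alpha=1.5))"
```

```text
time_s: 58.32
eef_pos: [0.608, -0.1435, 0.107]
eef_rot: [0.975, -0.22, -0.009, 0.038]
wrist_force: [-9.4, -18.1, 11.8]
opening: 0.12
time_s: 58.57
eef_pos: [0.608, -0.143, 0.1068]
eef_rot: [0.975, -0.221, -0.009, 0.038]
wrist_force: [-9.7, -20.8, 14.4]
opening: 0.127
[0.1700191  0.42408929 1.56679027]
```

View pics/w45.png

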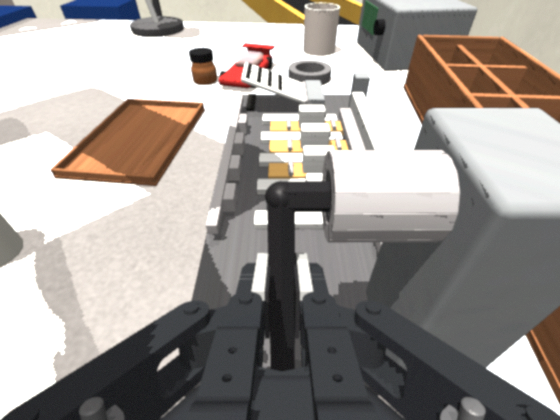

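```bash
python3 -m jog '[[0,-2,0,0,0,0,1],[0,-2,0,0,0,0,1],[0,0,0,0,0,0,1],[0,0,0,0,0,0,1]]'
```

```text
time_s: 58.95
eef_pos: [0.6079, -0.1437, 0.1072]
eef_rot: [0.975, -0.219, -0.009, 0.039]
wrist_force: [-8.6, -9.5, 9.4]
opening: 0.123
```

```bash
python3 -m jog '[[-1,-2,0,0,0,0,1],[0,-1.5,0,0,0,0,1],[0,0,0,0,0,0,1],[0,0,0,0,0,0,1]]'
```

```text
time_s: 59.28
eef_pos: [0.6078, -0.1444, 0.1077]
eef_rot: [0.975, -0.218, -0.009, 0.039]
wrist_force: [-2.2, -0.1, 7.1]
opening: 0.124
```

Now pull out straight along −tool x.

```bash
python3 -m jog '[[-3,0,0,0,0,0,1],[-3,0,0,0,0,0,1],[-3,0,0,0,0,0,1],[0,0,0,0,0,0,1]]';python3 -m jog '[[-4,0,0,0,0,0,1],[-4,0,0,0,0,0,1],[-4,0,0,0,0,0,1],[-4,0,0,0,0,0,1],[0,0,0,0,0,0,1]]'; python3 -c "
from h import *
im=camera('wrist');
cv2.imwrite('pics/w46.png',cv2.convertScaleAbs(im,alpha=1.5))"
```

```text
time_s: 59.62
eef_pos: [0.6064, -0.1454, 0.1091]
eef_rot: [0.975, -0.221, -0.015, 0.033]
wrist_force: [32.3, 3.8, 5.9]
opening: 0.121
time_s: 60.03
eef_pos: [0.5899, -0.1463, 0.1093]
eef_rot: [0.975, -0.221, -0.015, 0.034]
wrist_force: [27.7, 5.3, 6.3]
opening: 0.123
```

View pics/w46.png

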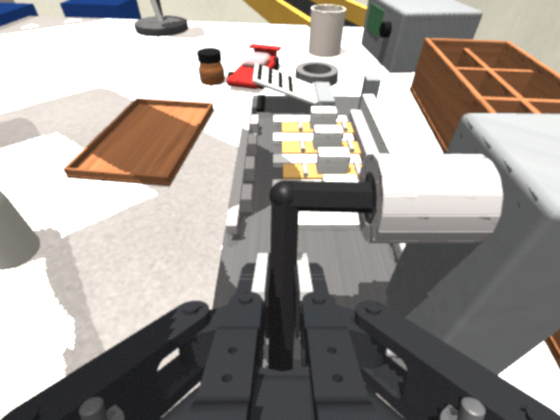

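```bash
python3 -m jog '[[-4,0,0,0,0,0,1],[-4,0,0,0,0,0,1],[-4,0,0,0,0,0,1],[0,0,0,0,0,0,1]]';python3 -m jog '[[-4,0,0,0,0,0,1],[-4,0,0,0,0,0,1],[-4,0,0,0,0,0,1],[-4,0,0,0,0,0,1],[-4,0,0,0,0,0,1],[-4,0,0,0,0,0,1],[0,0,0,0,0,0,1]]'; python3 -c "
from h import *
im=camera('wrist');
cv2.imwrite('pics/w47.png',cv2.convertScaleAbs(im,alpha=1.5))"
```

```text
time_s: 60.42
eef_pos: [0.5739, -0.1472, 0.1082]
eef_rot: [0.975, -0.219, -0.011, 0.037]
wrist_force: [8.9, 2.9, 4.9]
opening: 0.124
time_s: 61.0
eef_pos: [0.5455, -0.1493, 0.1065]
eef_rot: [0.976, -0.216, -0.008, 0.039]
wrist_force: [0.3, -0.7, -1.4]
opening: 0.12
```

View pics/w47.png

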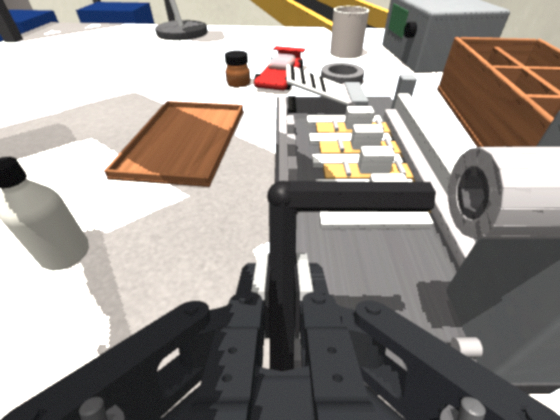

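```bash
python3 -m jog '[[-20,-10,0,0,0,0,1],[-30,-10,0,0,0,0,1],[-30,-10,0,0,0,0,1],[-30,-10,0,-5,0,0,1],[0,-10,0,-7,0,0,1],[0,-10,0,-7,0,0,1],[0,0,0,-7,0,0,1],[0,0,0,-7,0,0,1]]';python3 -m jog '[[0,0,0,-7,0,0,1],[0,0,0,-7,0,0,1],[0,0,0,-7,0,0,1],[0,0,0,0,0,0,1],[0,0,0,0,0,0,1],[0,0,0,0,0,0,1]]';python3 -c "
from h import *
goto((.42,-.2,.15),94.7)
im=camera('wrist').astype(float)
for i in range(3): im+=camera('wrist')
im/=4
c=np.clip(im[170:225,265:445]*4,0,255).astype(np.uint8)
cv2.imwrite('pics/w48.png',im); cv2.imwrite('pics/w48z.png',cv2.resize(c,None,fx=4.4,fy=8,interpolation=cv2.INTER_CUBIC))
g=im.mean(2); print(np.round(g[174:216,380],0)); print(np.round(g[174:216,340],0)); print(np.round(g[225,262:305],0))
"
```

```text
time_s: 61.72
eef_pos: [0.4415, -0.2128, 0.1359]
eef_rot: [0.872, -0.488, -0.02, 0.033]
wrist_force: [0.1, 0.7, -2.0]
opening: 0.123
time_s: 62.22
eef_pos: [0.441, -0.2107, 0.1349]
eef_rot: [0.772, -0.635, -0.025, 0.031]
wrist_force: [0.3, -0.7, -0.8]
opening: 0.126
t62.22 pos [ 0.441  -0.2107  0.1349] head 94.6 op 0.126 F [ 0.3 -0.7 -0.8]
turn [-11.1  -0.1   0. ] shift after turn (mm) [-20.1 -15.1  12.4] shift before turn [-20.1 -12.4  15. ]
[113. 114. 115. 116. 115. 112.  97.  67.  32.  18.  14.  16.  17.  16.
  14.  14.  22.  31.  37.  37.  38.  37.  38.  38.  38.  38.  37.  38.
  37.  37.  37.  37.  35.  28.  17.  11.  24.  58.  94. 112. 115. 114.]
[115. 116. 116. 116. 117. 114.  92.  57.  27.  16.  17.  17.  16.  17.
  16.  18.  28.  38.  44.  45.  45.  45.  45.  46.  45.  44.  44.  44.
  44.  43.  43.  43.  40.  30.  18.  13.  22.  49.  79.  94.  97.  97.]
[179. 180. 180. 180. 180. 172. 138.  82.  34.  14.  16.  16.  18.  21.
  24.  24.  24.  23.  24.  24.  23.  23.  21.  22.  22.  21.  21.  21.
  22.  22.  22.  21.  22.  59. 120. 161. 177. 180. 180. 180. 180. 180.
 180.][ WARN:0@2.870] global loadsave.cpp:1063 imwrite_ Unsupported depth image for selected encoder is fallbacked to CV_8U.
```

View pics/w48.png

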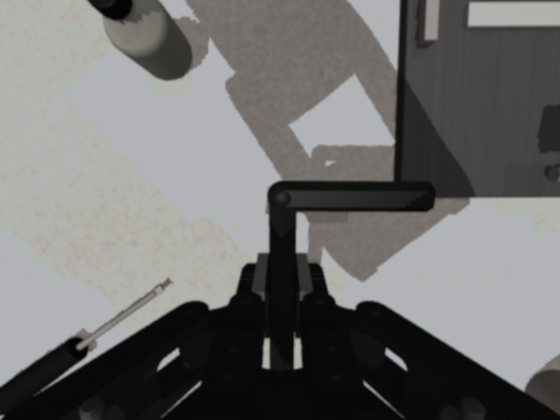

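View pics/w48z.png

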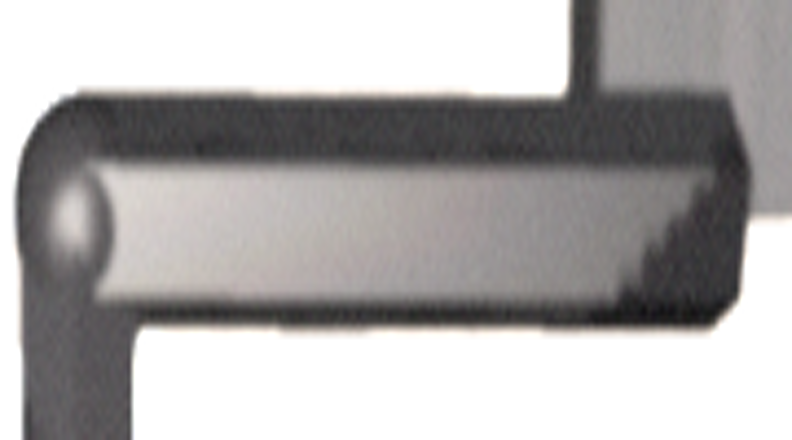

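```bash
sed 's/obs=np.array(.*/obs=np.array([181.0,190.6,207.3,211.3])/' keyfit.py > kf2.py; python3 kf2.py
```

```text
[  -1.09378831 -140.9075368    78.39270163]
6.0 [-24.66112944  45.5052873   -0.08599501] [-0.19  0.35 -0.36  0.2 ]
6.93 [-6.64048584 40.40232633 -0.08599502] [-0.19  0.35 -0.36  0.2 ]
None [ 1.02838572e+02  9.40080568e+00 -8.59950060e-02  1.25799389e+01] [-0.19  0.35 -0.36  0.2 ]
```

```bash
python3 -m jog '[[0,-30,0,-3,0,0,1],[0,-25,0,-3,0,0,1],[0,0,40,0,0,0,1],[0,0,40,0,0,0,1],[0,0,40,0,0,0,1],[0,0,40,0,0,0,1],[0,0,40,0,0,0,1],[0,0,40,0,0,0,1]]';python3 -m jog '[[-10,0,40,0,0,0,1],[-10,0,40,0,0,0,1],[-10,0,40,0,0,0,1],[0,0,0,0,0,0,1],[0,0,0,0,0,0,1]]';python3 -c "
from h import *
goto((.3575,.168,.12),94.7)
cv2.imwrite('pics/w49.png',camera('wrist'))"
```

```text
time_s: 63.08
eef_pos: [0.4221, 0.0196, 0.2099]
eef_rot: [0.737, -0.675, -0.026, 0.029]
wrist_force: [1.3, 0.3, -1.0]
opening: 0.123
time_s: 63.5
eef_pos: [0.3825, 0.1368, 0.2204]
eef_rot: [0.737, -0.675, -0.028, 0.031]
wrist_force: [0.7, -1.1, -0.8]
opening: 0.125
t63.50 pos [0.3825 0.1368 0.2204] head 94.8 op 0.125 F [ 0.7 -1.1 -0.8]
turn [-5.   0.1 -0. ] shift after turn (mm) [-22.4 100.4  33.1] shift before turn [-22.2 102.9  24.2]
```

View pics/w49.png

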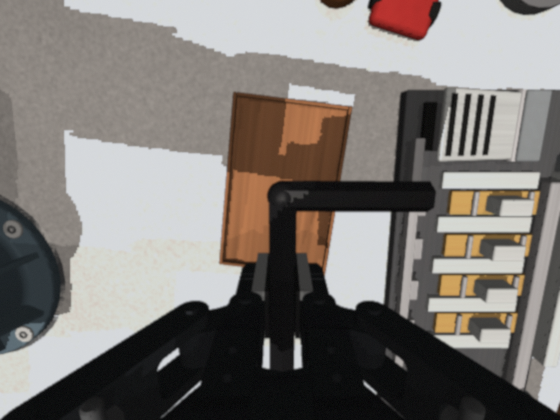

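```bash
python3 - <<'E'
from h import *
m=camera_model("wrist")
P=[atz(m,uv,.014) for uv in [(236,93),(351,106),(325,268),(221,263)]]
for p in P: print(p)
print("c",np.mean(P,axis=0))
E
```

```text
[0.32440513 0.24145737 0.014     ]
[0.44818005 0.23845966 0.014     ]
[0.44150634 0.05052321 0.014     ]
[0.31613669 0.04659358 0.014     ]
c [0.38255705 0.14425845 0.014     ]
```

```bash
python3 -m jog '[[-10,10,8,0,0,0,1],[-12,20,8,0,5,0,1],[0,30,5,0,0,0,1],[0,0,0,0,0,0,1],[0,0,0,0,0,0,1],[0,0,0,0,0,0,1]]';python3 -c "
from h import *
o=get_obs(); r=rot(o['eef_rot']).as_matrix(); print(r.round(3), 'needed shift', (r.T@(np.array([.354,.1685,.06])-o['eef_pos'])*1e3).round(1))
goto((.354,.1685,.06),90)
cv2.imwrite('pics/w50.png',camera('wrist'))"
```

```text
time_s: 64.05
eef_pos: [0.3609, 0.1584, 0.1634]
eef_rot: [0.737, -0.676, 0.006, -0.001]
wrist_force: [0.3, 0.5, -1.1]
opening: 0.126
[[ 1.    -0.006  0.009]
 [-0.009  0.087  0.996]
 [-0.007 -0.996  0.087]] needed shift [ -6.2 104.    1. ]
t64.05 pos [0.3609 0.1584 0.1634] head 89.5 op 0.126 F [ 0.3  0.5 -1.1]
turn [-5.  -0.5 -0.4] shift after turn (mm) [ -6.9 103.4  10.1] shift before turn [ -6.2 104.    1. ]
```

View pics/w50.png

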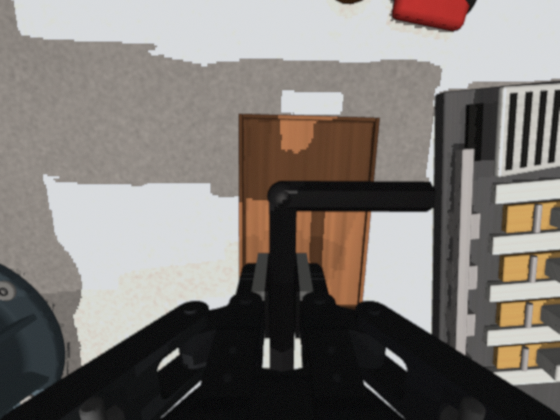

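Descend towards the tray.

```bash
python3 -m jog '[[-3,20,0,0,0,0,1],[-3,30,0,0,0,0,1],[0,30,0,0,0,0,1],[0,22,0,0,0,0,1],[0,10,0,0,0,0,1],[0,0,0,0,0,0,1],[0,0,0,0,0,0,1],[0,0,0,0,0,0,1]]';python3 -c "
from h import *
o=get_obs(); r=rot(o['eef_rot']).as_matrix(); print('needed shift', (r.T@(np.array([.354,.1685,.01])-o['eef_pos'])*1e3).round(1))
goto((.354,.1685,.01),90)
cv2.imwrite('pics/w51.png',camera('wrist'))"
```

```text
time_s: 64.77
eef_pos: [0.3547, 0.1691, 0.0525]
eef_rot: [0.737, -0.676, 0.004, -0.001]
wrist_force: [1.0, -1.1, -1.3]
opening: 0.124
needed shift [-0.5 42.3 -4.3]
t64.77 pos [0.3547 0.1691 0.0525] head 89.5 op 0.124 F [ 1.  -1.1 -1.3]
turn [-5.  -0.4 -0.2] shift after turn (mm) [-0.7 42.5 -0.6] shift before turn [-0.5 42.3 -4.3]
```

View pics/w51.png

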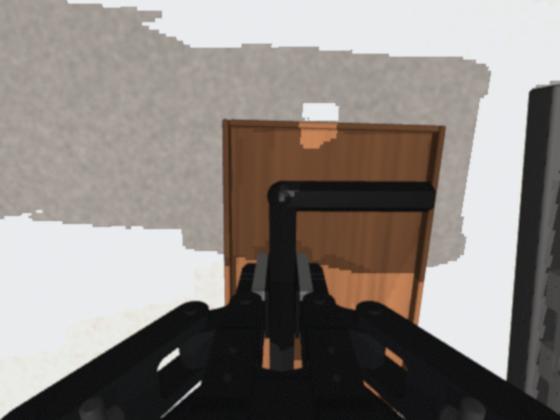

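```bash
python3 -m jog '[[0,12,-1,0,0,0,1],[0,12,-1,0,0,0,1],[0,8,-1,0,0,0,1],[0,0,0,0,0,0,1],[0,0,0,0,0,0,1]]';python3 -m jog '[[0,3,0,0,0,0,1],[0,0,0,0,0,0,1],[0,0,0,0,0,0,1]]';python3 -m jog '[[0,2,0,0,0,0,1],[0,0,0,0,0,0,1],[0,0,0,0,0,0,1]]'
```

```text
time_s: 65.23
eef_pos: [0.3528, 0.1691, 0.0192]
eef_rot: [0.737, -0.676, 0.005, -0.0]
wrist_force: [0.3, 0.3, -2.5]
opening: 0.12
time_s: 65.48
eef_pos: [0.3528, 0.1695, 0.0161]
eef_rot: [0.737, -0.676, 0.005, -0.0]
wrist_force: [0.7, -0.1, -2.1]
opening: 0.119
time_s: 65.73
eef_pos: [0.3525, 0.1696, 0.0138]
eef_rot: [0.737, -0.676, 0.005, 0.0]
wrist_force: [0.0, 0.6, -1.5]
opening: 0.123
```

```bash
python3 -m jog '[[0,2,0,0,0,0,1],[0,0,0,0,0,0,1],[0,0,0,0,0,0,1]]';python3 -m jog '[[0,2,0,0,0,0,1],[0,0,0,0,0,0,1],[0,0,0,0,0,0,1]]'
```

```text
time_s: 65.98
eef_pos: [0.3523, 0.1697, 0.0117]
eef_rot: [0.737, -0.676, 0.005, 0.0]
wrist_force: [0.0, -0.2, -1.4]
opening: 0.129
time_s: 66.23
eef_pos: [0.3523, 0.1699, 0.0097]
eef_rot: [0.737, -0.676, 0.005, 0.0]
wrist_force: [-0.5, 0.4, -1.6]
opening: 0.123
```

```bash
python3 -m jog '[[0,1.5,0,0,0,0,1],[0,0,0,0,0,0,1],[0,0,0,0,0,0,1]]';python3 -m jog '[[0,1,0,0,0,0,1],[0,0,0,0,0,0,1],[0,0,0,0,0,0,1]]'
```

```text
time_s: 66.48
eef_pos: [0.3524, 0.17, 0.0082]
eef_rot: [0.737, -0.676, 0.005, 0.0]
wrist_force: [-0.0, 0.4, -2.0]
opening: 0.123
time_s: 66.73
eef_pos: [0.3524, 0.1701, 0.0073]
eef_rot: [0.737, -0.676, 0.005, 0.0]
wrist_force: [0.5, 0.4, -1.0]
opening: 0.125
```

```bash
python3 -m jog '[[0,1,0,0,0,0,1],[0,0,0,0,0,0,0.6],[0,0,0,0,0,0,0.55],[0,0,0,0,0,0,0.5],[0,0,0,0,0,0,0.5]]';python3 -m jog '[[0,-5,0,0,0,0,0.5],[0,-20,0,0,0,0,0.5],[0,-30,0,0,0,0,0.5],[0,-35,0,0,0,0,0.5],[0,-40,0,0,0,0,0.5],[0,0,0,0,0,0,0.5],[0,0,0,0,0,0,0.5]]';python3 -c "
from h import *
cv2.imwrite('pics/w52.png',camera('wrist'))
im=camera('top');cv2.imwrite('pics/t52.png',cv2.resize(im[120:300,40:305],None,fx=3,fy=3,interpolation=cv2.INTER_CUBIC))
im=camera('scene');cv2.imwrite('pics/s52.png',cv2.resize(im[190:420,190:460],None,fx=2.6,fy=2.6,interpolation=cv2.INTER_CUBIC))"
```

```text
time_s: 67.15
eef_pos: [0.3527, 0.1702, 0.0065]
eef_rot: [0.737, -0.676, 0.005, -0.0]
wrist_force: [0.1, -0.6, 0.3]
opening: 0.249
time_s: 67.73
eef_pos: [0.3556, 0.1589, 0.1386]
eef_rot: [0.737, -0.676, 0.003, -0.002]
wrist_force: [-0.8, 0.2, -1.6]
opening: 0.249
```

View pics/w52.png

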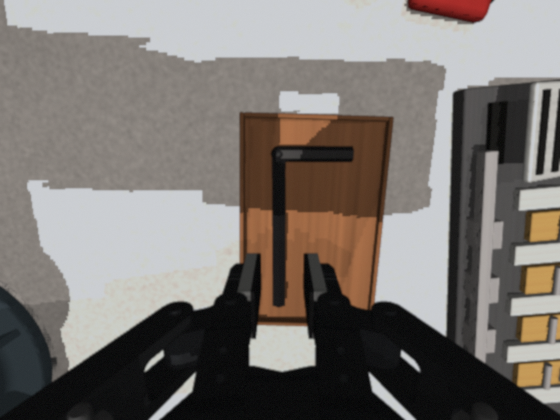

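View pics/s52.png

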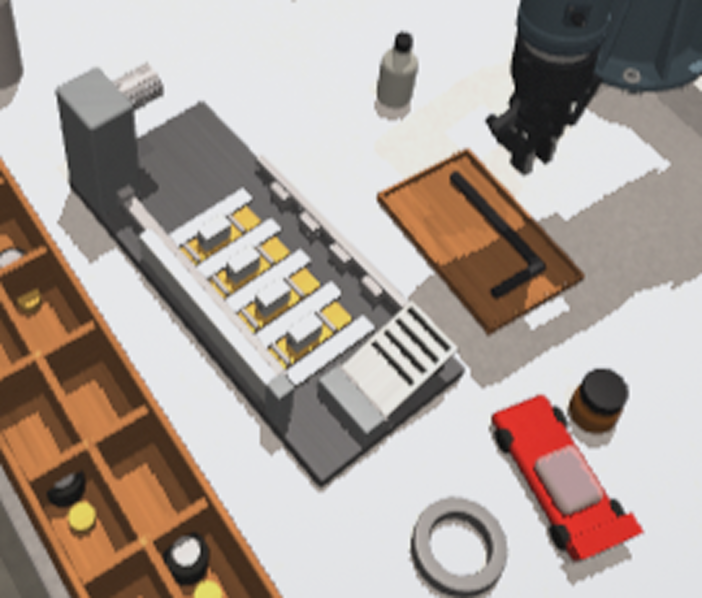

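View pics/t52.png

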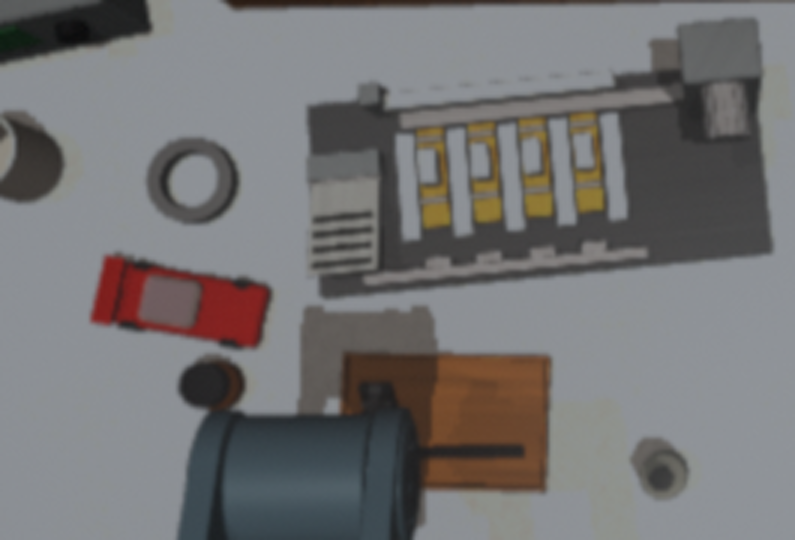

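```bash
python3 -m jog '[[0,-30,0,-5,0,0,0.5],[10,-30,-38,0,0,0,0.5],[14,0,-38,0,-5,0,0.5],[14,0,-38,0,0,0,0.5],[14,0,-38,0,0,0,0.5],[14,0,-38,0,0,0,0.5],[14,0,-38,0,0,0,0.5],[14,0,-38,0,0,0,0.5]]';python3 -m jog '[[14,0,-38,0,0,0,0.5],[14,0,-38,0,0,0,0.5],[0,0,0,0,0,0,0.5],[0,0,0,0,0,0,0.5]]';python3 -c "
from h import *
goto((.54,-.1885,.135),94.7)"
```

```text
time_s: 68.55
eef_pos: [0.4592, -0.098, 0.1881]
eef_rot: [0.707, -0.706, -0.023, 0.031]
wrist_force: [1.1, 0.5, -0.4]
opening: 0.253
time_s: 68.88
eef_pos: [0.4929, -0.1715, 0.1872]
eef_rot: [0.708, -0.706, -0.022, 0.03]
wrist_force: [-0.2, 0.2, 0.0]
opening: 0.253
t68.88 pos [ 0.4929 -0.1715  0.1872] head 94.3 op 0.253 F [-0.2  0.2  0. ]
turn [-0.2 -0.4 -0.7] shift after turn (mm) [ 45.6  52.2 -20.8] shift before turn [ 46.3  51.6 -20.6]
```

```bash
python3 -m jog '[[10,20,-10,0,0,0,0.5],[16,20,-10,0,0,0,0.5],[20,11,0,0,0,0,0.5],[0,0,0,0,0,0,0.5],[0,0,0,0,0,0,0.5],[0,0,0,0,0,0,0.5]]';python3 -c "
from h import *
goto((.54,-.1885,.13),94.7)
im=camera('wrist');im=cv2.convertScaleAbs(im[150:270,400:560],alpha=1.8)
cv2.imwrite('pics/w53.png',cv2.resize(im,None,fx=5,fy=5,interpolation=cv2.INTER_CUBIC))"
```

```text
time_s: 69.38
eef_pos: [0.5397, -0.1853, 0.1381]
eef_rot: [0.707, -0.706, -0.025, 0.031]
wrist_force: [0.4, -0.0, -0.3]
opening: 0.254
t69.38 pos [ 0.5397 -0.1853  0.1381] head 94.5 op 0.254 F [ 0.4 -0.  -0.3]
turn [-0.1 -0.2 -0.5] shift after turn (mm) [ 0.   8.1 -3.2] shift before turn [ 0.1  8.1 -3.3]
```

View pics/w53.png

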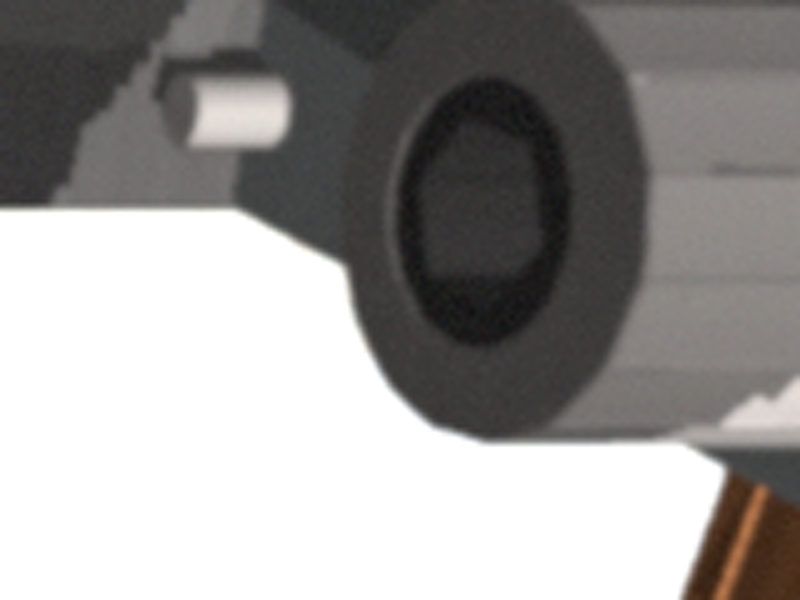

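```bash
python3 -m jog '[[-20,-10,0,0,0,0,0.5],[-30,-20,0,0,0,0,0.5],[-30,-30,0,0,0,0,0.5],[-20,-30,0,0,0,0,0.5],[0,0,0,0,0,0,0.5],[0,0,0,0,0,0,0.5],[0,0,0,0,0,0,0.5],[0,0,0,0,0,0,0.5]]';python3 -c "
from h import *
im=camera('top');cv2.imwrite('pics/t54.png',cv2.resize(im[120:300,40:305],None,fx=3,fy=3,interpolation=cv2.INTER_CUBIC))"
```

```text
time_s: 70.1
eef_pos: [0.4418, -0.1938, 0.2282]
eef_rot: [0.707, -0.706, -0.024, 0.03]
wrist_force: [-0.1, 0.2, -0.7]
opening: 0.247
```

View pics/t54.png

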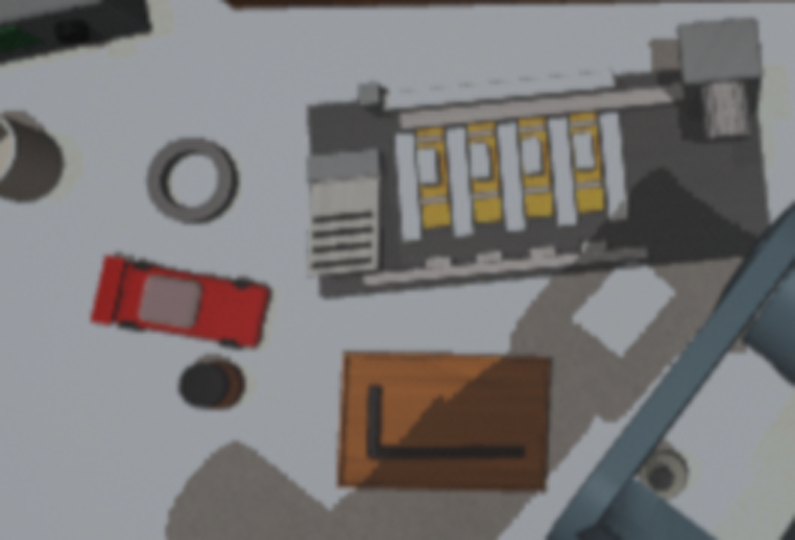

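```bash
python3 -c "
from bench import *
print(hand_in())"
```

```text
the job is handed in; nothing more can be done
None
```

I did every step in the order asked and handed the job in at about 70 s of robot time.

**What I did**
- **Pans:** I loaded all four brass pans, one in each bay. I left the turquoise part where it was.
- **Treadle:** I pressed it to its stop, where the force rose to about 60 N with no further travel, and let it come up.
- **Key:** I pulled it out, turned it 90° so the short arm pointed into the socket, inserted it until it bottomed, and swung the long arm down. I then drew it straight out and laid it in the tray.

**What the last checks showed**
- **Pans and treadle:** The last top picture shows all four pans still pushed home under the clamp bar and the treadle up.
- **Key and jar:** That picture also shows the key lying in the tray, clear of the walls, and the paint jar standing.
- **Bolt:** At the end about 25 N on the lever hardly moved it, while about 12 N had turned the bolt on the way. The socket hexagon also looks turned, roughly 30°, by eye only.

**What disagreed or went unchecked**
- **Key height in the grip:** A touch on the bolt head put the key several millimetres higher in the grip than the wrist picture did. The first two insertion tries met the socket edge, and the third went in after I raised the tool about 5 mm.
- **Lever angle:** I estimated about 1.0 rad below level at the stop, against the roughly 0.9 rad given.
- **Clamp bar:** I did not measure its 3 mm lowering directly.

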